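Dock a tray of microscope objectives over a sill and lock it in

ROBOT

A 6-joint arm with a two-finger parallel gripper is mounted at the origin on the work surface. World frame = base frame: x ahead of the robot, y to its left, z up, the work surface at z = 0. Lengths are in m, angles in degrees, forces in N, time in s.
With the tool pointing down it reaches from about 0.3 to 0.75 m from the base axis. Payload 8.5 kg.
Tool frame: the origin (TCP) lies midway between the tips of the shut fingers; the grasp point (between the pads) lies 19 mm behind it; y points along the fingers, x is the direction in which the jaws open and shut, and the axes are right-handed (so a half turn about y gives the same grasp; the last joint's range is limited). The gripper opens to 85 mm and grips with 20 to 120 N. Pads are 22 mm wide; open, the fingers measure 114 mm over their backs; the gripper's body (76 mm by 85 mm) begins 54 mm behind the grasp point. The pads swing forward as they close: fully open they stand 13 mm farther back than shut.
Start: joints at [-80.976, 21.807, 74.336, -0, 83.858, -12.336], TCP at [0.2, -0.512, 0.209] pointing down, gripper open.
Joint ranges: [-178.18, 178.18], [-50.72, 133.34], [12.68, 142.11], [-81.47, 261.47], [9.98, 163.14], [-165.26, 165.26]. Speed limits (degrees/s): [136.94, 136.94, 180, 180, 180, 180].

INTERFACE

Orientations are given as a 3x3 rotation matrix whose columns are the frame's x, y, z axes.
In Python, from rig import env gives the robot as it stands.
- The arm moves only by the tool carry_out, never from a script. Its argument "plan" is a list of rows, each a list of 3 entries, a list of its own where there are three numbers: the shift along the tool's x, y, z in m, then the turn, a rotation vector about the tool's x, y, z in degrees, then the finger opening in m, from 0 to 0.0854. In form: [[[dx, dy, dz], [ax, ay, az], jaw], ...]. A call has 1 to 8 rows; each row shifts and turns the commanded pose from where the row before left it, along the tool's axes as they then stand; what a row does not reach is not made up. A row lasts 1/8 s, in which the tool goes at most 62.5 mm and 10.7 degrees, less where a joint would pass 70% of its speed; a pose out of reach is approached as far as the arm can. A call is refused whole if a number of a shift passes 0.0625 or a number of a turn 10.7, either way. A call with a gripper value outside its range is refused whole. The fingers move at their own pace and stop on an object; "force" is the grip in N (left out, the last holds). Time passes only in rows, so rows that do not move let the fingers close. It gives the time, the measured TCP pose, the force and the opening at its end, in the units of the state.
- env.observe(): the state, without advancing time (a new reading comes with each control period).
- env.get_image(name): name is "scene" or "top" or "wrist"; returns a dict with "image" (400x640x3 uint8, red, green, blue), "vfov" (degrees; the focal length in pixels is half the picture's height over the tangent of half this angle, whatever the lens; pixels are square), "cx", "cy" (the principal point, pixels), "rvec" (rotation vector, rad) and "tvec" (3), from world to camera coordinates, as OpenCV has them; the wrist camera has in their place "tool_from_camera" (4x4, takes a point from camera to tool coordinates, whose origin is the TCP and whose axes are the tool frame's). Camera axes: x right, y down, z forward; pixel columns grow to the right and rows downward; lengths in m; the calibration is good to about 2 mm. The wrist camera is an equidistant fisheye: a pixel r from the principal point sees the ray r / f radians off the axis. A picture is of the moment at which its call begins: read the wrist's pose just before it. There is no depth.
- env.close_job(): hands the job in, once; it reports no verdict.
Trained networks look in a picture, given as the dict that the camera call returned (one of the last four; its "shot" number tells which), for a name from the list of things; names that differ only in an ending like _2 or _b are one class to them, and where a whole thing is asked for, a point or a joint stands for the part that bears it (a point fixed in the world has none). Each returns a list of dicts, best first, with "conf" (0 to 1); they miss things now and then, are a little off and sometimes report something else, mostly with a low value. They report only what shows in the picture. A call takes as long as a camera call.
- env.outline_of(target, picture): "mask" (400x640 bool, what is visible of it) and "pixel" ([row, column] in pixels, amid what is visible of it).
The state is a dict: "time_s": time; "q": joint angles; "qvel": joint speeds; "joint_efforts": joint torques, N m; "position": TCP position; "tool_rot": TCP orientation; "ft_force": force on the tool from outside, world axes, zero at the start; "wrist_torque": the same for the moment, N m; "grip_width": finger opening in m.
Only numpy, scipy, OpenCV 4.12 (cv2) and the standard library are available. Lean on these libraries where they do the work, as an engineer would, in place of code of your own. Each camera call takes 0.05 s, during which the arm holds its last target.

TASK

Swing the turnbutton clear of the docking bay's mouth and stand all the loose objectives on the table upright in the grey tray. Then bring the tray into the bay: tip up its leading edge to rest on the sill while its other end stays on the table, then push it on over the sill until the whole tray has dropped down flat behind it; never lift the whole tray off or spill it. Finally turn the turnbutton back fully across the mouth to lock the tray in, leaving the other things on the table alone.

Things in the scene. Friction and masses are not known exactly. Their poses are not given: they have to be found in the camera images.
- bay: grey docking bay fixed to the black table; origin on the table, middle of its sill's inner face; x = the way in, y = left of that way, z up. Floor: the table itself, 142 mm wide between two side rails 40 high (flared in the first 30 mm), 208 deep to a stop 40 high, then a dark block 60 high up to x = 266 mm. It may stand turned a little
- sill (a point): middle of the top of the bay's aluminium sill, a square-edged threshold across the mouth: 20 mm high, 34 mm deep (bay x = -34 to 0 mm), 162 mm wide
- pivot (a point): vertical pivot axis of the turnbutton, at table height, beside the sill (bay x = -22, y = 95 mm)
- turnbutton (a joint): angle of the steel turnbutton, a bar 86 mm long, 24 wide, lying 28 to 42 mm above the table, upright thumb post at its far end. 0 = closed: the bar points along the bay's -y over the sill. Grows as it swings out, clockwise from above; 1.57 = along the bay's -x, beside the way in; limit 2.2. Stays where left (friction 0.08 N m)
- thumb_post (a point): on the axis of the turnbutton's thumb post, 68 mm above the table; the post has 16 mm diameter, stands 62 mm from the pivot, and its top is 84 mm above the table. The bar lies 26 mm and more below this point
- tray: grey open tray 200 mm long (x), 130 wide (y), walls 45 high and 8 thick, floor 6 thick, about 0.4 kg; origin at the centre of its underside. Over each end wall stands a round steel bar handle (10 mm thick, 84 long, along y), axis 100 mm above the underside at x = +-96 mm. Starts on the table, its +x end towards the sill, a little askew
- tray_lead (a point): middle of the tray's lower edge at its +x end, which goes into the bay first
- tray_tail (a point): middle of the tray's lower edge at its -x end
- loupe: bystander: brown wooden watchmaker's loupe, 58 mm across and 42 high, waisted; origin at the centre of its underside
- bottle: bystander: amber bottle, 52 mm diameter, 110 high; origin under its centre
- wheel: bystander: flat brass wheel, 110 mm diameter, 8 thick (hub 14); origin under its centre
- cone_stand: bystander: dark plate 90 x 140 mm with two steel cones, 92 mm high; origin under its centre
- dish: bystander: shallow glass dish, 90 mm across, 25 high; origin under its centre
- objective0: spare microscope objective, one of 2 to 4 alike (None from the start if absent): aluminium turned part 72 mm high, round foot 48 mm diameter and 14 high, barrel 35 mm diameter above it up to 66 mm height, dark lens on top, 0.12 kg, foot-heavy; it stands upright, origin at the centre of its foot's underside, z up
- objective1: spare microscope objective, one of 2 to 4 alike (None from the start if absent): aluminium turned part 72 mm high, round foot 48 mm diameter and 14 high, barrel 35 mm diameter above it up to 66 mm height, dark lens on top, 0.12 kg, foot-heavy; it stands upright, origin at the centre of its foot's underside, z up
- objective2: spare microscope objective, one of 2 to 4 alike (None from the start if absent): aluminium turned part 72 mm high, round foot 48 mm diameter and 14 high, barrel 35 mm diameter above it up to 66 mm height, dark lens on top, 0.12 kg, foot-heavy; it stands upright, origin at the centre of its foot's underside, z up
- objective3: spare microscope objective, one of 2 to 4 alike (None from the start if absent): aluminium turned part 72 mm high, round foot 48 mm diameter and 14 high, barrel 35 mm diameter above it up to 66 mm height, dark lens on top, 0.12 kg, foot-heavy; it stands upright, origin at the centre of its foot's underside, z up

How it is judged (in metres and radians):
On the way, in this order (a step that is already met when the one before it is completed fails the run):
1. the turnbutton is swung clear (over 1.3 rad) and all objectives stand in the tray, in front of the sill (value of joint turnbutton above 1.3 rad and x of objective0 in the frame of tray between -0.092 and 0.092 m and y of objective0 in the frame of tray between -0.057 and 0.057 m and z of objective0 in the frame of tray between -0.002 and 0.016 m and angle between the z axis of each of objective0, objective1, objective2, objective3 and the z axis of tray, either way round below 0.15 rad and x of objective1 in the frame of tray between -0.092 and 0.092 m and y of objective1 in the frame of tray between -0.057 and 0.057 m and z of objective1 in the frame of tray between -0.002 and 0.016 m and x of objective2 in the frame of tray between -0.092 and 0.092 m and y of objective2 in the frame of tray between -0.057 and 0.057 m and z of objective2 in the frame of tray between -0.002 and 0.016 m and x of objective3 in the frame of tray between -0.092 and 0.092 m and y of objective3 in the frame of tray between -0.057 and 0.057 m and z of objective3 in the frame of tray between -0.002 and 0.016 m and x of tray_lead in the frame of bay below 0 m and angle between tray's own z axis and vertical below 0.05 rad and height (world z) of tray_lead below 0.006 m), for 0.2 s.
2. the tray's leading edge rests on the sill, its other end on the table (height (world z) of tray_lead above 0.015 m and height (world z) of tray_tail below 0.008 m and x of tray_lead in the frame of bay between -0.036 and 0.06 m and contact force between tray and bay above 0.3 N), for 0.2 s.
3. the tray lies flat in the bay behind the sill (x of tray_tail in the frame of bay above -0.002 m and x of tray_lead in the frame of bay below 0.212 m and height (world z) of each of tray_tail, tray_lead below 0.007 m and angle between tray's own z axis and vertical below 0.05 rad and y of tray in the frame of bay between -0.02 and 0.02 m), for 0.2 s.
At the end, for the whole second after the job is handed in: the tray lies flat (within 0.05 rad) on the bay floor, wholly behind the sill, every objective stands upright (within 0.15 rad) on the tray's floor, the turnbutton is closed to within 0.15 rad, all at rest (all of step 3 and x of objective0 in the frame of tray between -0.092 and 0.092 m and y of objective0 in the frame of tray between -0.057 and 0.057 m and z of objective0 in the frame of tray between -0.002 and 0.016 m and angle between the z axis of each of objective0, objective1, objective2, objective3 and the z axis of tray, either way round below 0.15 rad and x of objective1 in the frame of tray between -0.092 and 0.092 m and y of objective1 in the frame of tray between -0.057 and 0.057 m and z of objective1 in the frame of tray between -0.002 and 0.016 m and x of objective2 in the frame of tray between -0.092 and 0.092 m and y of objective2 in the frame of tray between -0.057 and 0.057 m and z of objective2 in the frame of tray between -0.002 and 0.016 m and x of objective3 in the frame of tray between -0.092 and 0.092 m and y of objective3 in the frame of tray between -0.057 and 0.057 m and z of objective3 in the frame of tray between -0.002 and 0.016 m and value of joint turnbutton between -0.06 and 0.15 rad and linear speed of each of tray, objective0, objective1, objective2, objective3 below 0.02 m/s); the robot touches nothing.
It fails at once if the tray is lifted bodily: both its ends over 36 mm above the table (height (world z) of each of tray_lead, tray_tail above 0.036 m).
It fails at once if the tray is tipped by more than 0.45 rad (angle between tray's own z axis and vertical above 0.45 rad).
It fails at once if a bystander is moved by more than 30 mm (distance of any of bottle, loupe, wheel, cone_stand, dish from where it was at the start of the episode above 0.03 m).
Of objective0, objective1, objective2, objective3 only 2 to 4 are there at a start; the rules pass over those that are not, and their reading is None.
At some moment in a run one of objective0, objective1, objective2, objective3, tray may be knocked a few centimetres aside while the robot is not near it.
It also fails if it takes over 210 s, if anything falls off the work surface, if the arm or the gripper's body presses on something with over 40 N, if the wrist force passes 120 N, or if a joint passes its speed limit or range.

## Working session

There is one attempt and no reset: what is moved stays moved. The work goes in short steps, Python scripts to look and compute and a tool call to move; the robot and the scene stay as the last step left them, time stands still between calls to the robot, and variables do not carry over. Pictures are saved under pics/ and viewed, and the job is handed in when it is done.

Besides the shell and the picture viewer there is one more tool, called after "Request:" as a command line: name --argument value ..., lists and objects as JSON in quotes. carry_out: Moves the arm, as the interface text tells. Its arguments: {"type":"object","properties":{"plan":{"type":"array","items":{"type":"array"}},"force":{"type":"number"}},"required":["plan"]}

```bash
ls; mkdir -p pics; python3 - <<'E'
from rig import env
import cv2,numpy as np
print(env.observe())
for n in ["scene","top","wrist"]:
    p=env.get_image(n); cv2.imwrite(f"pics/{n}0.png",p["image"][:,:,::-1]); print(n,{k:v for k,v in p.items() if k!="image"})
    
E
```

```text
pics
{'time_s': 0.0, 'q': array([-8.09761109e+01,  2.18420816e+01,  7.43844683e+01, -1.88547875e-03,
        8.38581465e+01, -1.23347651e+01]), 'qvel': array([-0.06823986,  0.04462343,  0.03930001, -0.04175125, -0.01375887,
       -0.00579483]), 'joint_efforts': array([ 3.22642591e-04, -4.48453510e+01, -2.31278855e+01, -1.62438405e-04,
        4.86030025e-03,  5.97516618e-06]), 'position': array([ 0.20025894, -0.51189935,  0.20840325]), 'tool_rot': array([[ 3.64207931e-01, -2.64168641e-04,  9.31317622e-01],
       [-9.31316529e-01,  1.45480108e-03,  3.64207916e-01],
       [-1.45109419e-03, -9.99998907e-01,  2.83825468e-04]]), 'ft_force': array([-0.02794244,  0.67885588,  0.11638898]), 'wrist_torque': array([-0.04708539,  0.01736597,  0.05914455]), 'grip_width': 0.08530790648202226}
scene {'vfov': 47.27170087558497, 'cx': 327.7045725974285, 'cy': 204.40079399134362, 'rvec': array([ 1.03058309,  2.22558192, -1.17386847]), 'tvec': array([ 0.34703292, -0.19760315,  1.67373148]), 'shot': 1}
top {'vfov': 42.58475114507169, 'cx': 328.5894894709826, 'cy': 206.65442223455804, 'rvec': array([ 2.18909499, -2.15026843,  0.14077851]), 'tvec': array([-0.0162212 ,  0.57064936,  1.42993569]), 'shot': 2}
wrist {'vfov': 65.70646984690485, 'cx': 319.29017663398315, 'cy': 202.23552745153174, 'tool_from_camera': array([[ 9.99999146e-01, -8.78267005e-04, -9.67456869e-04,
        -4.54997805e-04],
       [ 6.97878676e-04, -2.66964417e-01,  9.63706134e-01,
        -1.65665703e-01],
       [-1.10466786e-03, -9.63705987e-01, -2.66963576e-01,
         6.87890134e-02],
       [ 0.00000000e+00,  0.00000000e+00,  0.00000000e+00,
         1.00000000e+00]]), 'shot': 3}
```

View pics/scene0.png

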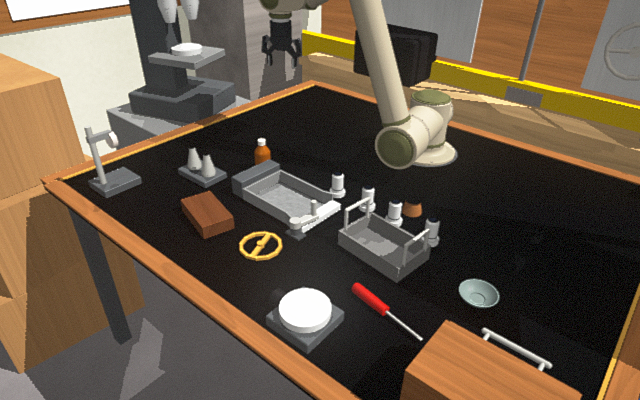

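View pics/top0.png

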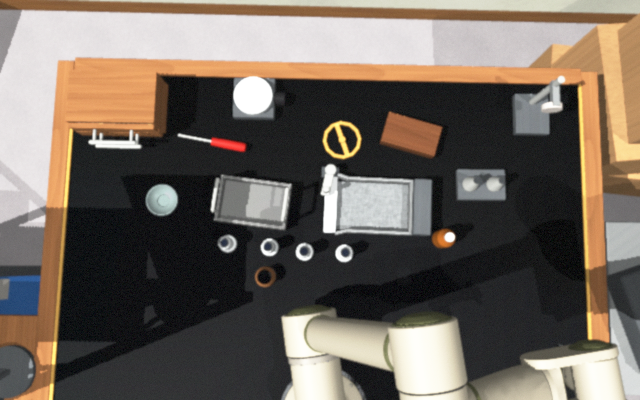

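View pics/wrist0.png

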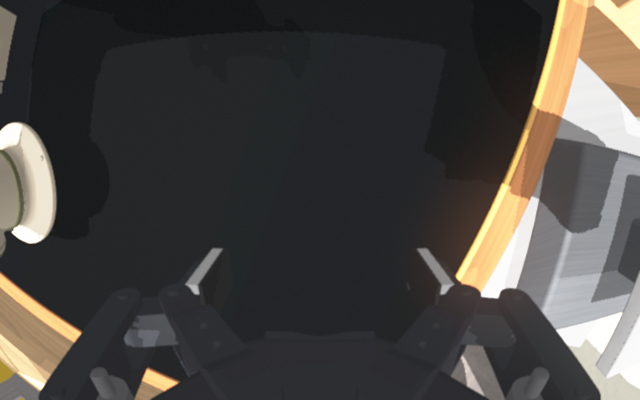

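```bash
cat > h.py <<'E'
import numpy as np, cv2
from rig import env
def K(p):
    f=200/np.tan(np.radians(p["vfov"])/2); return np.array([[f,0,p["cx"]],[0,f,p["cy"]],[0,0,1.]])
def proj(p,X):
    return cv2.projectPoints(np.asarray(X,float).reshape(-1,1,3),p["rvec"],p["tvec"],K(p),None)[0].reshape(-1,2)
def ray(p,uv):
    R=cv2.Rodrigues(p["rvec"])[0]; c=-R.T@p["tvec"]
    d=R.T@np.linalg.inv(K(p))@np.array([uv[0],uv[1],1.]); return c,d
def atz(p,uv,z):
    c,d=ray(p,uv); return c+d*(z-c[2])/d[2]
def tri(obs):
    A=np.zeros((3,3));b=np.zeros(3)
    for p,uv in obs:
        c,d=ray(p,uv); d=d/np.linalg.norm(d); M=np.eye(3)-np.outer(d,d); A+=M;b+=M@c
    X=np.linalg.solve(A,b); return X
def shot(n,name):
    p=env.get_image(n); cv2.imwrite(f"pics/{name}.png",p["image"][:,:,::-1]); return p
def cyl(r,z0,z1,n=24):
    a=np.linspace(0,2*np.pi,n,endpoint=False); c=np.c_[r*np.cos(a),r*np.sin(a)]
    return np.vstack([np.c_[c,np.full(n,z0)],np.c_[c,np.full(n,z1)]])
def box(x0,x1,y0,y1,z0,z1):
    return np.array([[x,y,z] for x in(x0,x1) for y in(y0,y1) for z in(z0,z1)],float)
OBJ=[cyl(.024,0,.014),cyl(.0175,.014,.066),cyl(.014,.066,.072)]
TRAY=[box(-.1,.1,-.065,.065,0,.045)]
def place(parts,x,y,yaw=0,z=0):
    R=np.array([[np.cos(yaw),-np.sin(yaw),0],[np.sin(yaw),np.cos(yaw),0],[0,0,1]])
    return [q@R.T+[x,y,z] for q in parts]
def render(p,parts):
    m=np.zeros((400,640),np.uint8)
    for q in parts: cv2.fillConvexPoly(m,np.round(cv2.convexHull(proj(p,q).astype(np.float32))*16).astype(np.int32),1,shift=4)
    return m>0
E
python3 - <<'E'
from h import *
ps=[env.get_image("top"),env.get_image("scene")]
cols={}
for n in ["bay","sill","turnbutton","thumb_post","tray","objective0","loupe","bottle","wheel","cone_stand","dish"]:
    for p,nm in zip(ps,("top","scene")):
        try:
            for d in env.outline_of(n,p)[:6]:
                m=d["mask"];ys,xs=np.nonzero(m)
                print(n,nm,round(d["conf"],2),np.round(d["pixel"],1),m.sum(),"box",xs.min(),xs.max(),ys.min(),ys.max())
        except Exception as e: print(n,e)
E
```

```text
bay top 0.93 [204.7 376.5] 6295 box 320 431 164 236
bay scene 0.74 [193.3 284.5] 4406 box 231 339 160 239
bay scene 0.18 [246.5 261. ] 604 box 239 281 232 260
sill top 0.88 [202.7 373.6] 6297 box 321 431 164 235
sill top 0.16 [270.2 272. ] 155 box 255 275 266 286
sill scene 0.74 [195.  285.6] 4582 box 231 340 159 239
sill scene 0.29 [291.4 479.6] 878 box 459 498 279 307
turnbutton top 0.7 [181.2 327.6] 279 box 321 335 164 195
turnbutton scene 0.78 [217.7 306. ] 337 box 289 318 200 229
thumb_post top 0.63 [177.3 331.9] 289 box 321 335 164 195
thumb_post top 0.2 [242.  225.9] 214 box 219 235 235 250
thumb_post scene 0.86 [217.7 302.5] 407 box 288 318 199 229
tray top 0.63 [202.8 250. ] 3508 box 211 291 175 229
tray top 0.63 [201.2 162.1] 730 box 146 176 185 214
tray scene 0.75 [243.4 382. ] 4123 box 338 430 198 281
tray scene 0.32 [218.  302.8] 333 box 289 317 201 229
objective0 top 0.59 [242.5 223.9] 227 box 219 236 235 251
objective0 top 0.59 [245.7 271.4] 219 box 261 277 239 255
objective0 top 0.53 [252.7 303.4] 202 box 296 312 244 259
objective0 scene 0.78 [182.8 340.9] 279 box 329
[... 261 characters left out ...]
208.7 409.8] 229 box 401 420 202 216
loupe scene 0.41 [196.7 289.2] 4405 box 231 338 161 240
bottle top 0.93 [236.  445.6] 345 box 432 454 229 247
bottle top 0.68 [269.2 271.3] 115 box 259 275 266 285
bottle scene 0.73 [154.6 259.6] 296 box 254 269 139 164
wheel top 0.73 [139.4 341.4] 403 box 324 359 121 158
wheel top 0.39 [203.3 250.3] 3711 box 210 291 175 230
wheel scene 0.65 [248.1 259.3] 558 box 239 280 232 260
cone_stand top 0.7 [182.8 482.2] 1521 box 455 505 169 200
cone_stand top 0.19 [138.1 340.8] 508 box 323 360 121 158
cone_stand scene 0.81 [171.8 200.5] 1008 box 179 226 149 187
dish top 0.7 [200.3 162.5] 688 box 147 176 186 213
dish scene 0.76 [291.6 480.7] 882 box 459 498 279 307
```

```bash
cat > fit.py <<'E'
from h import *
from scipy.optimize import minimize
BAY=[box(-.034,0,-.081,.081,0,.02),box(0,.208,-.081,-.071,0,.04),box(0,.208,.071,.081,0,.04),box(.208,.266,-.081,.081,0,.06),box(0,.22,-.081,.081,0,.005)]
def iou_fit(parts,x0,views,yaw=True,step=.004):
    def f(v):
        s=0
        for p,m in views:
            r=render(p,place(parts,v[0],v[1],v[2] if yaw else 0)); s+= (r&m).sum()/max(1,(r|m).sum())
        return -s/len(views)
    n=3 if yaw else 2
    sim=[np.array(x0[:n],float)]
    for i in range(n):
        q=sim[0].copy(); q[i]+= step if i<2 else .08; sim.append(q)
    r=minimize(f,sim[0],method="Nelder-Mead",options=dict(initial_simplex=np.array(sim),xatol=1e-4,fatol=1e-5))
    return r.x,-r.fun
def best(n,p,k=0):
    L=env.outline_of(n,p); return L
E
python3 - <<'E'
from fit import *
T=env.get_image("top"); S=env.get_image("scene")
im=T["image"][150:300,190:460,::-1]; cv2.imwrite("pics/crop1.png",cv2.resize(im,None,fx=2.9,fy=2.9,interpolation=cv2.INTER_CUBIC))
im=S["image"][150:290,225:455,::-1]; cv2.imwrite("pics/crop2.png",cv2.resize(im,None,fx=3.4,fy=3.4,interpolation=cv2.INTER_CUBIC))
mb=[env.outline_of("bay",p)[0]["mask"] for p in(T,S)]
x0=list(atz(T,(328,205),0)[:2])+[-np.pi/2]
for v in ([(T,mb[0])],[(S,mb[1])],[(T,mb[0]),(S,mb[1])]): print("bay",iou_fit(BAY,x0,v))
mt=[env.outline_of("tray",p)[0]["mask"] for p in(T,S)]
fill=lambda m:cv2.morphologyEx(m.astype(np.uint8),cv2.MORPH_CLOSE,np.ones((5,5)))>0
H=[cv2.approxPolyDP for _ in ()]
TR=TRAY+[box(s*.096-.005,s*.096+.005,-.042,.042,.095,.105) for s in(1,-1)]+[box(s*.096-.005,s*.096+.005,t*.038-.004,t*.038+.004,.045,.1) for s in(1,-1) for t in(1,-1)]
x0=list(atz(T,(250,202),0.02)[:2])+[-np.pi/2-.1]
for v in ([(T,fill(mt[0]))],[(S,fill(mt[1]))],[(T,fill(mt[0])),(S,fill(mt[1]))]): print("tray",iou_fit(TR,x0,v))
for uv,us in (((227,243),(430.8,233)),((270,247),(394,212)),((304.5,251.5),(366.5,198)),((344,253),(339,184))):
    X=atz(T,uv,.036); print("obj",X, tri([(T,uv),(S,us)]))
for n,z,uv in (("loupe",.02,(266,277)),("bottle",.055,(443,238)),("wheel",.005,(342,140)),("dish",.012,(162,200)),("cone",.01,(480,185))): print(n,atz(T,uv,z))
E
```

```text
bay (array([ 0.57942805, -0.00467933, -1.57079633]), np.float64(0.0))
bay (array([ 0.58195972, -0.02546728, -1.63245388]), np.float64(0.9155678434708635))
bay (array([ 0.58195972, -0.02546728, -1.63245388]), np.float64(0.45778392173543175))
tray (array([ 0.5800753 ,  0.20945415, -1.70544039]), np.float64(0.9638653161784835))
tray (array([ 0.57945117,  0.21161333, -1.69590026]), np.float64(0.9696621466329579))
tray (array([ 0.57979558,  0.21100521, -1.70605196]), np.float64(0.9624376527382716))
obj [0.46224124 0.27792929 0.036     ] [0.46131654 0.28196906 0.02715399]
obj [0.45314308 0.15691523 0.036     ] [0.45177843 0.15952137 0.03383722]
obj [0.44221806 0.05965714 0.036     ] [0.44184651 0.06043936 0.03291852]
obj [ 0.43994367 -0.05158238  0.036     ] [ 0.43797655 -0.04881766  0.03524816]
loupe [0.36897366 0.1672304  0.02      ]
bottle [ 0.48607663 -0.32719863  0.055     ]
wheel [ 0.77264896 -0.04260799  0.005     ]
dish [0.58347625 0.47372852 0.012     ]
cone [ 0.64549884 -0.4478295   0.01      ]
```

View pics/crop1.png

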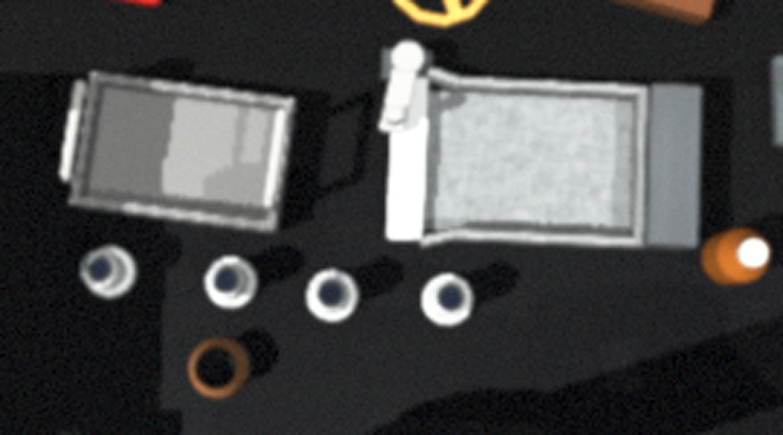

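View pics/crop2.png

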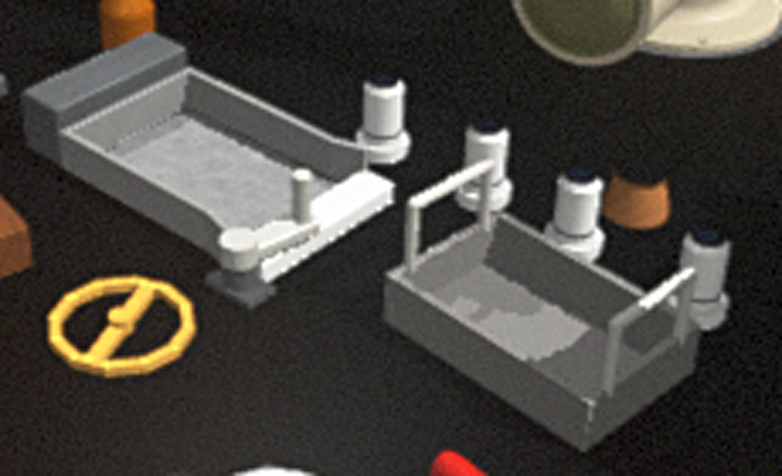

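```bash
python3 - <<'E'
from fit import *
T=env.get_image("top"); S=env.get_image("scene")
mb=[]
for p in(T,S):
    L=env.outline_of("bay",p); print([(d["conf"],d["pixel"],d["mask"].sum()) for d in L]); 
    if L: mb.append((p,L[0]["mask"]))
x0=[.58,-.025,-1.63]
print("bay all",iou_fit(BAY,x0,mb)); 
for v in mb: print(iou_fit(BAY,x0,[v]))
LT=env.outline_of("objective1",T); LS=env.outline_of("objective1",S)
for g in ((.4622,.278),(.453,.157),(.4422,.0597),(.44,-.0516)):
    v=[]
    for p,L in((T,LT),(S,LS)):
        uv=proj(p,[g[0],g[1],.036])[0]
        for d in L:
            if np.hypot(d["pixel"][1]-uv[0],d["pixel"][0]-uv[1])<10 and d["conf"]>.3: v.append((p,d["mask"])); break
    print(g,len(v),[np.round(iou_fit(OBJ,g,[w],False)[0],4) for w in v], iou_fit(OBJ,g,v,False) if v else None)
# turnbutton points
for n,uv,z in (("pivottop",(408/2.9+190,55/2.9+150),.045),("post",(402/2.9+190,107/2.9+150),.084),("tip",(390/2.9+190,125/2.9+150),.042)): print(n,atz(T,uv,z))
for n,uv,z in (("post",(302/3.4+225,175/3.4+150),.084),("boss",(238/3.4+225,240/3.4+150),.045)): print("S",n,atz(S,uv,z))
E
```

```text
[(0.67, [203.8, 376.5], np.int64(6124))]
[(0.81, [195.4, 284.8], np.int64(4538)), (0.16, [211.8, 394.3], np.int64(324))]
bay all (array([ 0.58168762, -0.02467825, -1.61621918]), np.float64(0.9217984978418198))
(array([ 0.58258995, -0.02598975, -1.60405603]), np.float64(0.9124020285846012))
(array([ 0.58097563, -0.02406912, -1.62116127]), np.float64(0.9338422391857506))
(0.4622, 0.278) 2 [array([0.4634, 0.2808]), array([0.4578, 0.282 ])] (array([0.46303469, 0.2833476 ]), np.float64(0.7612681436210849))
(0.453, 0.157) 2 [array([0.4542, 0.1624]), array([0.45 , 0.163])] (array([0.45404581, 0.16326007]), np.float64(0.7851922914138991))
(0.4422, 0.0597) 2 [array([0.4445, 0.0619]), array([0.4429, 0.0624])] (array([0.44414897, 0.06475945]), np.float64(0.7085694125576595))
(0.44, -0.0516) 2 [array([ 0.4412, -0.0527]), array([ 0.4385, -0.0536])] (array([ 0.44068781, -0.0529181 ]), np.float64(0.8902143053393168))
pivottop [ 0.67766191 -0.00998245  0.045     ]
post [ 0.61987589 -0.0044217   0.084     ]
tip [0.60829632 0.00644689 0.042     ]
S post [0.6161369  0.00858755 0.084     ]
S boss [ 0.67421361 -0.00686346  0.045     ]
```

```bash
cat > mv.py <<'E'
from h import *
from scipy.spatial.transform import Rotation as Ro, Slerp
import json
def Ry(yaw):
    c,s=np.cos(np.radians(yaw)),np.sin(np.radians(yaw))
    return np.array([[c,0,-s],[s,0,c],[0,-1,0]],float)  # cols x=(c,s,0), y=(0,0,-1), z=(-s,c,0)
def go(tg,maxd=.058,maxa=10,start=None):
    """tg: list of (pos,yaw,jaw[,maxd])"""
    o=env.observe(); p=np.array(o["position"]); R=np.array(o["tool_rot"])
    if start: p=np.array(start[0]); R=Ry(start[1])
    rows=[]
    for t in tg:
        pos,yaw,jaw=t[:3]; md=t[3] if len(t)>3 else maxd
        P=np.array(pos,float); R2=Ry(yaw)
        ang=np.degrees((Ro.from_matrix(R.T@R2)).magnitude())
        n=max(1,int(np.ceil(np.linalg.norm(P-p)/md)),int(np.ceil(ang/maxa)))
        sl=Slerp([0,1],Ro.from_matrix([R,R2])); p0=p.copy()
        for i in range(n):
            Rn=sl((i+1)/n).as_matrix(); Pn=p0+(P-p0)*(i+1)/n
            d=R.T@(Pn-p); rv=Ro.from_matrix(R.T@Rn).as_rotvec(degrees=True)
            d=np.round(d,4); rv=np.round(rv,1)
            rows.append([[float(x)+0. for x in d],[float(x)+0. for x in rv],jaw])
            p=p+R@d; R=R@Ro.from_rotvec(rv,degrees=True).as_matrix()
    for k in range(0,len(rows),8): print(json.dumps(rows[k:k+8]))
    print(len(rows),"rows end",np.round(p,4))
E
python3 - <<'E'
from mv import *
print(env.observe()["time_s"])
go([((.617,.003,.15),-95,.06),((.617,.003,.052),-95,.06,.05)])
E
```

```text
1.95
[[[-0.0273, 0.0049, 0.048], [0.0, 2.2, 0.0], 0.06], [[-0.0292, 0.0049, 0.0469], [0.0, 2.2, 0.0], 0.06], [[-0.0309, 0.005, 0.0457], [0.0, 2.2, 0.0], 0.06], [[-0.0327, 0.0049, 0.0445], [0.0, 2.2, 0.0], 0.06], [[-0.0344, 0.0049, 0.0433], [0.0, 2.2, 0.0], 0.06], [[-0.036, 0.0049, 0.0418], [0.0, 2.2, 0.0], 0.06], [[-0.0375, 0.0049, 0.0405], [0.0, 2.2, 0.0], 0.06], [[-0.0391, 0.0049, 0.039], [0.0, 2.2, 0.0], 0.06]]
[[[-0.0406, 0.005, 0.0375], [0.0, 2.2, 0.0], 0.06], [[-0.042, 0.0049, 0.0358], [0.0, 2.2, 0.0], 0.06], [[-0.0433, 0.0049, 0.0343], [0.0, 2.2, 0.0], 0.06], [[-0.0446, 0.0049, 0.0325], [0.0, 2.2, 0.0], 0.06], [[0.0, 0.049, 0.0], [0.0, 0.0, 0.0], 0.06], [[0.0, 0.049, 0.0], [0.0, 0.0, 0.0], 0.06]]
14 rows end [0.617 0.003 0.052]
```

Request:
carry_out --plan '[[[-0.027,0.005,0.048],[0,2.2,0],0.06],[[-0.029,0.005,0.047],[0,2.2,0],0.06],[[-0.031,0.005,0.046],[0,2.2,0],0.06],[[-0.033,0.005,0.0445],[0,2.2,0],0.06],[[-0.034,0.005,0.043],[0,2.2,0],0.06],[[-0.036,0.005,0.042],[0,2.2,0],0.06],[[-0.0375,0.005,0.0405],[0,2.2,0],0.06],[[-0.039,0.005,0.039],[0,2.2,0],0.06]]'

```text
time_s: 2.95
position: [0.4796, -0.1677, 0.169]
tool_rot: [[0.064, 0.0, 0.998], [-0.998, -0.0, 0.064], [0.0, -1.0, 0.0]]
ft_force: [-0.8, -0.4, 0.3]
grip_width: 0.0597
```

Request:
carry_out --plan '[[[-0.0405,0.005,0.0375],[0,2.2,0],0.06],[[-0.042,0.005,0.036],[0,2.2,0],0.06],[[-0.043,0.005,0.034],[0,2.2,0],0.06],[[-0.0445,0.005,0.0325],[0,2.2,0],0.06],[[0,0,0],[0,0,0],0.06]]'

```text
time_s: 3.58
position: [0.6184, 0.005, 0.148]
tool_rot: [[-0.084, -0.001, 0.996], [-0.996, 0.001, -0.084], [-0.0, -1.0, -0.001]]
ft_force: [-0.2, 0.2, -0.3]
grip_width: 0.0601
```

```bash
cat >> mv.py <<'E'
def wcam():
    """wrist picture plus functions"""
    o=env.observe(); p=env.get_image("wrist"); Tt=np.eye(4);Tt[:3,:3]=o["tool_rot"];Tt[:3,3]=o["position"]
    p["T"]=Tt@p["tool_from_camera"]; return p
def wray(p,uv):
    f=200/np.tan(np.radians(p["vfov"])/2); d=np.array([uv[0]-p["cx"],uv[1]-p["cy"]]); r=np.hypot(*d); th=r/f
    v=np.array([*(d/max(r,1e-9)*np.sin(th)),np.cos(th)]); return p["T"][:3,3],p["T"][:3,:3]@v
def watz(p,uv,z):
    c,d=wray(p,uv); return c+d*(z-c[2])/d[2]
def wproj(p,X):
    X=np.asarray(X,float).reshape(-1,3); f=200/np.tan(np.radians(p["vfov"])/2)
    c=(X-p["T"][:3,3])@p["T"][:3,:3]; r=np.hypot(c[:,0],c[:,1]); th=np.arctan2(r,c[:,2])
    return np.c_[p["cx"]+f*th*c[:,0]/r,p["cy"]+f*th*c[:,1]/r]
def say():
    o=env.observe(); print(round(o["time_s"],2),"pos",np.round(o["position"],4),"x",np.round(o["tool_rot"][:,0],3),"y",np.round(o["tool_rot"][:,1],3),"F",np.round(o["ft_force"],1),"w",round(o["grip_width"],4),"q",np.round(o["q"],0))
E
python3 - <<'E'
from mv import *
say(); p=wcam(); cv2.imwrite("pics/w1.png",p["image"][:,:,::-1])
print(wproj(p,[[.617,.003,.084],[.677,-.0075,.045]]))
E
```

```text
3.58 pos [0.6184 0.005  0.148 ] x [-0.084 -0.996 -0.   ] y [-0.001  0.001 -1.   ] F [-0.2  0.2 -0.3] w 0.0601 q [-11.  31.  68.   0.  80.  84.]
[[323.52104488 209.67579755]
 [329.36775948 128.80673316]]
```

View pics/w1.png

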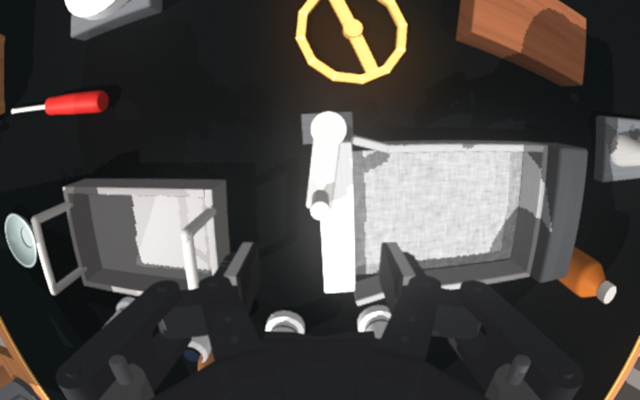

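```bash
python3 - <<'E'
from mv import *
p=wcam()
for uv,z in (((319,207),.084),((328.5,127.5),.046),((323,292),.02),((354,292),.02),((353,147),.02)): print(watz(p,uv,z))
go([((.62,.006,.052),-95,.06,.05)])
E
```

```text
[0.6185027  0.00463306 0.084     ]
[ 0.67734019 -0.00860271  0.046     ]
[0.50158527 0.0104523  0.02      ]
[ 0.49813434 -0.02382566  0.02      ]
[ 0.65614865 -0.03103169  0.02      ]
[[[-0.002, 0.0483, 0.0013], [0.0, 0.0, 0.0], 0.06], [[-0.002, 0.0484, 0.0013], [0.0, 0.0, 0.0], 0.06]]
2 rows end [0.62  0.006 0.052]
```

Request:
carry_out --plan '[[[-0.001,0.048,0],[0,0,0],0.06],[[0,0.048,0],[0,0,0],0.06],[[0,0,0],[0,0,0],0.015],[[0,0,0],[0,0,0],0.012],[[0,0,0],[0,0,0],0.012]]' --force 25

```text
time_s: 4.3
position: [0.6184, 0.0025, 0.0556]
tool_rot: [[-0.088, 0.004, 0.996], [-0.996, -0.001, -0.088], [0.001, -1.0, 0.004]]
ft_force: [-1.8, -0.1, 4.8]
grip_width: 0.0138
```

```bash
python3 - <<'E'
from mv import *
say()
c=np.array([.677,-.0078]); o=env.observe(); p=o["position"]; r=p[:2]-c; print(np.hypot(*r))
a0=np.arctan2(r[1],r[0]); print(a0)
# closed dir angle = -yb : yaw-pi/2
print("joint", -((a0-(-1.616-np.pi/2)+np.pi)%(2*np.pi)-np.pi))
a1=(-1.616-np.pi/2)-1.75+2*np.pi
T=[]
for a in np.linspace(a0,a1,13)[1:]: T.append(((c[0]+.062*np.cos(a),c[1]+.062*np.sin(a),p[2]),-95,.012))
go(T)
E
```

```text
4.3 pos [0.6184 0.0025 0.0556] x [-0.088 -0.996  0.001] y [ 0.004 -0.001 -1.   ] F [-1.8 -0.1  4.8] w 0.0138 q [-11.  36.  75.  -0.  68.  84.]
0.059470635849040394
2.9677063528829635
joint 0.12868262750172654
[[[-0.0085, 0.0, -0.0012], [-0.2, -0.1, 0.0], 0.012], [[-0.008, 0.0, 0.0024], [0.0, 0.0, 0.0], 0.012], [[-0.0076, 0.0, 0.0034], [0.0, 0.0, 0.0], 0.012], [[-0.0071, 0.0, 0.0045], [0.0, 0.0, 0.0], 0.012], [[-0.0065, 0.0, 0.0053], [0.0, 0.0, 0.0], 0.012], [[-0.0056, 0.0, 0.0062], [0.0, 0.0, 0.0], 0.012], [[-0.0048, 0.0, 0.0069], [0.0, 0.0, 0.0], 0.012], [[-0.0038, 0.0, 0.0074], [0.0, 0.0, 0.0], 0.012]]
[[[-0.0027, 0.0, 0.0079], [0.0, 0.0, 0.0], 0.012], [[-0.0017, 0.0, 0.0082], [0.0, 0.0, 0.0], 0.012], [[-0.0005, 0.0, 0.0084], [0.0, 0.0, 0.0], 0.012], [[0.0006, 0.0, 0.0084], [0.0, 0.0, 0.0], 0.012]]
12 rows end [0.6908 0.0526 0.0556]
```

Request:
carry_out --plan '[[[-0.0085,-0.003,-0.001],[0,0,0],0.012],[[-0.008,0,0.0025],[0,0,0],0.012],[[-0.0075,0,0.0035],[0,0,0],0.012],[[-0.007,0,0.0045],[0,0,0],0.012]]'

```text
time_s: 4.8
position: [0.6294, 0.0334, 0.0565]
tool_rot: [[-0.088, -0.001, 0.996], [-0.996, -0.0, -0.088], [0.0, -1.0, -0.001]]
ft_force: [1.7, -2.6, -3.7]
grip_width: 0.0135
```

Request:
carry_out --plan '[[[-0.0065,0,0.0055],[0,0,0],0.012],[[-0.0055,0,0.006],[0,0,0],0.012],[[-0.005,0,0.007],[0,0,0],0.012],[[-0.004,0,0.0075],[0,0,0],0.012],[[-0.003,0,0.008],[0,0,0],0.012],[[-0.0015,0,0.008],[0,0,0],0.012],[[-0.0005,0,0.0085],[0,0,0],0.012],[[0.0005,0,0.0085],[0,0,0],0.012]]'

```text
time_s: 5.8
position: [0.6912, 0.0534, 0.0562]
tool_rot: [[-0.088, 0.0, 0.996], [-0.996, 0.0, -0.088], [-0.0, -1.0, 0.0]]
ft_force: [-1.4, -2.8, 2.6]
grip_width: 0.0139
```

```bash
python3 - <<'E'
from mv import *
say(); p=wcam(); cv2.imwrite("pics/w2.png",p["image"][:,:,::-1])
E
```

```text
5.8 pos [0.6912 0.0534 0.0562] x [-0.088 -0.996 -0.   ] y [ 0.  0. -1.] F [-1.4 -2.8  2.6] w 0.0139 q [-5. 43. 61.  0. 76. 90.]
```

View pics/w2.png

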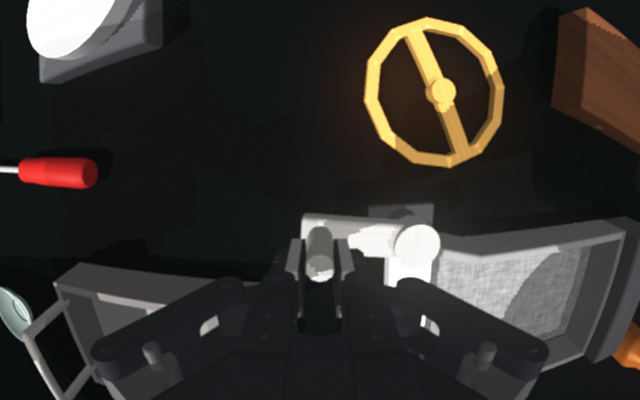

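```bash
python3 - <<'E'
from mv import *
p=env.observe()["position"]
go([((p[0],p[1],.0562),-95,.05),((p[0],p[1],.16),-95,.05),((.42,.03,.19),-97,.07)])
E
```

```text
[[[0.0, 0.0, 0.0], [-0.1, 0.0, 0.0], 0.05], [[0.0, -0.0519, 0.0], [0.0, 0.0, 0.0], 0.05], [[-0.0001, -0.0519, 0.0], [0.0, 0.0, 0.0], 0.05], [[0.0094, -0.006, -0.0538], [0.0, 0.4, 0.0], 0.07], [[0.0098, -0.006, -0.0538], [0.0, 0.4, 0.0], 0.07], [[0.0102, -0.006, -0.0537], [0.0, 0.4, 0.0], 0.07], [[0.0106, -0.006, -0.0536], [0.0, 0.4, 0.0], 0.07], [[0.0109, -0.006, -0.0536], [0.0, 0.4, 0.0], 0.07]]
8 rows end [0.42 0.03 0.19]
```

Request:
carry_out --plan '[[[0,0,0],[0,0,0],0.05],[[0,0,0],[0,0,0],0.05],[[0,-0.052,0],[0,0,0],0.05],[[0,-0.052,0],[0,0,0],0.05],[[0.012,-0.01,-0.058],[0,0.5,0],0.07],[[0.012,-0.01,-0.058],[0,0.5,0],0.07],[[0.013,-0.01,-0.058],[0,0.5,0],0.07],[[0.013,0,-0.058],[0,0.5,0],0.07]]'

```text
time_s: 6.85
position: [0.4529, 0.0271, 0.1906]
tool_rot: [[-0.122, 0.002, 0.992], [-0.992, -0.0, -0.122], [-0.0, -1.0, 0.002]]
ft_force: [0.8, -1.3, 1.2]
grip_width: 0.0703
```

Request:
carry_out --plan '[[[0.005,0,-0.03],[0,0,0],0.07],[[0,0,0],[0,0,0],0.07]]'

```text
time_s: 7.1
position: [0.4228, 0.0261, 0.1905]
tool_rot: [[-0.123, 0.001, 0.992], [-0.992, 0.0, -0.123], [-0.0, -1.0, 0.001]]
ft_force: [0.9, -0.4, -0.1]
grip_width: 0.0696
```

```bash
python3 - <<'E'
from mv import *
say(); p=wcam(); cv2.imwrite("pics/w3.png",p["image"][:,:,::-1])
print(wproj(p,[[.463,.283,.072],[.454,.163,.072],[.443,.063,.072],[.4405,-.053,.072]]))
T=shot("top","top3")
E
```

```text
7.1 pos [0.4228 0.0261 0.1905] x [-0.123 -0.992 -0.   ] y [ 0.001  0.    -1.   ] F [ 0.9 -0.4 -0.1] w 0.0696 q [-13.  10.  95.   0.  75.  84.]
[[ 93.99039055 186.81533844]
 [180.95714436 178.85466408]
 [278.88239326 175.77846457]
 [401.17559977 163.94184018]]
```

View pics/w3.png

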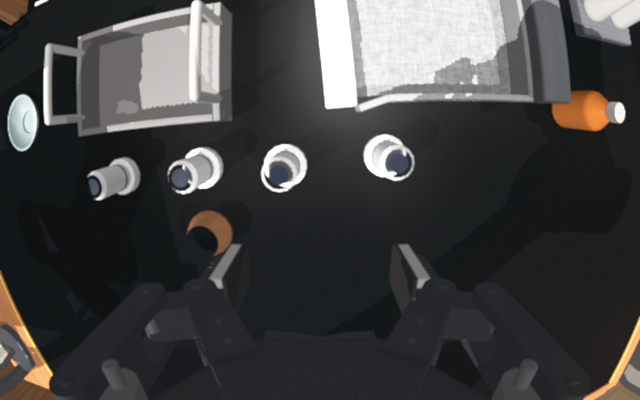

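View pics/top3.png

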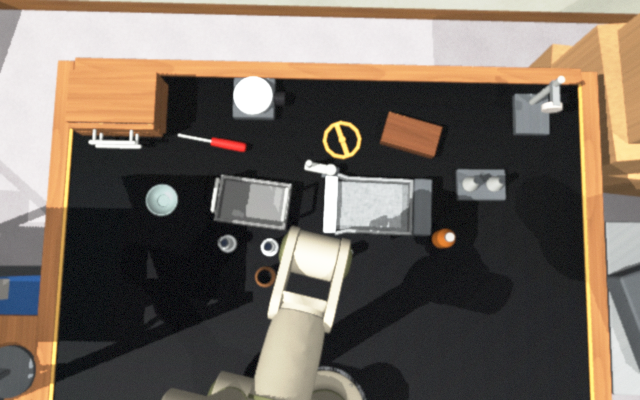

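```bash
python3 - <<'E'
from mv import *
p=wcam()
im=p["image"][100:240,60:440,::-1]; cv2.imwrite("pics/w3c.png",cv2.resize(im,None,fx=2.1,fy=2.1,interpolation=cv2.INTER_CUBIC))
for d in env.outline_of("objective0",p):
    if d["conf"]<.3: continue
    m=d["mask"].astype(np.uint8); print(d["conf"],d["pixel"])
    g=cv2.cvtColor(p["image"],cv2.COLOR_RGB2GRAY)
for uv in ((94,187),(180,178),(277,175),(399,162)): print(watz(p,uv,.072))
# tray corners by fit
E
```

```text
0.86 [164.1, 288.6]
0.84 [177.0, 115.5]
0.83 [169.1, 198.0]
0.82 [157.5, 384.7]
0.4 [51.4, 439.0]
[0.46494714 0.28249564 0.072     ]
[0.45720321 0.16343727 0.072     ]
[0.4461865  0.06428283 0.072     ]
[ 0.44481431 -0.05129834  0.072     ]
```

View pics/w3c.png

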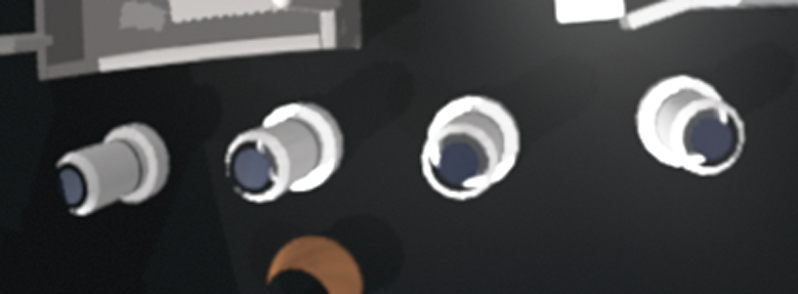

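```bash
python3 - <<'E'
from mv import *
t=np.array([.5798,.211]); y=-1.706; tx=np.array([np.cos(y),np.sin(y)]); ty=np.array([-tx[1],tx[0]])
for a,b in ((.042,.028),(.042,-.028),(-.042,.028),(-.042,-.028)): print(a,b,np.round(t+a*tx+b*ty,4))
p=wcam(); vis=p["image"][:,:,::-1].copy()
for q in place([box(-.1,.1,-.065,.065,.045,.0451)]+[box(s*.096,s*.096+.0001,-.042,.042,.1,.1001) for s in(1,-1)],t[0],t[1],y):
    for u in wproj(p,q): cv2.circle(vis,tuple(int(round(v)) for v in u),2,(0,0,255),-1)
by=-1.616
for q in place([box(-.034,0,-.081,.081,.02,.0201),box(.208,.266,-.081,.081,.06,.0601)],.5815,-.026,by):
    for u in wproj(p,q): cv2.circle(vis,tuple(int(round(v)) for v in u),2,(0,255,0),-1)
cv2.imwrite("pics/w3o.png",vis)
o=env.observe()["position"]
go([((.4415,-.0515,.13),-97.7,.07),((.4415,-.0515,.032),-97.7,.07,.05)])
E
```

```text
0.042 0.028 [0.6019 0.1656]
0.042 -0.028 [0.5464 0.1732]
-0.042 0.028 [0.6132 0.2488]
-0.042 -0.028 [0.5577 0.2564]
[[[0.0373, 0.0299, 0.0128], [0.0, 0.3, 0.0], 0.07], [[0.0373, 0.0299, 0.013], [0.0, 0.4, 0.0], 0.07], [[0.0, 0.049, 0.0], [0.0, 0.0, 0.0], 0.07], [[0.0, 0.049, 0.0], [0.0, 0.0, 0.0], 0.07]]
4 rows end [ 0.4415 -0.0515  0.032 ]
```

View pics/w3o.png

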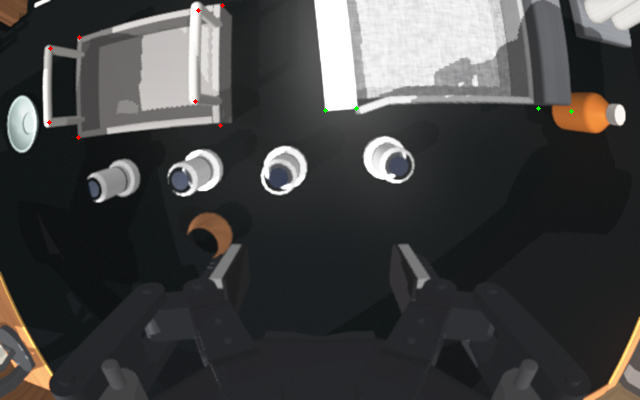

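Request:
carry_out --plan '[[[0.0375,0.03,0.013],[0,0.4,0],0.07],[[0.0375,0.03,0.013],[0,0.3,0],0.07],[[0,0.049,0],[0,0,0],0.07],[[0,0.049,0],[0,0,0],0.07],[[0,0,0],[0,0,0],0.07],[[0,0,0],[0,0,0],0.03],[[0,0,0],[0,0,0],0.03],[[0,0,0],[0,0,0],0.03]]' --force 25

```text
time_s: 8.35
position: [0.4419, -0.0521, 0.0338]
tool_rot: [[-0.134, 0.004, 0.991], [-0.991, -0.001, -0.134], [0.001, -1.0, 0.004]]
ft_force: [-0.0, 1.0, 6.6]
grip_width: 0.0334
```

```bash
python3 - <<'E'
from mv import *
say()
o=env.observe()["position"]
go([((o[0],o[1],.135),-97.7,.03),((.6019,.1656,.135),-97.7,.03),((.6019,.1656,.0385),-97.7,.03,.04)])
E
```

```text
8.35 pos [ 0.4419 -0.0521  0.0338] x [-0.134 -0.991  0.001] y [ 0.004 -0.001 -1.   ] F [-0.   1.   6.6] w 0.0334 q [-22.  25. 105.   0.  50.  76.]
[[[0.0, -0.0506, 0.0002], [-0.1, 0.0, 0.0], 0.03], [[0.0001, -0.0506, 0.0001], [-0.1, 0.0, 0.0], 0.03], [[-0.0475, 0.0, 0.0259], [0.0, 0.0, 0.0], 0.03], [[-0.0474, 0.0, 0.0258], [0.0, 0.0, 0.0], 0.03], [[-0.0475, -0.0001, 0.0259], [0.0, 0.0, 0.0], 0.03], [[-0.0474, 0.0, 0.0258], [0.0, 0.0, 0.0], 0.03], [[-0.0475, 0.0, 0.0259], [0.0, 0.0, 0.0], 0.03], [[0.0, 0.0322, 0.0], [0.0, 0.0, 0.0], 0.03]]
[[[0.0, 0.0321, 0.0], [0.0, 0.0, 0.0], 0.03], [[-0.0001, 0.0322, -0.0001], [0.0, 0.0, 0.0], 0.03]]
10 rows end [0.6019 0.1656 0.0385]
```

Request:
carry_out --plan '[[[0,-0.05,0],[0,0,0],0.03],[[0,-0.051,0],[0,0,0],0.03],[[-0.0475,0,0.026],[0,0,0],0.03],[[-0.0475,0,0.026],[0,0,0],0.03],[[-0.0475,0,0.026],[0,0,0],0.03],[[-0.0475,0,0.026],[0,0,0],0.03],[[-0.0475,0,0.026],[0,0,0],0.03],[[0,0,0],[0,0,0],0.03]]'

```text
time_s: 9.35
position: [0.6025, 0.1686, 0.1336]
tool_rot: [[-0.131, 0.002, 0.991], [-0.991, 0.001, -0.131], [-0.001, -1.0, 0.002]]
ft_force: [0.1, -0.6, -1.2]
grip_width: 0.0332
```

```bash
python3 - <<'E'
from mv import *
say(); p=wcam(); vis=p["image"][:,:,::-1].copy()
t=np.array([.5798,.211]); y=-1.706
for q in place([box(-.1,.1,-.065,.065,.045,.0451)]+[box(s*.096,s*.096+.0001,-.042,.042,.1,.1001) for s in(1,-1)],t[0],t[1],y):
    for u in wproj(p,q): cv2.circle(vis,tuple(int(round(v)) for v in u),2,(0,0,255),-1)
cv2.imwrite("pics/w4.png",vis)
E
```

```text
9.35 pos [0.6025 0.1686 0.1336] x [-0.131 -0.991 -0.001] y [ 0.002  0.001 -1.   ] F [ 0.1 -0.6 -1.2] w 0.0332 q [  5.  33.  69.   0.  79. 102.]
```

View pics/w4.png

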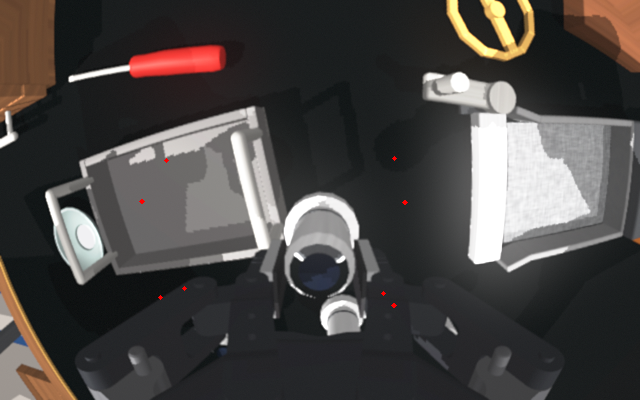

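```bash
python3 - <<'E'
from mv import *
from fit import iou_fit
p=wcam()
im=p["image"][80:300,30:310,::-1]; cv2.imwrite("pics/w4c.png",cv2.resize(im,None,fx=2.7,fy=2.7,interpolation=cv2.INTER_CUBIC))
for uv in ((83,163),(262,108),(118,272)): print(watz(p,uv,.045))
for uv in ((237,136),(266,246),(52,194),(82,280)): print(watz(p,uv,.1))
for n in("top","scene"):
    S=shot(n,"k_"+n)
    L=env.outline_of("tray",S); print([(d["conf"],d["pixel"],d["mask"].sum()) for d in L])
E
```

```text
[0.67385385 0.40422739 0.045     ]
[0.68530941 0.20429591 0.045     ]
[0.55043574 0.39861924 0.045     ]
[0.66662503 0.21385155 0.1       ]
[0.58806388 0.20810592 0.1       ]
[0.65440887 0.40283742 0.1       ]
[0.56902187 0.39990612 0.1       ]
[(0.91, [192.4, 201.3], np.int64(2120))]
[(0.81, [267.4, 408.5], np.int64(4725))]
```

View pics/w4c.png

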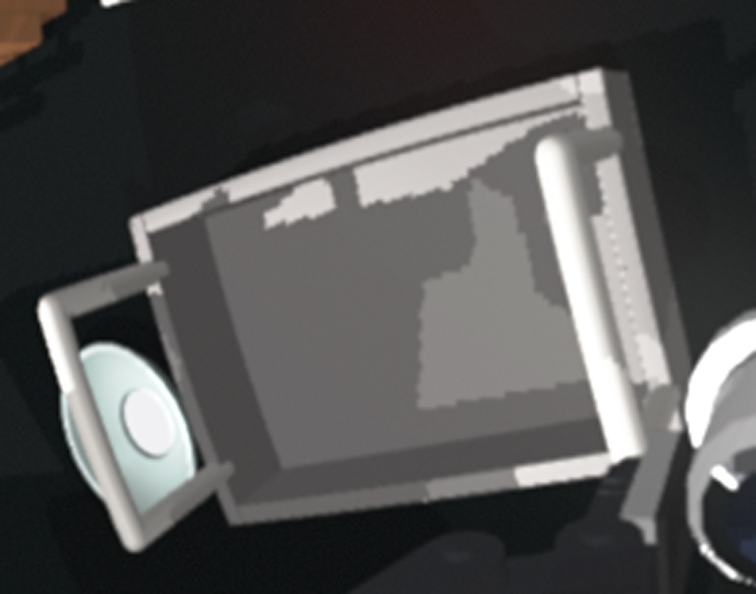

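View pics/k_scene.png

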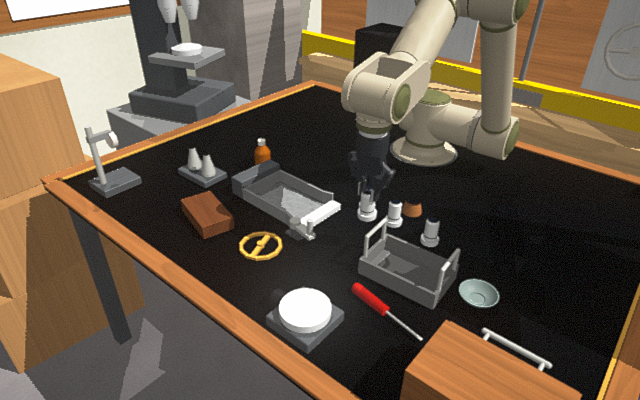

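```bash
python3 - <<'E'
from mv import *
from fit import iou_fit
from scipy.optimize import least_squares
S=env.get_image("scene"); p=wcam()
L=env.outline_of("tray",S); m=L[0]["mask"]
m=cv2.morphologyEx(m.astype(np.uint8),cv2.MORPH_CLOSE,np.ones((5,5)))>0
TR=TRAY+[box(s*.096-.005,s*.096+.005,-.042,.042,.095,.105) for s in(1,-1)]+[box(s*.096-.005,s*.096+.005,t*.038-.004,t*.038+.004,.045,.1) for s in(1,-1) for t in(1,-1)]
print(iou_fit(TR,[.615,.303,-1.51],[(S,m)]))
# wrist points: rim corners (tail,+y),(lead,+y),(tail,-y); handle bar ends
c=lambda u,v:(30+u/2.7,80+v/2.7)
M=np.array([[-.1,.065,.045],[.1,.065,.045],[-.1,-.065,.045],[.096,.042,.1],[.096,-.042,.1],[-.096,.042,.1],[-.096,-.042,.1]])
U=np.array([c(132,220),c(603,70),c(233,522),c(553,143),c(630,452),c(48,302),c(135,545)])
def f(v): return (wproj(p,place([M],v[0],v[1],v[2])[0])-U).ravel()
r=least_squares(f,[.615,.303,-1.51]); print(r.x,np.round(r.fun,1))
S2=S; print(proj(S,[[.6025,.1686,.12],[.4435,.0625,.036],[.454,.163,.036],[.4635,.282,.036]]))
E
```

```text
(array([ 0.61558327,  0.30676168, -1.5248148 ]), np.float64(0.9645803984705172))
[ 0.61986985  0.30588432 -1.50491848] [-1.5 -0.6 -2.3 -3.6 -0.5  0.7 -0.1  0.8  2.   3.3  1.7  2.1  0.6 -3.9]
[[366.4190428  210.7179618 ]
 [366.53662599 197.58093349]
 [393.6934706  212.12720069]
 [429.8427041  230.69207151]]
```

```bash
python3 - <<'E'
from mv import *
t=np.array([.617,.3065]); y=-1.517; tx=np.array([np.cos(y),np.sin(y)]); ty=np.array([-tx[1],tx[0]])
for a,b in ((.042,.026),(.042,-.026),(-.042,.026),(-.042,-.026)): print(a,b,np.round(t+a*tx+b*ty,4))
g=t+.042*tx+.026*ty
o=env.observe()["position"]
go([((o[0],o[1],.165),-95,.03,.04),((g[0],g[1],.165),-86.9,.03),((g[0],g[1],.0405),-86.9,.03,.04)])
E
```

```text
0.042 0.026 [0.6452 0.266 ]
0.042 -0.026 [0.5933 0.2632]
-0.042 0.026 [0.6407 0.3498]
-0.042 -0.026 [0.5888 0.347 ]
[[[0.0, -0.0317, 0.0], [0.0, -2.8, 0.0], 0.03], [[-0.0521, 0.0, 0.0175], [0.0, -4.0, 0.0], 0.03], [[-0.0507, 0.0001, 0.021], [0.0, -4.1, 0.0], 0.03], [[0.0, 0.0311, 0.0], [0.0, 0.0, 0.0], 0.03], [[0.0, 0.0311, 0.0], [0.0, 0.0, 0.0], 0.03], [[0.0, 0.0311, 0.0], [0.0, 0.0, 0.0], 0.03], [[0.0, 0.0312, 0.0], [0.0, 0.0, 0.0], 0.03]]
7 rows end [0.6452 0.266  0.0405]
```

Request:
carry_out --plan '[[[0,-0.032,0],[0,-2.8,0],0.03],[[-0.052,0,0.0175],[0,-4,0],0.03],[[-0.0505,0,0.021],[0,-4,0],0.03],[[0,0,0],[0,0,0],0.03],[[0,0.031,0],[0,0,0],0.03],[[0,0.031,0],[0,0,0],0.03],[[0,0.031,0],[0,0,0],0.03]]'

```text
time_s: 10.68
position: [0.645, 0.2651, 0.0714]
tool_rot: [[0.052, -0.0, 0.999], [-0.999, -0.0, 0.052], [0.0, -1.0, -0.0]]
ft_force: [0.1, 0.0, -0.1]
grip_width: 0.0332
```

```bash
python3 - <<'E'
from mv import *
say(); p=wcam();cv2.imwrite("pics/w5.png",p["image"][:,:,::-1])
E
```

```text
10.68 pos [0.645  0.2651 0.0714] x [ 0.052 -0.999  0.   ] y [-0. -0. -1.] F [ 0.1  0.  -0.1] w 0.0332 q [ 13.  43.  59.  -0.  78. 100.]
```

View pics/w5.png

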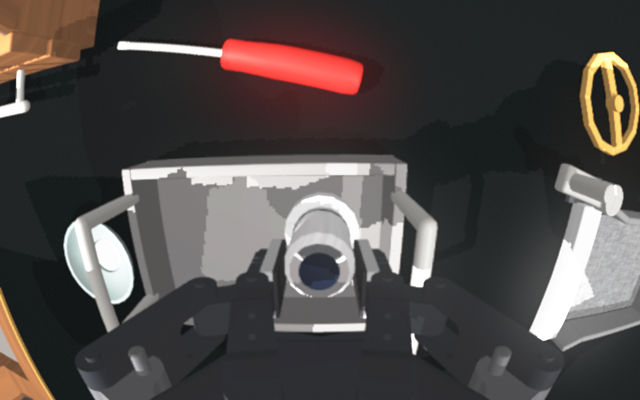

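Request:
carry_out --plan '[[[0,0.02,0],[0,0,0],0.03],[[0,0.011,0],[0,0,0],0.03],[[0,0,0],[0,0,0],0.03],[[0,0,0],[0,0,0],0.055],[[0,0,0],[0,0,0],0.055],[[0,0,0],[0,0,0],0.055],[[0,-0.05,0],[0,0,0],0.055],[[0,-0.06,0],[0,0,0],0.055]]'

```text
time_s: 11.72
position: [0.6447, 0.2662, 0.1515]
tool_rot: [[0.053, -0.003, 0.999], [-0.999, -0.001, 0.053], [0.0, -1.0, -0.003]]
ft_force: [0.6, 0.6, 0.2]
grip_width: 0.0551
```

```bash
python3 - <<'E'
from mv import *
say(); p=wcam();cv2.imwrite("pics/w6.png",p["image"][:,:,::-1])
go([((.4435,.0625,.15),-92,.06),((.4435,.0625,.032),-92,.06,.06)])
E
```

```text
11.72 pos [0.6447 0.2662 0.1515] x [ 0.053 -0.999  0.   ] y [-0.003 -0.001 -1.   ] F [0.6 0.6 0.2] w 0.0551 q [ 13.  39.  52.   0.  88. 100.]
[[[0.0387, 0.0018, -0.043], [-0.1, 1.0, 0.0], 0.06], [[0.0394, 0.0018, -0.0423], [-0.2, 1.0, -0.1], 0.06], [[0.0401, 0.0021, -0.0416], [-0.1, 1.0, 0.0], 0.06], [[0.0408, 0.0021, -0.0409], [-0.2, 1.1, 0.0], 0.06], [[0.0417, 0.0022, -0.0401], [-0.1, 1.0, -0.1], 0.06], [[-0.0001, 0.059, -0.0001], [0.0, 0.0, 0.0], 0.06], [[0.0, 0.059, 0.0], [0.0, 0.0, 0.0], 0.06]]
7 rows end [0.4435 0.0625 0.032 ]
```

View pics/w6.png

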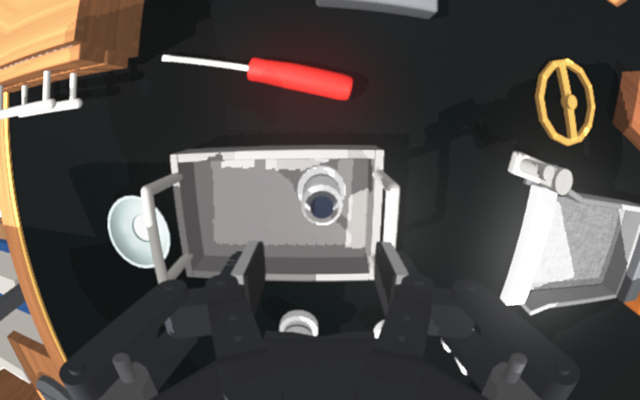

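Request:
carry_out --plan '[[[0.0385,0.002,-0.043],[0,1,0],0.06],[[0.0395,0.002,-0.0425],[0,1,0],0.06],[[0.04,0.002,-0.0415],[0,1,0],0.06],[[0.041,0.002,-0.041],[0,1,0],0.06],[[0.0415,0.002,-0.04],[0,1,0],0.06],[[0,0.02,0],[0,0,0],0.06]]'

```text
time_s: 12.52
position: [0.4395, 0.0602, 0.122]
tool_rot: [[-0.037, 0.003, 0.999], [-0.999, -0.001, -0.037], [0.001, -1.0, 0.003]]
ft_force: [0.4, 0.7, -0.3]
grip_width: 0.0598
```

```bash
python3 - <<'E'
from mv import *
say(); p=wcam();vis=p["image"][:,:,::-1].copy()
for u in wproj(p,[[.4435,.0625,.072],[.4435,.0625,.0],[.454,.163,.072],[.4635,.282,.072]]): cv2.circle(vis,tuple(int(round(v)) for v in u),3,(0,0,255),-1)
cv2.imwrite("pics/w7.png",vis)
go([((.4435,.0625,.032),-92,.06,.06)])
E
```

```text
12.53 pos [0.4395 0.0602 0.122 ] x [-0.037 -0.999  0.001] y [ 0.003 -0.001 -1.   ] F [ 0.4  0.7 -0.3] w 0.0598 q [-8. 17. 99. -0. 65. 85.]
[[[-0.0008, 0.0437, 0.0022], [0.0, 0.0, 0.0], 0.06], [[-0.0008, 0.0437, 0.0021], [0.1, -0.1, 0.0], 0.06]]
2 rows end [0.4435 0.0625 0.032 ]
```

View pics/w7.png

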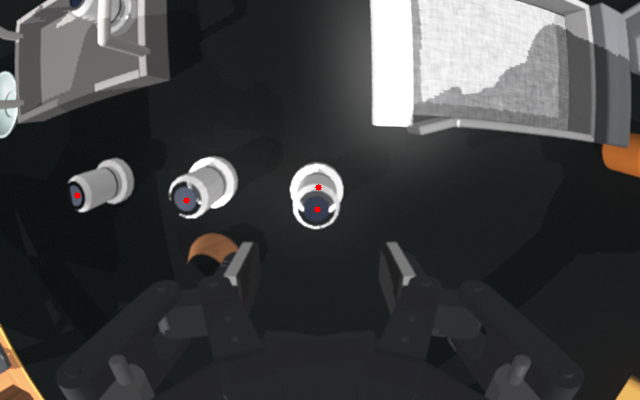

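Request:
carry_out --plan '[[[-0.001,0.045,0.002],[0,0,0],0.06],[[-0.001,0.045,0.002],[0,0,0],0.06],[[0,0,0],[0,0,0],0.03],[[0,0,0],[0,0,0],0.03],[[0,0,0],[0,0,0],0.03]]'

```text
time_s: 13.2
position: [0.4459, 0.0638, 0.0325]
tool_rot: [[-0.034, 0.003, 0.999], [-0.999, -0.0, -0.034], [0.0, -1.0, 0.003]]
ft_force: [-0.2, -0.2, -1.2]
grip_width: 0.0334
```

```bash
python3 - <<'E'
from mv import *
say(); o=env.observe()["position"]
go([((o[0],o[1],.13),-92,.03),((.5933,.2632,.165),-86.9,.03),((.5933,.2632,o[2]+.0065),-86.9,.03,.04)])
E
```

```text
13.2 pos [0.4459 0.0638 0.0325] x [-0.034 -0.999  0.   ] y [ 0.003 -0.    -1.   ] F [-0.2 -0.2 -1.2] w 0.0334 q [ -7.  25. 104.   0.  50.  85.]
[[[0.0, -0.0487, 0.0001], [-0.1, 0.0, 0.0], 0.03], [[0.0, -0.0488, 0.0001], [-0.1, 0.1, 0.0], 0.03], [[-0.0409, -0.007, 0.0281], [0.0, -1.0, 0.0], 0.03], [[-0.0404, -0.007, 0.0287], [0.0, -1.1, 0.0], 0.03], [[-0.0398, -0.0071, 0.0295], [0.0, -1.0, 0.0], 0.03], [[-0.0394, -0.007, 0.0303], [0.0, -1.0, 0.0], 0.03], [[-0.0388, -0.007, 0.0309], [0.0, -1.0, 0.0], 0.03], [[0.0, 0.0315, 0.0], [0.0, 0.0, 0.0], 0.03]]
[[[0.0, 0.0315, 0.0], [0.0, 0.0, 0.0], 0.03], [[0.0, 0.0315, 0.0], [0.0, 0.0, 0.0], 0.03], [[0.0, 0.0315, 0.0], [0.0, 0.0, 0.0], 0.03]]
11 rows end [0.5933 0.2632 0.039 ]
```

Request:
carry_out --plan '[[[0,-0.049,0],[0,0,0],0.03],[[0,-0.049,0],[0,0,0],0.03],[[-0.041,-0.007,0.028],[0,-1,0],0.03],[[-0.0405,-0.007,0.0285],[0,-1,0],0.03],[[-0.04,-0.007,0.0295],[0,-1,0],0.03],[[-0.0395,-0.007,0.0305],[0,-1,0],0.03],[[-0.039,-0.007,0.031],[0,-1,0],0.03],[[0,0,0],[0,0,0],0.03]]'

```text
time_s: 14.2
position: [0.5933, 0.2664, 0.1651]
tool_rot: [[0.056, 0.003, 0.998], [-0.998, 0.001, 0.056], [-0.001, -1.0, 0.003]]
ft_force: [-0.1, -0.3, -2.0]
grip_width: 0.0338
```

```bash
cat >> mv.py <<'E'
def trayvis(p,t,y,vis):
    for q in place([box(-.1,.1,-.065,.065,.045,.0451)]+[box(s*.096,s*.096+.0001,-.042,.042,.1,.1001) for s in(1,-1)],t[0],t[1],y):
        for u in wproj(p,q): cv2.circle(vis,tuple(int(round(v)) for v in u),2,(0,0,255),-1)
E
python3 - <<'E'
from mv import *
say(); p=wcam();vis=p["image"][:,:,::-1].copy(); trayvis(p,(.617,.3065),-1.517,vis); cv2.imwrite("pics/w8.png",vis)
go([((.595,.2632,.07),-86.9,.03,.04),((.595,.2632,.0395),-86.9,.03,.04)])
E
```

```text
14.2 pos [0.5933 0.2664 0.1651] x [ 0.056 -0.998 -0.001] y [ 0.003  0.001 -1.   ] F [-0.1 -0.3 -2. ] w 0.0338 q [ 14.  34.  61.   0.  85. 101.]
[[[0.0006, 0.0316, 0.0008], [0.0, 0.0, 0.0], 0.03], [[0.0007, 0.0315, 0.0008], [0.0, 0.0, 0.0], 0.03], [[0.0006, 0.0316, 0.0008], [-0.1, 0.0, 0.0], 0.03], [[0.0, 0.0305, 0.0], [0.0, 0.0, 0.0], 0.03]]
4 rows end [0.595  0.2632 0.0395]
```

View pics/w8.png

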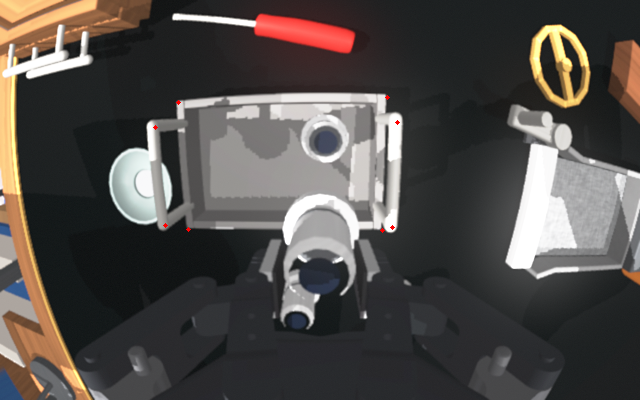

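Request:
carry_out --plan '[[[0.001,0.032,0.0005],[0,0,0],0.03],[[0.001,0.032,0.0005],[0,0,0],0.03],[[0.001,0.031,0.0005],[0,0,0],0.03],[[0,0.02,0],[0,0,0],0.03],[[0,0.011,0],[0,0,0],0.03],[[0,0,0],[0,0,0],0.03],[[0,0,0],[0,0,0],0.055],[[0,0,0],[0,0,0],0.055]]'

```text
time_s: 15.25
position: [0.5943, 0.2612, 0.0389]
tool_rot: [[0.053, 0.001, 0.999], [-0.999, 0.0, 0.053], [-0.0, -1.0, 0.001]]
ft_force: [0.1, -0.3, -0.2]
grip_width: 0.0547
```

Request:
carry_out --plan '[[[0,0,0],[0,0,0],0.055],[[0,-0.05,0],[0,0,0],0.055],[[0,-0.06,0],[0,0,0],0.055],[[0,0,0],[0,0,0],0.055]]'

```text
time_s: 15.75
position: [0.596, 0.2617, 0.1535]
tool_rot: [[0.054, 0.01, 0.999], [-0.999, 0.002, 0.054], [-0.002, -1.0, 0.01]]
ft_force: [-0.2, -0.6, -0.4]
grip_width: 0.0549
```

```bash
python3 - <<'E'
from mv import *
say(); p=wcam();cv2.imwrite("pics/w9.png",p["image"][:,:,::-1])
go([((.4525,.163,.13),-90,.06),((.4525,.163,.032),-90,.06,.05)])
E
```

```text
15.75 pos [0.596  0.2617 0.1535] x [ 0.054 -0.999 -0.002] y [ 0.01   0.002 -1.   ] F [-0.2 -0.6 -0.4] w 0.0549 q [ 13.  34.  62.   0.  83. 100.]
[[[0.0227, 0.0049, -0.0368], [-0.1, 0.8, 0.0], 0.06], [[0.0231, 0.0049, -0.0365], [0.0, 0.7, 0.0], 0.06], [[0.0236, 0.005, -0.0363], [-0.1, 0.8, 0.0], 0.06], [[0.0242, 0.005, -0.0358], [-0.1, 0.8, -0.1], 0.06], [[-0.0001, 0.049, 0.0], [0.0, 0.0, 0.0], 0.06], [[0.0, 0.049, 0.0], [0.0, 0.0, 0.0], 0.06]]
6 rows end [0.4525 0.163  0.032 ]
```

View pics/w9.png

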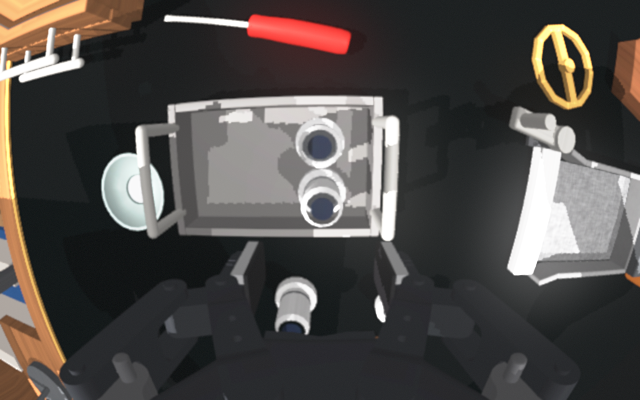

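Request:
carry_out --plan '[[[0.023,0.005,-0.037],[-0.1,0.8,0],0.06],[[0.023,0.005,-0.0365],[-0.1,0.8,0],0.06],[[0.0235,0.005,-0.036],[-0.1,0.8,0],0.06],[[0.024,0.005,-0.036],[-0.1,0.8,0],0.06],[[0,0.01,0],[0,0,0],0.06]]'

```text
time_s: 16.42
position: [0.449, 0.162, 0.1176]
tool_rot: [[-0.004, -0.01, 1.0], [-1.0, -0.0, -0.004], [0.001, -1.0, -0.01]]
ft_force: [-0.3, -0.4, 0.6]
grip_width: 0.0602
```

```bash
python3 - <<'E'
from mv import *
say(); p=wcam();vis=p["image"][:,:,::-1].copy()
for u in wproj(p,[[.454,.163,.072],[.454,.163,0],[.4635,.282,.072]]): cv2.circle(vis,tuple(int(round(v)) for v in u),3,(0,0,255),-1)
cv2.imwrite("pics/w10.png",vis)
go([((.4535,.163,.032),-90,.06,.05)])
E
```

```text
16.43 pos [0.449  0.162  0.1176] x [-0.004 -1.     0.001] y [-0.01 -0.   -1.  ] F [-0.3 -0.4  0.6] w 0.0602 q [ 6. 20. 94.  0. 67. 96.]
[[[-0.0003, 0.0422, 0.0022], [0.3, -0.1, 0.0], 0.06], [[-0.0003, 0.0422, 0.002], [0.3, -0.1, 0.0], 0.06]]
2 rows end [0.4535 0.163  0.032 ]
```

View pics/w10.png

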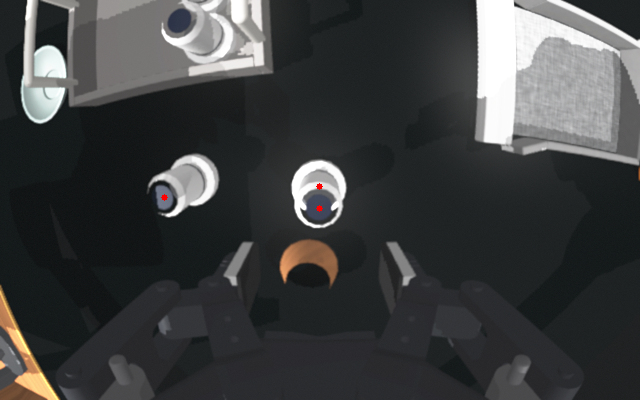

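Request:
carry_out --plan '[[[0,0.042,0.002],[0.2,0,0],0.06],[[0,0.043,0.002],[0.2,0,0],0.06],[[0,0,0],[0,0,0],0.03],[[0,0,0],[0,0,0],0.03],[[0,0,0],[0,0,0],0.03]]'

```text
time_s: 17.1
position: [0.4559, 0.1631, 0.0346]
tool_rot: [[-0.002, 0.002, 1.0], [-1.0, 0.0, -0.002], [-0.0, -1.0, 0.002]]
ft_force: [0.2, -0.4, -1.7]
grip_width: 0.0332
```

```bash
python3 - <<'E'
from mv import *
say(); o=env.observe()["position"]
go([((o[0],o[1],.14),-90,.03),((.642,.3498,.165),-86.9,.03),((.642,.3498,o[2]+.0065),-86.9,.03,.04)])
E
```

```text
17.1 pos [0.4559 0.1631 0.0346] x [-0.002 -1.    -0.   ] y [ 0.002  0.    -1.   ] F [ 0.2 -0.4 -1.7] w 0.0332 q [ 6. 28. 99. -0. 53. 96.]
[[[0.0, -0.0527, 0.0001], [-0.1, -0.1, 0.0], 0.03], [[0.0, -0.0527, 0.0001], [0.0, 0.0, 0.0], 0.03], [[-0.0374, -0.005, 0.0372], [0.0, -0.6, 0.0], 0.03], [[-0.0369, -0.0049, 0.0376], [0.0, -0.7, 0.0], 0.03], [[-0.0365, -0.005, 0.038], [0.0, -0.6, 0.0], 0.03], [[-0.0361, -0.0049, 0.0385], [0.0, -0.6, 0.0], 0.03], [[-0.0357, -0.005, 0.0387], [0.0, -0.6, 0.0], 0.03], [[0.0, 0.031, 0.0], [0.0, 0.0, 0.0], 0.03]]
[[[0.0, 0.0309, 0.0], [0.0, 0.0, 0.0], 0.03], [[0.0, 0.031, 0.0], [0.0, 0.0, 0.0], 0.03], [[0.0, 0.0309, 0.0], [0.0, 0.0, 0.0], 0.03]]
11 rows end [0.642  0.3498 0.0412]
```

Request:
carry_out --plan '[[[0,-0.053,0],[0,0,0],0.03],[[0,-0.053,0],[0,0,0],0.03],[[-0.0375,-0.005,0.037],[0,-0.6,0],0.03],[[-0.037,-0.005,0.0375],[0,-0.7,0],0.03],[[-0.0365,-0.005,0.038],[0,-0.6,0],0.03],[[-0.036,-0.005,0.0385],[0,-0.6,0],0.03],[[-0.0355,-0.005,0.0385],[0,-0.6,0],0.03],[[0,0,0],[0,0,0],0.03]]'

```text
time_s: 18.1
position: [0.6422, 0.3512, 0.1641]
tool_rot: [[0.054, 0.001, 0.999], [-0.999, 0.001, 0.054], [-0.001, -1.0, 0.001]]
ft_force: [0.1, 0.5, -1.7]
grip_width: 0.0333
```

```bash
python3 - <<'E'
from mv import *
say(); p=wcam();vis=p["image"][:,:,::-1].copy(); trayvis(p,(.617,.3065),-1.517,vis); cv2.imwrite("pics/w11.png",vis)
go([((.642,.3498,.07),-86.9,.03,.04),((.642,.3498,.041),-86.9,.03,.04)])
E
```

```text
18.1 pos [0.6422 0.3512 0.1641] x [ 0.054 -0.999 -0.001] y [ 0.001  0.001 -1.   ] F [ 0.1  0.5 -1.7] w 0.0333 q [ 19.  43.  43.   0.  94. 106.]
[[[0.0, 0.0314, 0.0003], [0.0, 0.0, 0.0], 0.03], [[0.0001, 0.0314, 0.0002], [0.0, -0.1, 0.0], 0.03], [[0.0, 0.0314, 0.0003], [0.0, 0.0, 0.0], 0.03], [[0.0, 0.029, 0.0], [0.0, 0.0, 0.0], 0.03]]
4 rows end [0.642  0.3498 0.041 ]
```

View pics/w11.png

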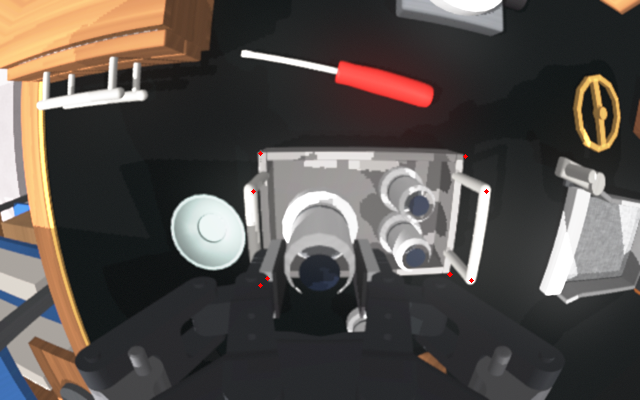

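Request:
carry_out --plan '[[[0,0.031,0],[0,0,0],0.03],[[0,0.031,0],[0,0,0],0.03],[[0,0.031,0],[0,0,0],0.03],[[0,0.02,0],[0,0,0],0.03],[[0,0.01,0],[0,0,0],0.03],[[0,0,0],[0,0,0],0.03],[[0,0,0],[0,0,0],0.05],[[0,0,0],[0,0,0],0.05]]'

```text
time_s: 19.15
position: [0.6414, 0.3492, 0.0426]
tool_rot: [[0.052, 0.002, 0.999], [-0.999, 0.001, 0.052], [-0.0, -1.0, 0.002]]
ft_force: [-0.6, -0.4, 0.3]
grip_width: 0.0499
```

Request:
carry_out --plan '[[[0,0,0],[0,0,0],0.05],[[0,-0.05,0],[0,0,0],0.05],[[0,-0.06,0],[0,0,0],0.05],[[0,0,0],[0,0,0],0.05]]'

```text
time_s: 19.65
position: [0.6428, 0.3499, 0.1579]
tool_rot: [[0.052, 0.011, 0.999], [-0.999, 0.004, 0.052], [-0.003, -1.0, 0.011]]
ft_force: [0.3, -0.5, -0.4]
grip_width: 0.0496
```

```bash
python3 - <<'E'
from mv import *
say(); p=wcam();cv2.imwrite("pics/w12.png",p["image"][:,:,::-1])
go([((.4635,.282,.11),-86.9,.06)])
E
```

```text
19.65 pos [0.6428 0.3499 0.1579] x [ 0.052 -0.999 -0.003] y [ 0.011  0.004 -1.   ] F [ 0.3 -0.5 -0.4] w 0.0496 q [ 19.  43.  45.  -0.  92. 106.]
[[[0.0145, 0.0108, -0.0454], [-0.1, 0.0, 0.0], 0.06], [[0.0146, 0.0109, -0.0454], [0.0, -0.1, 0.0], 0.06], [[0.0145, 0.0109, -0.0454], [-0.1, 0.0, -0.1], 0.06], [[0.0144, 0.011, -0.0454], [-0.1, 0.0, 0.0], 0.06]]
4 rows end [0.4635 0.282  0.11  ]
```

View pics/w12.png

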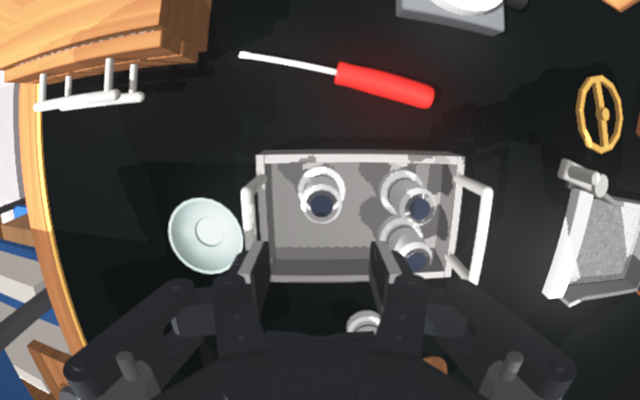

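Request:
carry_out --plan '[[[0.0145,0.004,-0.0455],[0,0,0],0.06],[[0.0145,0.011,-0.0455],[0,0,0],0.06],[[0.0145,0.011,-0.0455],[0,0,0],0.06],[[0.0145,0.015,-0.0455],[0,0,0],0.06],[[0,0,0],[0,0,0],0.06]]'

```text
time_s: 20.32
position: [0.4574, 0.2804, 0.1082]
tool_rot: [[0.052, -0.007, 0.999], [-0.999, -0.003, 0.052], [0.002, -1.0, -0.008]]
ft_force: [-0.1, 0.5, 0.5]
grip_width: 0.0604
```

```bash
python3 - <<'E'
from mv import *
say(); p=wcam();vis=p["image"][:,:,::-1].copy()
for u in wproj(p,[[.4635,.282,.072],[.4635,.282,0]]): cv2.circle(vis,tuple(int(round(v)) for v in u),3,(0,0,255),-1)
cv2.imwrite("pics/w13.png",vis)
go([((.464,.282,.032),-86.9,.06,.05)])
E
```

```text
20.32 pos [0.4574 0.2804 0.1082] x [ 0.052 -0.999  0.002] y [-0.007 -0.003 -1.   ] F [-0.1  0.5  0.5] w 0.0604 q [ 19.  26.  85.  -0.  69. 106.]
[[[-0.0003, 0.0387, 0.0019], [0.1, -0.1, 0.0], 0.06], [[-0.0003, 0.0387, 0.0017], [0.1, 0.0, 0.1], 0.06]]
2 rows end [0.464 0.282 0.032]
```

View pics/w13.png

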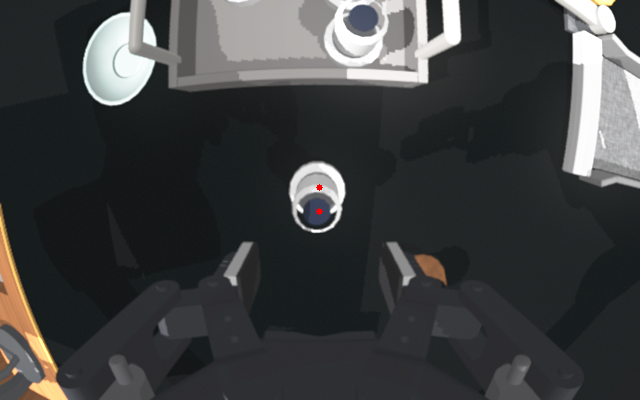

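Request:
carry_out --plan '[[[0,0.039,0.002],[0,0,0],0.06],[[0,0.039,0.002],[0,0,0],0.06],[[0,0,0],[0,0,0],0.03],[[0,0,0],[0,0,0],0.03],[[0,0,0],[0,0,0],0.03]]'

```text
time_s: 21.0
position: [0.4671, 0.2823, 0.0337]
tool_rot: [[0.052, 0.002, 0.999], [-0.999, 0.001, 0.052], [-0.001, -1.0, 0.003]]
ft_force: [-0.2, 0.2, -1.4]
grip_width: 0.0338
```

```bash
python3 - <<'E'
from mv import *
say(); o=env.observe()["position"]
go([((o[0],o[1],.14),-86.9,.03),((.590,.347,.16),-86.9,.03),((.59,.347,o[2]+.0065),-86.9,.03,.04)])
E
```

```text
21.0 pos [0.4671 0.2823 0.0337] x [ 0.052 -0.999 -0.001] y [ 0.002  0.001 -1.   ] F [-0.2  0.2 -1.4] w 0.0338 q [ 19.  32.  89.  -0.  58. 106.]
[[[0.0, -0.0531, 0.0001], [-0.1, -0.1, 0.0], 0.03], [[-0.0001, -0.0532, 0.0001], [0.0, 0.0, 0.0], 0.03], [[-0.0193, -0.0066, 0.0421], [0.0, 0.0, 0.0], 0.03], [[-0.0193, -0.0066, 0.042], [0.0, 0.0, 0.0], 0.03], [[-0.0194, -0.0066, 0.0421], [0.0, 0.0, 0.0], 0.03], [[0.0, 0.0399, 0.0], [0.0, 0.0, 0.0], 0.03], [[0.0001, 0.0399, 0.0], [0.0, 0.0, 0.0], 0.03], [[0.0, 0.0399, -0.0001], [0.0, 0.0, 0.0], 0.03]]
8 rows end [0.59   0.347  0.0403]
```

Request:
carry_out --plan '[[[0,-0.053,0],[0,0,0],0.03],[[0,-0.053,0],[0,0,0],0.03],[[-0.0195,-0.0065,0.042],[0,0,0],0.03],[[-0.0195,-0.0065,0.042],[0,0,0],0.03],[[-0.0195,-0.0065,0.0425],[0,0,0],0.03],[[0,0.02,0],[0,0,0],0.03],[[0,0.02,0],[0,0,0],0.03],[[0,0,0],[0,0,0],0.03]]'

```text
time_s: 22.0
position: [0.5889, 0.3467, 0.1173]
tool_rot: [[0.052, -0.002, 0.999], [-0.999, -0.001, 0.052], [0.001, -1.0, -0.002]]
ft_force: [-0.5, 0.2, -1.3]
grip_width: 0.0339
```

```bash
python3 - <<'E'
from mv import *
say(); p=wcam();vis=p["image"][:,:,::-1].copy(); trayvis(p,(.617,.3065),-1.517,vis); cv2.imwrite("pics/w14.png",vis)
go([((.591,.347,.0405),-86.9,.03,.04)])
E
```

```text
22.0 pos [0.5889 0.3467 0.1173] x [ 0.052 -0.999  0.001] y [-0.002 -0.001 -1.   ] F [-0.5  0.2 -1.3] w 0.0339 q [ 21.  39.  58.  -0.  82. 108.]
[[[0.0, 0.0391, 0.0008], [0.0, -0.1, 0.0], 0.03], [[0.0, 0.039, 0.0007], [0.0, 0.0, 0.0], 0.03]]
2 rows end [0.591  0.347  0.0405]
```

View pics/w14.png

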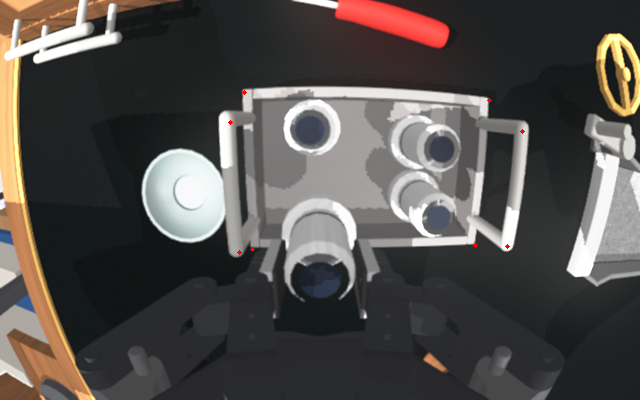

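Request:
carry_out --plan '[[[0,0.035,0.001],[0,0,0],0.03],[[0,0.03,0],[0,0,0],0.03],[[0,0.011,0],[0,0,0],0.03],[[0,0,0],[0,0,0],0.03],[[0,0,0],[0,0,0],0.05],[[0,0,0],[0,0,0],0.05],[[0,-0.05,0],[0,0,0],0.05],[[0,-0.06,0],[0,0,0],0.05]]'

```text
time_s: 23.05
position: [0.5901, 0.3468, 0.153]
tool_rot: [[0.052, -0.001, 0.999], [-0.999, -0.001, 0.052], [0.001, -1.0, -0.001]]
ft_force: [0.9, 0.0, 0.2]
grip_width: 0.0502
```

```bash
python3 - <<'E'
from mv import *
say(); p=wcam();cv2.imwrite("pics/w15.png",p["image"][:,:,::-1])
go([((.57,.12,.19),-87,.06)])
E
```

```text
23.05 pos [0.5901 0.3468 0.153 ] x [ 0.052 -0.999  0.001] y [-0.001 -0.001 -1.   ] F [0.9 0.  0.2] w 0.0502 q [ 21.  38.  55.  -0.  87. 108.]
[[[0.0566, -0.007, -0.0086], [-0.2, 0.0, -0.1], 0.06], [[0.0566, -0.0068, -0.0086], [-0.2, 0.0, 0.0], 0.06], [[0.0567, -0.0068, -0.0087], [-0.2, 0.0, -0.1], 0.06], [[0.0566, -0.0067, -0.0087], [-0.2, 0.0, 0.0], 0.06]]
4 rows end [0.57 0.12 0.19]
```

View pics/w15.png

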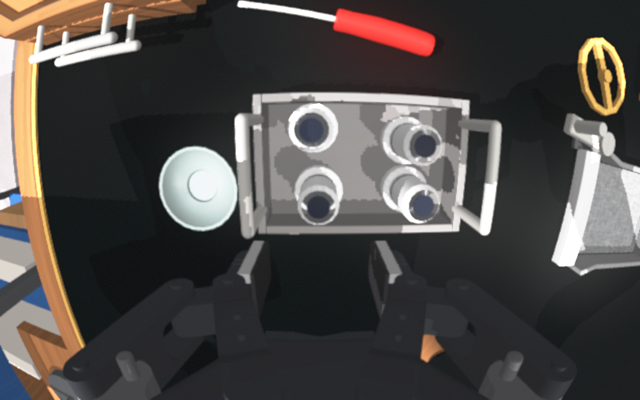

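```bash
python3 - <<'E'
from mv import *
go([((.6222,.2106,.17),-86.9,.04),((.6222,.2106,.083),-86.9,.04,.045)])
E
```

```text
[[[0.0463, -0.0023, 0.0074], [-0.3, 0.0, -0.1], 0.04], [[0.0462, -0.0022, 0.0073], [-0.2, -0.1, -0.1], 0.04], [[0.0463, -0.0021, 0.0073], [-0.3, 0.0, 0.0], 0.04], [[0.0, 0.0435, 0.0], [0.0, 0.0, 0.0], 0.04], [[0.0, 0.0435, 0.0], [0.0, 0.0, 0.0], 0.04]]
5 rows end [0.6222 0.2106 0.083 ]
```

Request:
carry_out --plan '[[[0.0463,-0.007,0.0075],[0,0,0],0.04],[[0.0463,-0.007,0.0075],[0,0,0],0.04],[[0.0463,0,0.0075],[0,0,0],0.04],[[0,0.025,0],[0,0,0],0.04],[[0,0,0],[0,0,0],0.04]]'

```text
time_s: 23.72
position: [0.6195, 0.2089, 0.1399]
tool_rot: [[0.051, -0.003, 0.999], [-0.999, -0.0, 0.051], [0.0, -1.0, -0.003]]
ft_force: [0.8, 0.0, -0.4]
grip_width: 0.0401
```

```bash
python3 - <<'E'
from mv import *
say(); p=wcam();vis=p["image"][:,:,::-1].copy(); trayvis(p,(.617,.3065),-1.517,vis)
for q in place([box(-.034,0,-.081,.081,.02,.0201),box(.208,.266,-.081,.081,.06,.0601)],.583,-.026,-1.616):
    for u in wproj(p,q): cv2.circle(vis,tuple(int(round(v)) for v in u),2,(0,255,0),-1)
cv2.imwrite("pics/w16.png",vis)
go([((.6222,.2106,.083),-86.9,.04,.045)])
E
```

```text
23.73 pos [0.6195 0.2089 0.1399] x [ 0.051 -0.999  0.   ] y [-0.003 -0.    -1.   ] F [ 0.8  0.  -0.4] w 0.0401 q [ 8. 35. 62. -0. 82. 95.]
[[[-0.0005, 0.029, 0.0012], [0.0, -0.1, 0.0], 0.04], [[-0.0005, 0.0291, 0.0011], [0.0, 0.0, 0.0], 0.04]]
2 rows end [0.6222 0.2106 0.083 ]
```

View pics/w16.png

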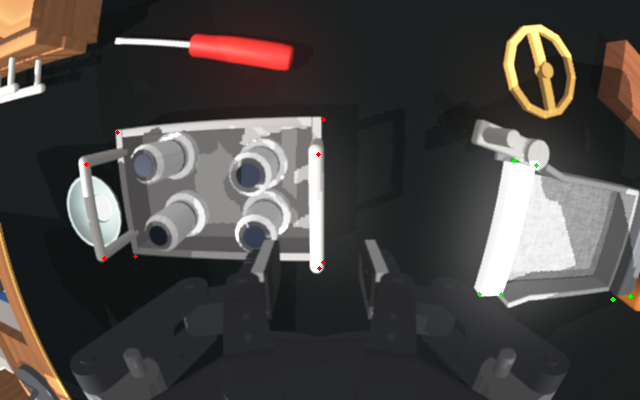

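Request:
carry_out --plan '[[[0,0.029,0.0015],[0,0,0],0.04],[[0,0.028,0.0015],[0,0,0],0.04],[[0,0,0],[0,0,0],0.005],[[0,0,0],[0,0,0],0.005],[[0,0,0],[0,0,0],0.005]]' --force 40

```text
time_s: 24.4
position: [0.6238, 0.2099, 0.0856]
tool_rot: [[0.052, 0.003, 0.999], [-0.999, 0.0, 0.052], [-0.0, -1.0, 0.003]]
ft_force: [-0.1, 0.2, 0.6]
grip_width: 0.0052
```

```bash
python3 - <<'E'
from mv import *
say(); p=wcam();cv2.imwrite("pics/w17.png",p["image"][:,:,::-1])
o=env.observe()["position"]
b=np.array([.583,-.026]); y=-1.616; bx=np.array([np.cos(y),np.sin(y)])
g=b-.064*bx
go([((g[0],g[1],o[2]),-92.6,.005,.02)])
E
```

```text
24.4 pos [0.6238 0.2099 0.0856] x [ 0.052 -0.999 -0.   ] y [ 0.003  0.    -1.   ] F [-0.1  0.2  0.6] w 0.0052 q [ 8. 38. 66. -0. 76. 95.]
[[[0.0189, 0.0, -0.0052], [0.0, 0.6, 0.0], 0.005], [[0.0189, 0.0, -0.005], [0.0, 0.6, 0.0], 0.005], [[0.0189, 0.0, -0.0047], [0.0, 0.7, 0.0], 0.005], [[0.019, 0.0, -0.0046], [-0.1, 0.6, 0.0], 0.005], [[0.0191, -0.0001, -0.0043], [0.0, 0.6, 0.0], 0.005], [[0.0191, 0.0, -0.0042], [0.0, 0.6, 0.0], 0.005], [[0.0191, 0.0, -0.0039], [0.0, 0.6, 0.0], 0.005], [[0.0192, 0.0, -0.0038], [0.0, 0.7, 0.0], 0.005]]
[[[0.0193, 0.0, -0.0035], [0.0, 0.6, 0.0], 0.005]]
9 rows end [0.5859 0.0379 0.0853]
```

View pics/w17.png

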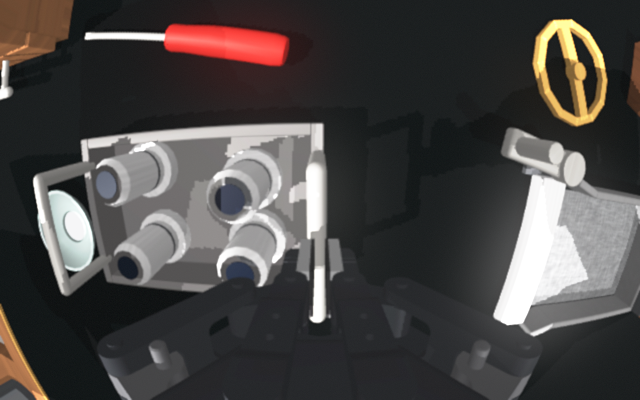

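Request:
carry_out --plan '[[[0,0,0],[0,0,0],0.0],[[0,0,0],[0,0,0],0.0]]' --force 40

```text
time_s: 24.7
position: [0.6232, 0.2096, 0.0841]
tool_rot: [[0.052, 0.0, 0.999], [-0.999, -0.0, 0.052], [0.0, -1.0, 0.0]]
ft_force: [0.1, 0.1, 0.4]
grip_width: 0.0002
```

```bash
python3 - <<'E'
from mv import *
say(); p=wcam();cv2.imwrite("pics/w18.png",p["image"][:,:,::-1])
S=shot("scene","s18"); cv2.imwrite("pics/s18c.png",cv2.resize(S["image"][120:320,330:530,::-1],None,fx=3,fy=3))
o=env.observe(); print(wproj(p,[o["position"],o["position"]+[0,0,.019]]))
E
```

```text
24.7 pos [0.6232 0.2096 0.0841] x [ 0.052 -0.999  0.   ] y [ 0. -0. -1.] F [0.1 0.1 0.4] w 0.0002 q [ 8. 38. 66. -0. 75. 95.]
[[321.08071915 239.9680917 ]
 [321.26217668 253.83909059]]
```

View pics/w18.png

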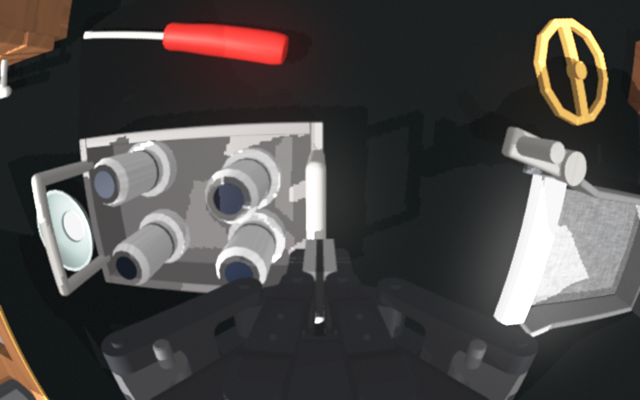

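View pics/s18c.png

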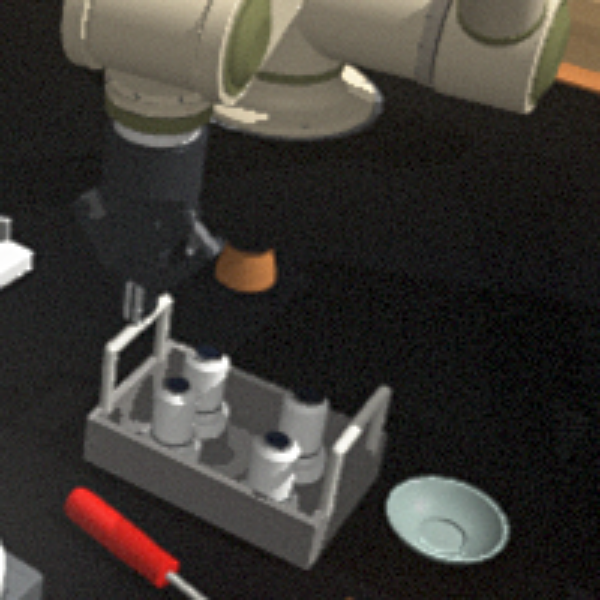

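```bash
python3 - <<'E'
from mv import *
S=env.get_image("scene")
vis=S["image"][:,:,::-1].copy()
pts=[[.623,.2096,.084],[.623,.2096,.1]]
print(proj(S,pts))
for q in place([box(-.1,.1,-.065,.065,.045,.0451)]+[box(s*.096,s*.096+.0001,-.042,.042,.1,.1001) for s in(1,-1)],.617,.3065,-1.517):
    for u in proj(S,q): cv2.circle(vis,tuple(int(round(v)) for v in u),1,(0,0,255),-1)
for u in proj(S,pts): cv2.circle(vis,tuple(int(round(v)) for v in u),1,(0,255,0),-1)
cv2.imwrite("pics/s18d.png",cv2.resize(vis[120:320,330:530],None,fx=3,fy=3))
E
```

```text
[[374.18544171 232.78027713]
 [374.71011402 227.50961473]]
```

View pics/s18d.png

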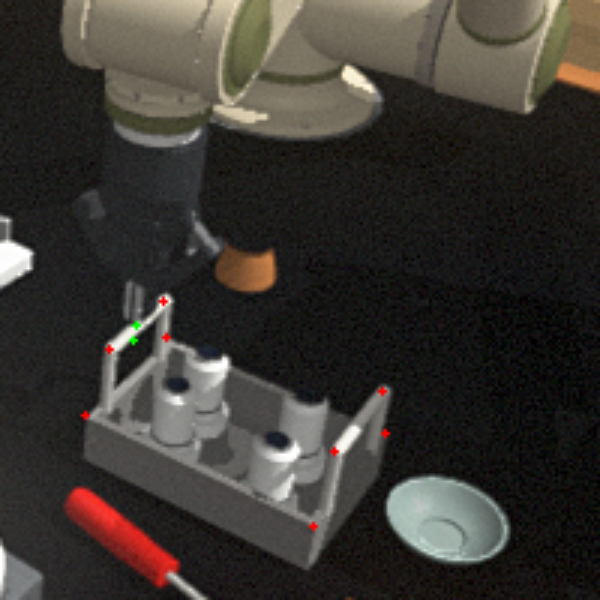

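Request:
carry_out --plan '[[[0,-0.005,0],[0,0,0],0.0],[[0,-0.005,0],[0,0,0],0.0],[[0,0,0],[0,0,0],0.0]]'

```text
time_s: 25.22
position: [0.6234, 0.2096, 0.0946]
tool_rot: [[0.052, 0.001, 0.999], [-0.999, -0.0, 0.052], [0.0, -1.0, 0.001]]
ft_force: [0.7, 0.1, 1.1]
grip_width: -0.0002
```

```bash
python3 - <<'E'
from mv import *
say(); S=shot("scene","s19"); cv2.imwrite("pics/s19c.png",cv2.resize(S["image"][190:270,340:460,::-1],None,fx=6,fy=6,interpolation=cv2.INTER_CUBIC))
E
```

```text
25.23 pos [0.6234 0.2096 0.0946] x [ 0.052 -0.999  0.   ] y [ 0.001 -0.    -1.   ] F [0.7 0.1 1.1] w -0.0002 q [ 8. 38. 65. -0. 77. 95.]
```

View pics/s19c.png

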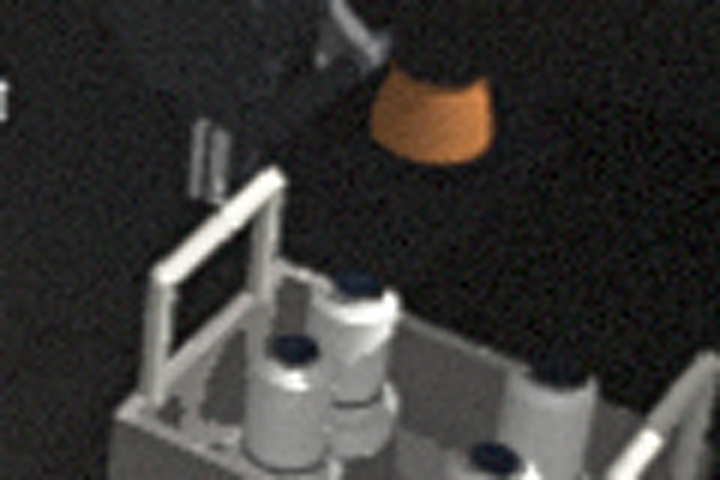

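```bash
python3 - <<'E'
from mv import *
o=env.observe();p=wcam();cv2.imwrite("pics/w20.png",cv2.resize(p["image"][200:340,240:400,::-1],None,fx=4.5,fy=4.5,interpolation=cv2.INTER_CUBIC))
S=env.get_image("scene"); print(proj(S,[o["position"],o["position"]+[0,0,.02],o["position"]+[-.02,0,0],o["position"]+[0.0,-.02,0]]))
T=shot("top","t20"); print(proj(T,[o["position"]]))
print(wproj(p,[o["position"],o["position"]+[0,0,.02],o["position"]+[-.02,0,0]]))
E
```

```text
[[374.46211643 229.47062196]
 [375.12558349 222.80030715]
 [379.11745133 225.78786735]
 [367.73343296 226.2226075 ]]
[[250.52071553 183.60206466]]
[[321.04467995 240.0287715 ]
 [321.2315039  254.72701826]
 [319.29451644 270.51598649]]
```

View pics/w20.png

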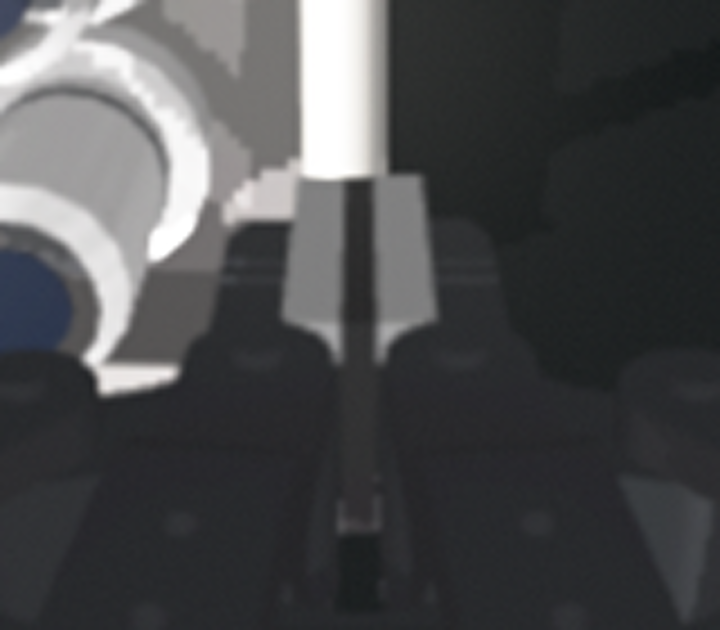

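Request:
carry_out --plan '[[[0,0,0],[0,0,0],0.035],[[0,0,0],[0,0,0],0.035],[[0,0,0],[0,0,0],0.035],[[0,0.012,0],[0,0,0],0.035],[[0,0.012,0],[0,0,0],0.035],[[0,0,0],[0,0,0],0.035]]'

```text
time_s: 26.18
position: [0.6224, 0.2094, 0.0682]
tool_rot: [[0.052, -0.003, 0.999], [-0.999, -0.001, 0.052], [0.0, -1.0, -0.003]]
ft_force: [1.0, 0.0, 0.0]
grip_width: 0.0351
```

```bash
python3 - <<'E'
from mv import *
say();p=wcam();cv2.imwrite("pics/w21.png",p["image"][:,:,::-1])
S=shot("scene","s21"); cv2.imwrite("pics/s21c.png",cv2.resize(S["image"][190:270,340:460,::-1],None,fx=6,fy=6,interpolation=cv2.INTER_CUBIC))
E
```

```text
26.18 pos [0.6224 0.2094 0.0682] x [ 0.052 -0.999  0.   ] y [-0.003 -0.001 -1.   ] F [1. 0. 0.] w 0.0351 q [ 8. 39. 67. -0. 74. 95.]
```

View pics/w21.png

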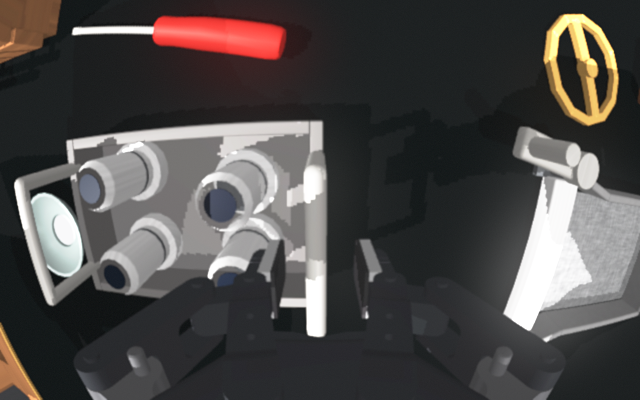

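View pics/s21c.png

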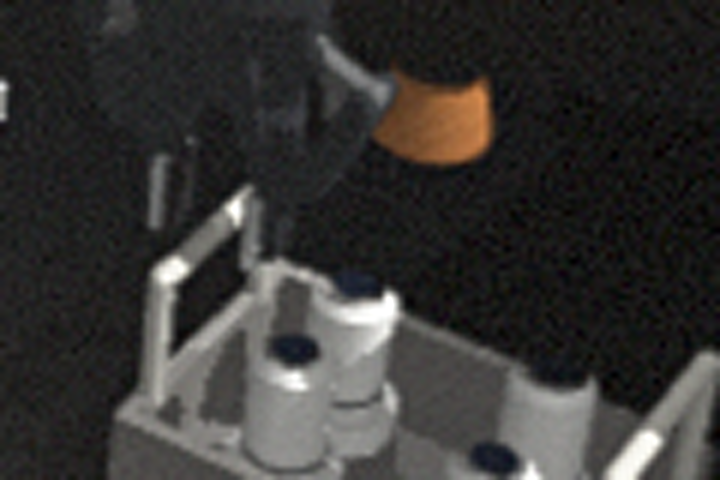

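```bash
python3 - <<'E'
from mv import *
p=wcam()
M=np.array([[.096,.042,.1],[.096,0,.1],[.096,-.042,.1],[.1,.065,.045],[.1,-.065,.045]])
W=place([M],.617,.3065,-1.517)[0]; print(np.round(W,3)); print(wproj(p,W))
S=env.get_image("scene"); print((proj(S,W)-[340,190])*6)
R=cv2.Rodrigues(S["rvec"])[0]; print(-R.T@S["tvec"])
o=env.observe()["position"]
# finger tips expected: opening 35 along tool x
X=env.observe()["tool_rot"][:,0]
for dz in(0,.02): print((proj(S,[o+X*.0175+[0,0,dz],o-X*.0175+[0,0,dz]])-[340,190])*6, wproj(p,[o+X*.0175+[0,0,dz],o-X*.0175+[0,0,dz]]))
E
```

```text
[[0.664 0.213 0.1  ]
 [0.622 0.211 0.1  ]
 [0.58  0.208 0.1  ]
 [0.687 0.21  0.045]
 [0.557 0.203 0.045]]
[[318.69787892 180.56857181]
 [319.03134863 265.40389128]
 [319.31080568 331.88524247]
 [325.3358194  125.75844065]
 [324.8537899  308.93636574]]
[[155.44600188 275.36689632]
 [211.57065685 225.14301964]
 [264.8854644  177.43357142]
 [106.38117378 408.67129107]
 [272.51238065 253.36162952]]
[1.38886916 0.67633847 0.75793446]
[[165.8373319  267.71897229]
 [238.66861939 300.41926644]] [[351.2657687  239.87326458]
 [290.6595737  239.95445216]]
[[169.33398834 228.78331529]
 [242.95388437 261.2124217 ]] [[354.95198689 254.55943347]
 [287.33032522 254.66283793]]
```

Request:
carry_out --plan '[[[0,0.008,0],[0,0,0],0.035],[[0,0,0],[0,0,0],0.005],[[0,0,0],[0,0,0],0.002],[[0,0,0],[0,0,0],0.0],[[0,0,0],[0,0,0],0.0]]' --force 40

```text
time_s: 27.0
position: [0.6229, 0.2097, 0.0616]
tool_rot: [[0.052, -0.001, 0.999], [-0.999, -0.0, 0.052], [0.0, -1.0, -0.001]]
ft_force: [1.0, 2.2, -4.3]
grip_width: 0.0083
```

```bash
python3 - <<'E'
from mv import *
say();p=wcam();cv2.imwrite("pics/w22.png",p["image"][:,:,::-1])
S=shot("scene","s22"); cv2.imwrite("pics/s22c.png",cv2.resize(S["image"][190:270,340:460,::-1],None,fx=6,fy=6,interpolation=cv2.INTER_CUBIC))
E
```

```text
27.0 pos [0.6229 0.2097 0.0616] x [ 0.052 -0.999  0.   ] y [-0.001 -0.    -1.   ] F [ 1.   2.2 -4.3] w 0.0083 q [ 8. 40. 68.  0. 73. 95.]
```

View pics/s22c.png

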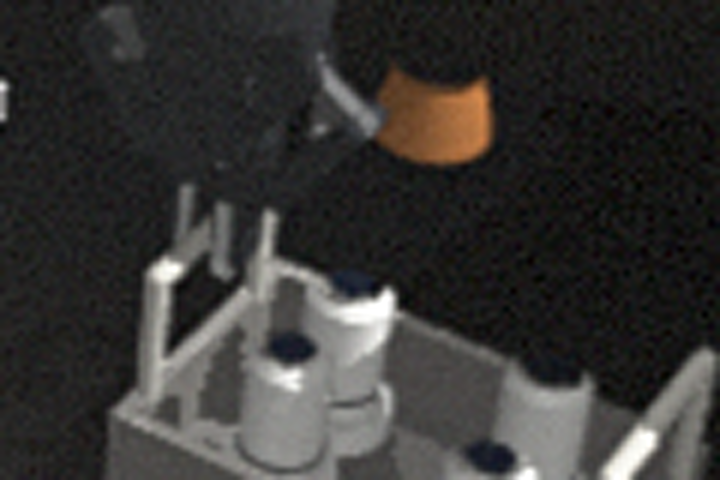

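```bash
python3 - <<'E'
from mv import *
go([((.586,.038,.0605),-92.6,0,.0152)])
E
```

```text
[[[0.0141, 0.0001, -0.0038], [0.0, 0.5, 0.0], 0], [[0.0142, 0.0001, -0.0037], [0.0, 0.4, 0.0], 0], [[0.0142, 0.0001, -0.0036], [0.0, 0.5, 0.0], 0], [[0.0142, 0.0001, -0.0035], [0.0, 0.5, 0.0], 0], [[0.0143, 0.0001, -0.0033], [0.0, 0.4, 0.0], 0], [[0.0142, 0.0001, -0.0032], [0.0, 0.5, 0.0], 0], [[0.0143, 0.0001, -0.0031], [0.0, 0.4, 0.0], 0], [[0.0143, 0.0, -0.0031], [0.0, 0.5, 0.0], 0]]
[[[0.0144, 0.0001, -0.0029], [0.0, 0.5, 0.0], 0], [[0.0144, 0.0001, -0.0027], [0.0, 0.4, 0.0], 0], [[0.0144, 0.0001, -0.0027], [0.0, 0.5, 0.0], 0], [[0.0144, 0.0001, -0.0025], [0.0, 0.5, 0.0], 0]]
12 rows end [0.586  0.038  0.0605]
```

Request:
carry_out --plan '[[[0.007,0.001,-0.0018],[0,0.2,0],0],[[0.0142,0,-0.0038],[0,0.5,0],0],[[0.0142,0,-0.0036],[0,0.5,0],0],[[0.0142,0,-0.0035],[0,0.5,0],0],[[0.0142,0,-0.0034],[0,0.5,0],0],[[0.0142,0,-0.0033],[0,0.5,0],0],[[0.0143,0,-0.0032],[0,0.5,0],0],[[0.0143,0,-0.003],[0,0.5,0],0]]'

```text
time_s: 28.1
position: [0.6003, 0.1019, 0.0615]
tool_rot: [[-0.014, 0.002, 1.0], [-1.0, 0.001, -0.014], [-0.001, -1.0, 0.002]]
ft_force: [1.7, 5.3, 1.4]
grip_width: 0.0084
```

```bash
python3 - <<'E'
from mv import *
say();p=wcam();cv2.imwrite("pics/w23.png",p["image"][:,:,::-1])
S=shot("scene","s23")
go([((.586,.038,env.observe()["position"][2]),-92.6,0,.0152)])
E
```

```text
28.1 pos [0.6003 0.1019 0.0615] x [-0.014 -1.    -0.001] y [ 0.002  0.001 -1.   ] F [1.7 5.3 1.4] w 0.0084 q [-2. 35. 77.  0. 68. 89.]
[[[0.0125, 0.0, -0.0026], [0.0, 0.4, 0.0], 0], [[0.0125, 0.0, -0.0026], [0.0, 0.3, 0.0], 0], [[0.0125, 0.0001, -0.0024], [0.0, 0.4, 0.1], 0], [[0.0125, 0.0, -0.0024], [0.0, 0.3, 0.0], 0], [[0.0126, 0.0, -0.0023], [0.0, 0.4, 0.0], 0]]
5 rows end [0.586  0.038  0.0615]
```

View pics/w23.png

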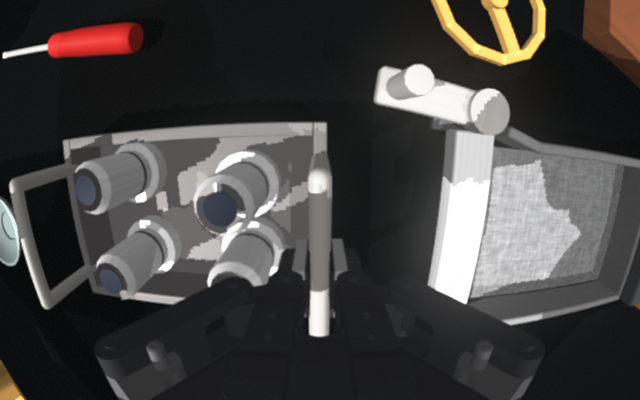

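View pics/s23.png

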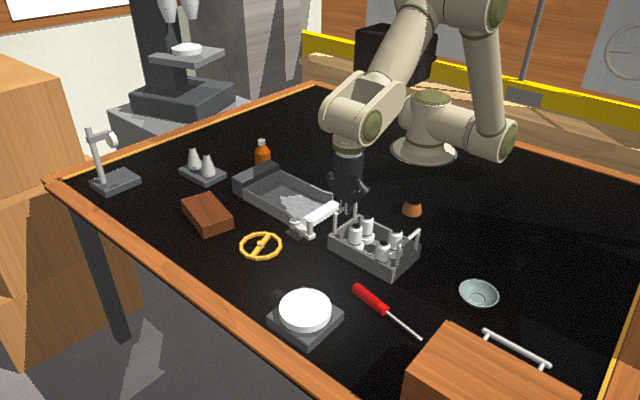

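Request:
carry_out --plan '[[[0.0125,0,-0.0026],[0,0.4,0],0],[[0.0125,0,-0.0026],[0,0.4,0],0],[[0.0125,0,-0.0025],[0,0.4,0],0],[[0.0125,0,-0.0024],[0,0.3,0],0],[[0.0125,0,-0.0023],[0,0.3,0],0],[[0,0,0],[0,0,0],0]]'

```text
time_s: 28.95
position: [0.5862, 0.0393, 0.0615]
tool_rot: [[-0.045, 0.001, 0.999], [-0.999, -0.001, -0.045], [0.001, -1.0, 0.001]]
ft_force: [-1.7, -3.7, 5.8]
grip_width: 0.0084
```

```bash
python3 - <<'E'
from mv import *
from fit import iou_fit
say();p=wcam();vis=p["image"][:,:,::-1].copy()
S=env.get_image("scene")
L=env.outline_of("tray",S); m=L[0]["mask"]; print(L[0]["conf"])
m=cv2.morphologyEx(m.astype(np.uint8),cv2.MORPH_CLOSE,np.ones((5,5)))>0
TR=TRAY+[box(s*.096-.005,s*.096+.005,-.042,.042,.095,.105) for s in(1,-1)]+[box(s*.096-.005,s*.096+.005,t*.038-.004,t*.038+.004,.045,.1) for s in(1,-1) for t in(1,-1)]
r=iou_fit(TR,[.59,.134,-1.616],[(S,m)]); print(r)
b=np.array([.583,-.026]); y=-1.616; t=b-.16*np.array([np.cos(y),np.sin(y)]); print("want",t)
trayvis(p,t,y,vis)
for q in place([box(-.034,0,-.081,.081,.02,.0201),box(0,.208,-.071,.071,.04,.0401)],.583,-.026,-1.616):
    for u in wproj(p,q): cv2.circle(vis,tuple(int(round(v)) for v in u),2,(0,255,0),-1)
cv2.imwrite("pics/w24.png",vis)
E
```

```text
28.95 pos [0.5862 0.0393 0.0615] x [-0.045 -0.999  0.001] y [ 0.001 -0.001 -1.   ] F [-1.7 -3.7  5.8] w 0.0084 q [-8. 34. 80. -0. 66. 85.]
0.71
(array([ 0.58974277,  0.1365004 , -1.63115376]), np.float64(0.6771555996035679))
want [0.59023012 0.13383656]
```

View pics/w24.png

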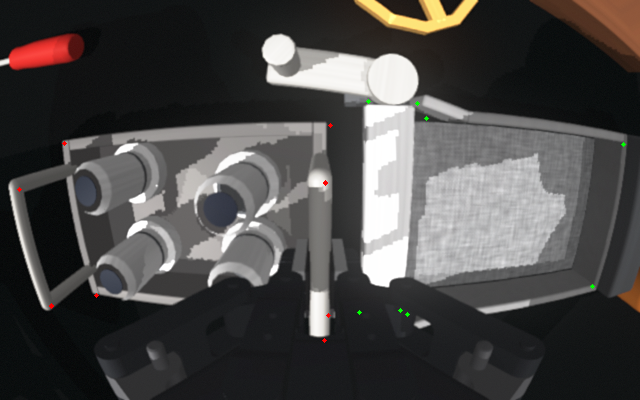

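Request:
carry_out --plan '[[[-0.002,-0.007,0],[0,0,0],0],[[-0.002,-0.007,0],[0,0,0],0],[[-0.002,-0.007,0],[0,0,0],0],[[-0.002,-0.006,0],[0,0,0],0],[[0,0,0],[0,0,0],0]]'

```text
time_s: 29.72
position: [0.5865, 0.0484, 0.0884]
tool_rot: [[-0.044, 0.001, 0.999], [-0.999, -0.0, -0.044], [0.0, -1.0, 0.001]]
ft_force: [1.0, -0.3, -5.2]
grip_width: 0.0084
```

```bash
python3 - <<'E'
from mv import *
say();p=wcam();cv2.imwrite("pics/w25.png",p["image"][:,:,::-1])
S=shot("scene","s25"); cv2.imwrite("pics/s25c.png",cv2.resize(S["image"][170:290,270:430,::-1],None,fx=4.5,fy=4.5,interpolation=cv2.INTER_CUBIC))
E
```

```text
29.73 pos [0.5865 0.0484 0.0884] x [-0.044 -0.999  0.   ] y [ 0.001 -0.    -1.   ] F [ 1.  -0.3 -5.2] w 0.0084 q [-7. 32. 78. -0. 70. 86.]
```

View pics/s25c.png

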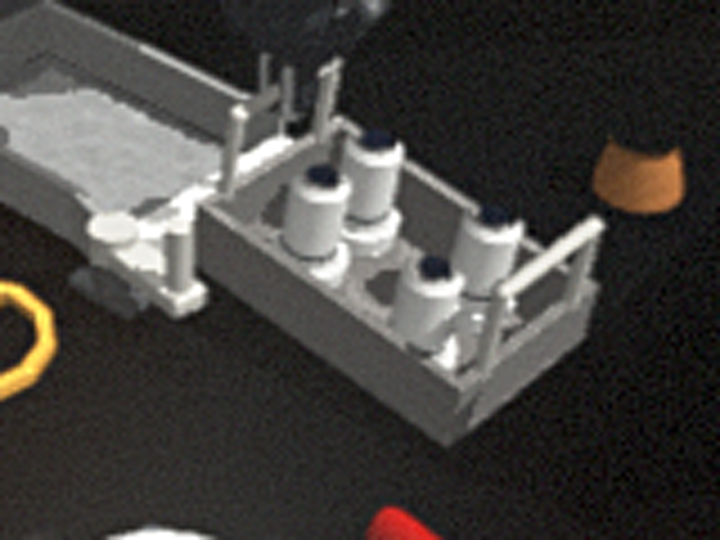

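View pics/w25.png

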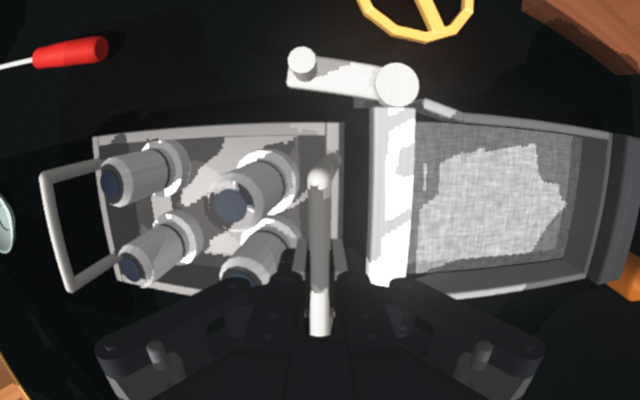

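Request:
carry_out --plan '[[[0.01,0,0],[0,0,0],0],[[0.012,0,0],[0,0,0],0],[[0.012,0,0],[0,0,0],0],[[0.006,0,0],[0,0,0],0],[[0,0,0],[0,0,0],0]]'

```text
time_s: 30.45
position: [0.5848, 0.0071, 0.0882]
tool_rot: [[-0.045, 0.001, 0.999], [-0.999, -0.001, -0.045], [0.001, -1.0, 0.001]]
ft_force: [-1.2, -2.9, -2.6]
grip_width: 0.0086
```

```bash
python3 - <<'E'
from mv import *
say();p=wcam();cv2.imwrite("pics/w26.png",p["image"][:,:,::-1])
S=shot("scene","s26"); cv2.imwrite("pics/s26c.png",cv2.resize(S["image"][170:290,270:430,::-1],None,fx=4.5,fy=4.5,interpolation=cv2.INTER_CUBIC))
E
```

```text
30.45 pos [0.5848 0.0071 0.0882] x [-0.045 -0.999  0.001] y [ 0.001 -0.001 -1.   ] F [-1.2 -2.9 -2.6] w 0.0086 q [-11.  32.  79.  -0.  69.  82.]
```

View pics/s26c.png

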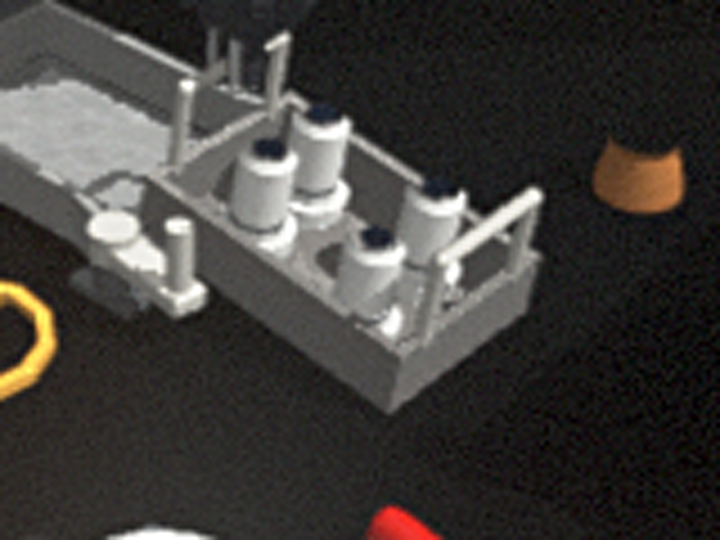

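View pics/w26.png

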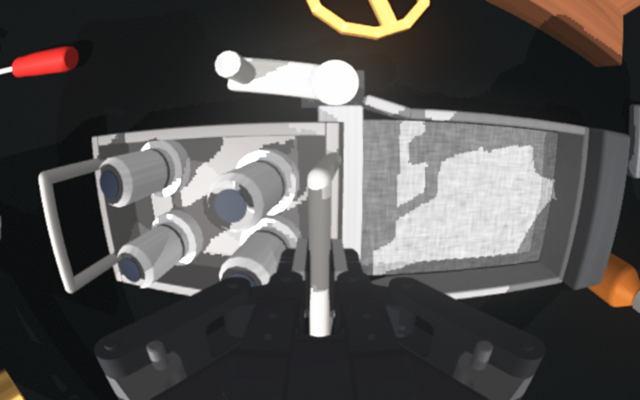

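Request:
carry_out --plan '[[[0,0.003,0],[0,0,0],0],[[0,0.003,0],[0,0,0],0],[[0,0,0],[0,0,0],0]]'

```text
time_s: 30.92
position: [0.5849, 0.0082, 0.0825]
tool_rot: [[-0.044, 0.001, 0.999], [-0.999, -0.001, -0.044], [0.001, -1.0, 0.001]]
ft_force: [-1.2, -3.5, 3.0]
grip_width: 0.0086
```

Request:
carry_out --plan '[[[0,0,0],[0,0,0],0.03],[[0,0,0],[0,0,0],0.03],[[0,0,0],[0,0,0],0.03],[[0,-0.03,0],[0,0,0],0.03],[[0,-0.05,0],[0,0,0],0.03],[[0,-0.02,0],[0,0,0],0.03]]'

```text
time_s: 31.68
position: [0.5854, 0.0083, 0.1848]
tool_rot: [[-0.044, 0.004, 0.999], [-0.999, -0.001, -0.044], [0.0, -1.0, 0.004]]
ft_force: [-0.9, 0.6, -0.7]
grip_width: 0.03
```

```bash
python3 - <<'E'
from mv import *
say();p=wcam();cv2.imwrite("pics/w27.png",p["image"][:,:,::-1])
S=shot("scene","s27"); cv2.imwrite("pics/s27c.png",cv2.resize(S["image"][170:290,270:430,::-1],None,fx=4.5,fy=4.5,interpolation=cv2.INTER_CUBIC))
E
```

```text
31.68 pos [0.5854 0.0083 0.1848] x [-0.044 -0.999  0.   ] y [ 0.004 -0.001 -1.   ] F [-0.9  0.6 -0.7] w 0.03 q [-11.  26.  71.   0.  82.  82.]
```

View pics/s27c.png

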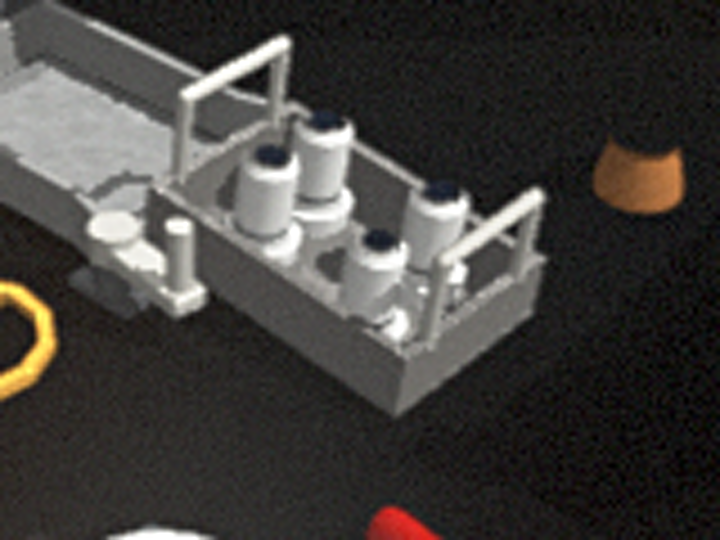

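View pics/w27.png

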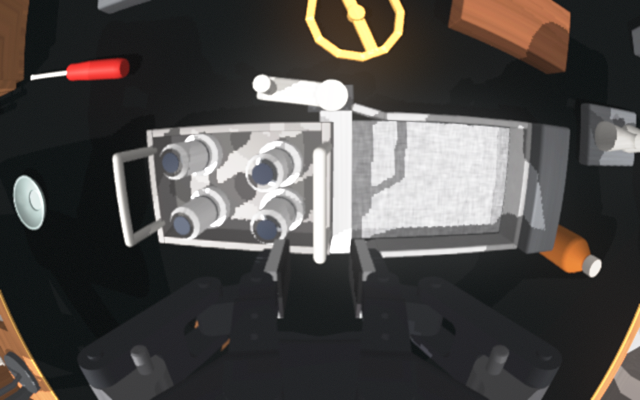

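```bash
python3 - <<'E'
from mv import *
p=wcam()
for uv,z in (((117,156),.1),((128,242),.1),((320,152),.119),((320,260),.119),((150,131),.047),((163,240),.047),((332,124),.067)): print(uv,np.round(watz(p,uv,z),4))
for uv,z in (((352,112),.02),((351,250),.02),((524,124),.04),((518,248),.04)): print("bay",uv,np.round(watz(p,uv,z),4))
go([((.5936,.199,.15),-92.6,.04),((.5936,.199,.0605),-92.6,.04,.045)])
E
```

```text
(117, 156) [0.639  0.1982 0.1   ]
(128, 242) [0.5523 0.2043 0.1   ]
(320, 152) [0.6292 0.0069 0.119 ]
(320, 260) [0.541  0.0108 0.119 ]
(150, 131) [0.6584 0.1885 0.047 ]
(163, 240) [0.5337 0.1931 0.047 ]
(332, 124) [ 0.649 -0.005  0.067]
bay (352, 112) [ 0.6604 -0.0285  0.02  ]
bay (351, 250) [ 0.504 -0.024  0.02 ]
bay (524, 124) [ 0.652 -0.231  0.04 ]
bay (518, 248) [ 0.4967 -0.2412  0.04  ]
[[[-0.0477, 0.0081, 0.0001], [0.0, 0.0, 0.0], 0.04], [[-0.0477, 0.008, 0.0001], [0.0, 0.0, 0.0], 0.04], [[-0.0477, 0.0081, 0.0], [-0.1, 0.1, 0.0], 0.04], [[-0.0478, 0.008, 0.0], [0.0, 0.0, 0.0], 0.04], [[0.0, 0.0448, 0.0], [0.0, 0.0, 0.0], 0.04], [[0.0, 0.0447, 0.0001], [0.0, 0.0, 0.0], 0.04]]
6 rows end [0.5936 0.199  0.0605]
```

Request:
carry_out --plan '[[[-0.048,0,0],[0,0,0],0.026],[[-0.048,0,0],[0,0,0],0.026],[[-0.048,0,0],[0,0,0],0.026],[[-0.05,0,0.001],[0,0,0],0.026],[[0,0.03,0],[0,0,0],0.026],[[0,0.03,0],[0,0,0],0.026],[[0,0,0],[0,0,0],0.026]]'

```text
time_s: 32.7
position: [0.5924, 0.2019, 0.1184]
tool_rot: [[-0.044, -0.007, 0.999], [-0.999, -0.001, -0.044], [0.001, -1.0, -0.007]]
ft_force: [-0.3, -0.5, -0.1]
grip_width: 0.0264
```

```bash
python3 - <<'E'
from mv import *
say();p=wcam();cv2.imwrite("pics/w28.png",p["image"][:,:,::-1])
S=shot("scene","s28"); cv2.imwrite("pics/s28c.png",cv2.resize(S["image"][150:290,300:460,::-1],None,fx=4.2,fy=4.2,interpolation=cv2.INTER_CUBIC))
E
```

```text
32.7 pos [0.5924 0.2019 0.1184] x [-0.044 -0.999  0.001] y [-0.007 -0.001 -1.   ] F [-0.3 -0.5 -0.1] w 0.0264 q [  8.  34.  69.  -0.  77. 101.]
```

View pics/w28.png

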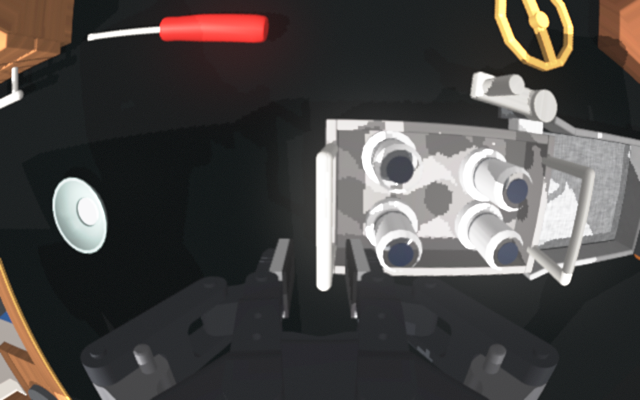

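View pics/s28c.png

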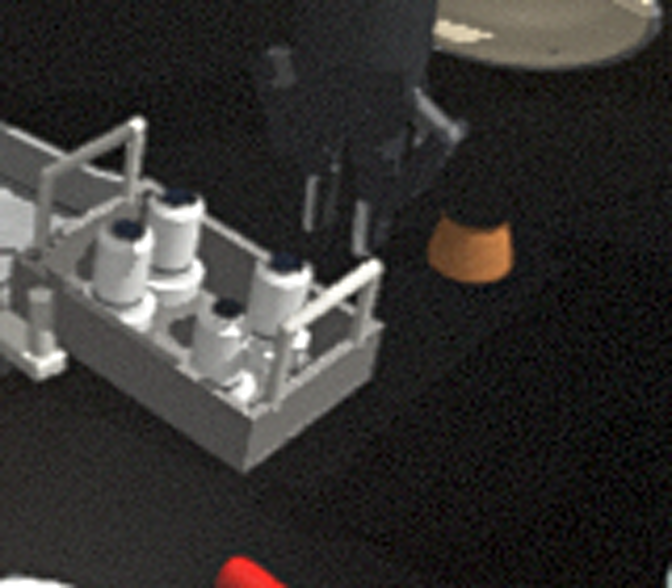

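Request:
carry_out --plan '[[[0.002,0.02,0.001],[0.2,0,0],0.026],[[0,0.02,0.001],[0,0,0],0.026],[[0,0.014,0],[0,0,0],0.026],[[0,0,0],[0,0,0],0.026]]'

```text
time_s: 33.3
position: [0.5961, 0.1998, 0.0677]
tool_rot: [[-0.044, 0.003, 0.999], [-0.999, -0.0, -0.044], [0.0, -1.0, 0.003]]
ft_force: [0.2, 0.3, 0.3]
grip_width: 0.0262
```

```bash
python3 - <<'E'
from mv import *
say();p=wcam();cv2.imwrite("pics/w29.png",p["image"][:,:,::-1])
E
```

```text
33.3 pos [0.5961 0.1998 0.0677] x [-0.044 -0.999  0.   ] y [ 0.003 -0.    -1.   ] F [0.2 0.3 0.3] w 0.0262 q [  8.  37.  73.  -0.  70. 100.]
```

View pics/w29.png

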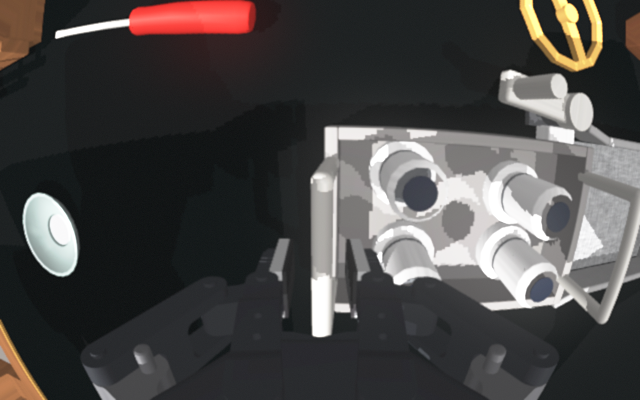

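Request:
carry_out --plan '[[[0,0.004,0],[0,0,0],0.026],[[0,0,0],[0,0,0],0],[[0,0,0],[0,0,0],0],[[0,0,0],[0,0,0],0]]' --force 30

```text
time_s: 33.85
position: [0.5963, 0.1999, 0.0642]
tool_rot: [[-0.044, 0.004, 0.999], [-0.999, -0.0, -0.044], [0.0, -1.0, 0.004]]
ft_force: [-0.0, -0.7, 1.8]
grip_width: 0.0088
```

Request:
carry_out --plan '[[[0.006,0,0],[0,0,0],0],[[0.009,0,0],[0,0,0],0],[[0.009,0,0],[0,0,0],0],[[0.008,0,0],[0,0,0],0]]'

```text
time_s: 34.35
position: [0.595, 0.169, 0.0642]
tool_rot: [[-0.044, 0.005, 0.999], [-0.999, 0.002, -0.044], [-0.002, -1.0, 0.005]]
ft_force: [0.3, 7.9, 1.5]
grip_width: 0.0084
```

```bash
python3 - <<'E'
from mv import *
say();p=wcam();cv2.imwrite("pics/w30.png",p["image"][:,:,::-1])
S=shot("scene","s30"); cv2.imwrite("pics/s30c.png",cv2.resize(S["image"][150:290,270:430,::-1],None,fx=4.2,fy=4.2,interpolation=cv2.INTER_CUBIC))
E
```

```text
34.35 pos [0.595  0.169  0.0642] x [-0.044 -0.999 -0.002] y [ 0.005  0.002 -1.   ] F [0.3 7.9 1.5] w 0.0084 q [ 5. 36. 75.  0. 69. 97.]
```

View pics/w30.png

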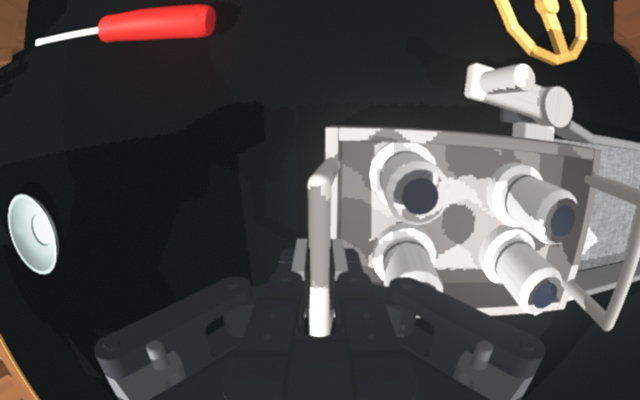

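View pics/s30c.png

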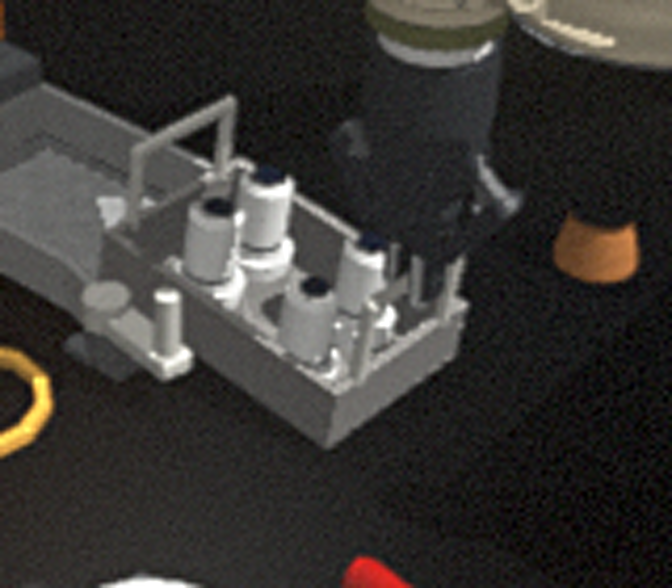

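Request:
carry_out --plan '[[[0.008,0,0],[0,0,0],0],[[0.008,0,0],[0,0,0],0],[[0.008,0,0],[0,0,0],0],[[0.008,0,0],[0,0,0],0],[[0.008,0,0],[0,0,0],0]]'

```text
time_s: 35.08
position: [0.594, 0.1304, 0.0654]
tool_rot: [[-0.044, 0.007, 0.999], [-0.999, 0.004, -0.044], [-0.004, -1.0, 0.007]]
ft_force: [-0.4, 13.2, 9.0]
grip_width: 0.0091
```

```bash
python3 - <<'E'
from mv import *
say();p=wcam();cv2.imwrite("pics/w31.png",p["image"][:,:,::-1])
S=shot("scene","s31"); cv2.imwrite("pics/s31c.png",cv2.resize(S["image"][150:290,250:410,::-1],None,fx=4.2,fy=4.2,interpolation=cv2.INTER_CUBIC))
E
```

```text
35.08 pos [0.594  0.1304 0.0654] x [-0.044 -0.999 -0.004] y [ 0.007  0.004 -1.   ] F [-0.4 13.2  9. ] w 0.0091 q [ 1. 35. 77.  0. 68. 94.]
```

View pics/w31.png

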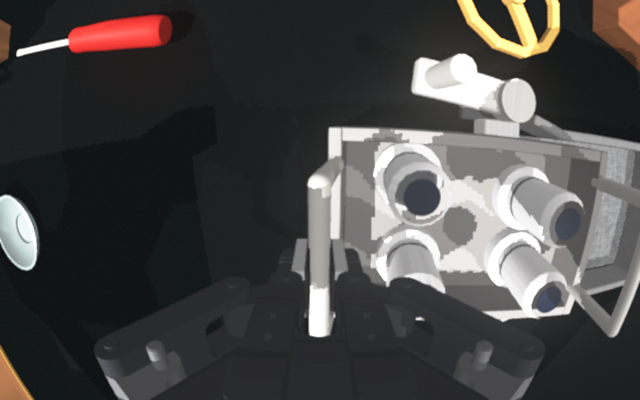

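View pics/s31c.png

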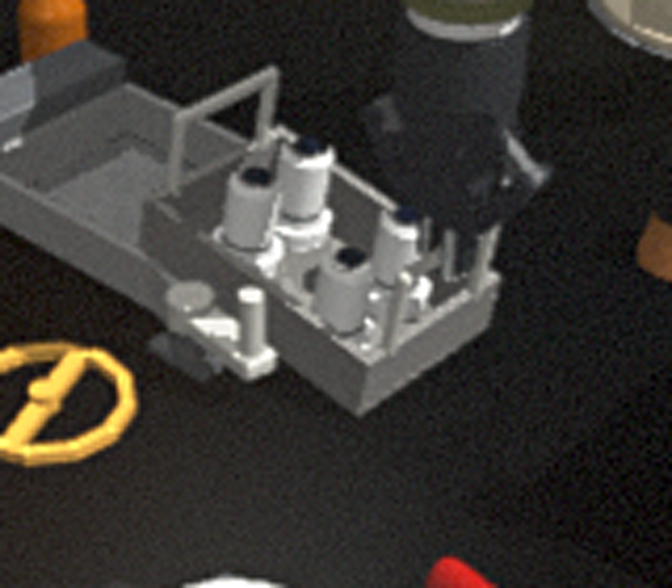

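Request:
carry_out --plan '[[[0.003,-0.0055,0],[0,0,0],0],[[0.0045,-0.0055,0],[0,0,0],0],[[0.0045,-0.0055,0],[0,0,0],0],[[0.0045,-0.0055,0],[0,0,0],0],[[0,0,0],[0,0,0],0]]'

```text
time_s: 35.8
position: [0.5925, 0.1119, 0.0862]
tool_rot: [[-0.044, 0.004, 0.999], [-0.999, 0.0, -0.044], [-0.001, -1.0, 0.004]]
ft_force: [0.9, 3.9, -0.5]
grip_width: 0.0082
```

```bash
python3 - <<'E'
from mv import *
say();p=wcam();cv2.imwrite("pics/w32.png",p["image"][:,:,::-1])
S=shot("scene","s32"); cv2.imwrite("pics/s32c.png",cv2.resize(S["image"][150:290,250:410,::-1],None,fx=4.2,fy=4.2,interpolation=cv2.INTER_CUBIC))
E
```

```text
35.8 pos [0.5925 0.1119 0.0862] x [-0.044 -0.999 -0.001] y [ 0.004  0.    -1.   ] F [ 0.9  3.9 -0.5] w 0.0082 q [-1. 33. 76.  0. 70. 92.]
```

View pics/s32c.png

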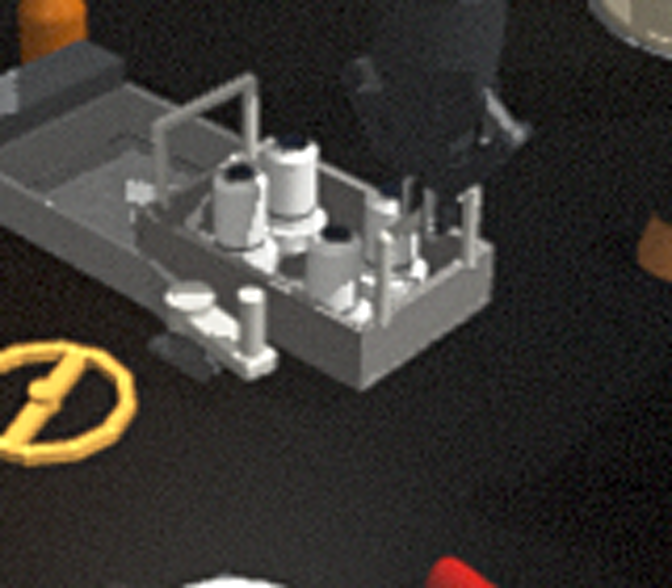

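Request:
carry_out --plan '[[[0.008,-0.0025,0],[0,0,0],0],[[0.009,-0.0025,0],[0,0,0],0],[[0.009,-0.0025,0],[0,0,0],0],[[0.009,-0.0025,0],[0,0,0],0]]'

```text
time_s: 36.4
position: [0.5907, 0.0759, 0.0962]
tool_rot: [[-0.045, 0.004, 0.999], [-0.999, -0.0, -0.045], [0.0, -1.0, 0.004]]
ft_force: [0.5, 5.2, 2.4]
grip_width: 0.0083
```

```bash
python3 - <<'E'
from mv import *
say();p=wcam();cv2.imwrite("pics/w33.png",p["image"][:,:,::-1])
S=shot("scene","s33"); cv2.imwrite("pics/s33c.png",cv2.resize(S["image"][150:290,230:390,::-1],None,fx=4.2,fy=4.2,interpolation=cv2.INTER_CUBIC))
E
```

```text
36.4 pos [0.5907 0.0759 0.0962] x [-0.045 -0.999  0.   ] y [ 0.004 -0.    -1.   ] F [0.5 5.2 2.4] w 0.0083 q [-4. 32. 77.  0. 71. 88.]
```

View pics/s33c.png

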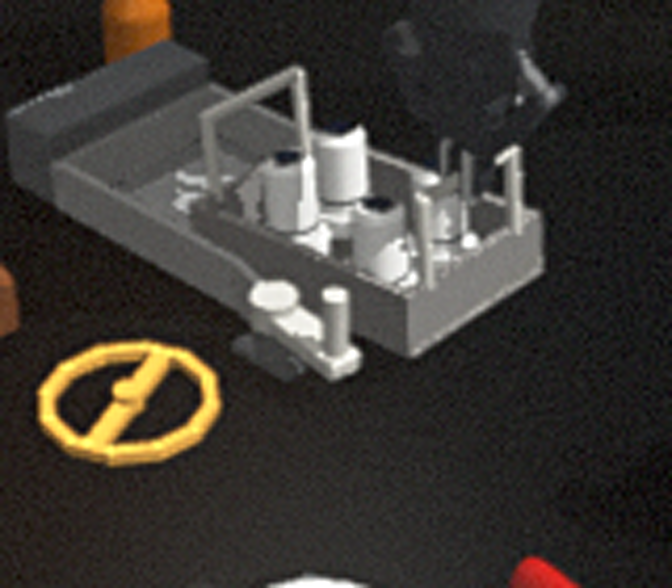

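View pics/w33.png

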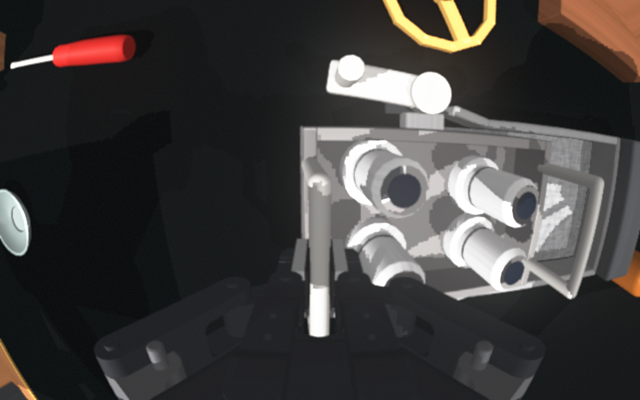

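Request:
carry_out --plan '[[[0.009,-0.001,0],[0,0,0],0],[[0.009,-0.001,0],[0,0,0],0],[[0.009,0,0],[0,0,0],0],[[0.008,0,0],[0,0,0],0]]'

```text
time_s: 37.0
position: [0.5896, 0.0415, 0.0989]
tool_rot: [[-0.044, 0.006, 0.999], [-0.999, 0.0, -0.044], [-0.0, -1.0, 0.006]]
ft_force: [-0.8, 6.9, 9.1]
grip_width: 0.0089
```

```bash
python3 - <<'E'
from mv import *
say();p=wcam();cv2.imwrite("pics/w34.png",p["image"][:,:,::-1])
S=shot("scene","s34"); cv2.imwrite("pics/s34c.png",cv2.resize(S["image"][150:290,230:390,::-1],None,fx=4.2,fy=4.2,interpolation=cv2.INTER_CUBIC))
E
```

```text
37.0 pos [0.5896 0.0415 0.0989] x [-0.044 -0.999 -0.   ] y [ 0.006  0.    -1.   ] F [-0.8  6.9  9.1] w 0.0089 q [-7. 31. 78.  0. 71. 85.]
```

View pics/s34c.png

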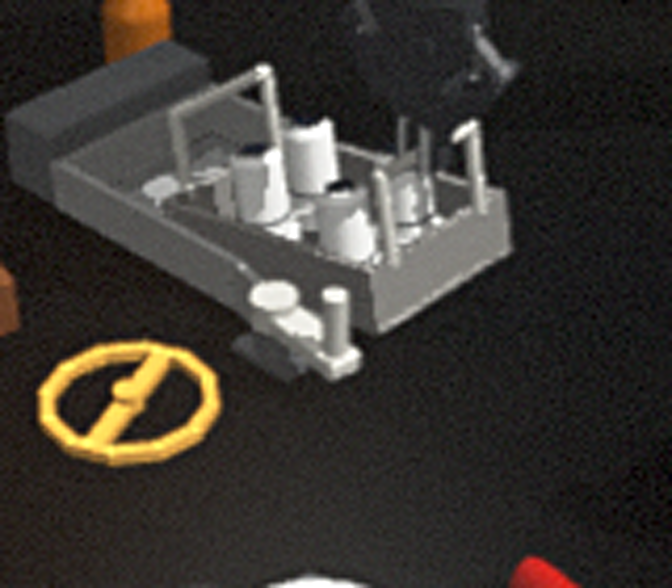

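View pics/w34.png

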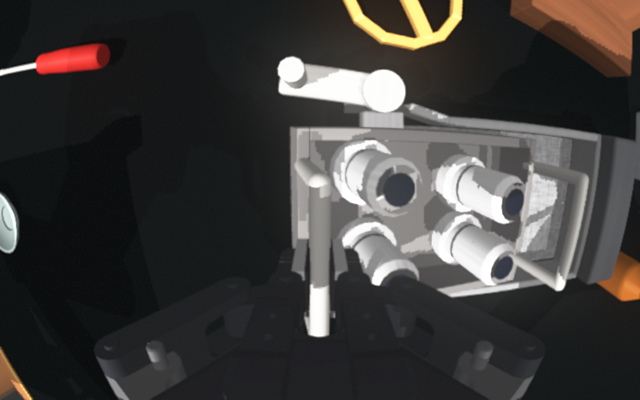

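Request:
carry_out --plan '[[[0.003,-0.004,0],[0,0,0],0],[[0.003,-0.004,0],[0,0,0],0],[[0,0,0],[0,0,0],0]]'

```text
time_s: 37.48
position: [0.5884, 0.0349, 0.1055]
tool_rot: [[-0.045, 0.002, 0.999], [-0.999, -0.001, -0.045], [0.001, -1.0, 0.002]]
ft_force: [0.2, -0.7, -5.0]
grip_width: 0.0085
```

Request:
carry_out --plan '[[[0.008,0.002,0],[0,0,0],0],[[0.008,0.003,0],[0,0,0],0],[[0.008,0.003,0],[0,0,0],0],[[0.0075,0.003,0],[0,0,0],0],[[0,0,0],[0,0,0],0]]'

```text
time_s: 38.1
position: [0.5872, 0.0029, 0.0944]
tool_rot: [[-0.045, 0.002, 0.999], [-0.999, -0.002, -0.045], [0.001, -1.0, 0.002]]
ft_force: [-0.1, -1.5, -6.2]
grip_width: 0.0086
```

```bash
python3 - <<'E'
from mv import *
say();p=wcam();cv2.imwrite("pics/w35.png",p["image"][:,:,::-1])
S=shot("scene","s35"); cv2.imwrite("pics/s35c.png",cv2.resize(S["image"][150:290,220:380,::-1],None,fx=4.2,fy=4.2,interpolation=cv2.INTER_CUBIC))
E
```

```text
38.1 pos [0.5872 0.0029 0.0944] x [-0.045 -0.999  0.001] y [ 0.002 -0.002 -1.   ] F [-0.1 -1.5 -6.2] w 0.0086 q [-11.  31.  78.  -0.  70.  81.]
```

View pics/s35c.png

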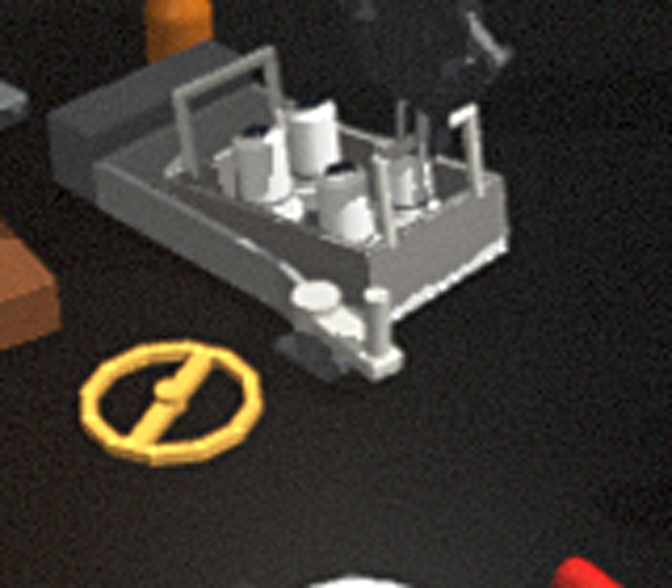

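View pics/w35.png

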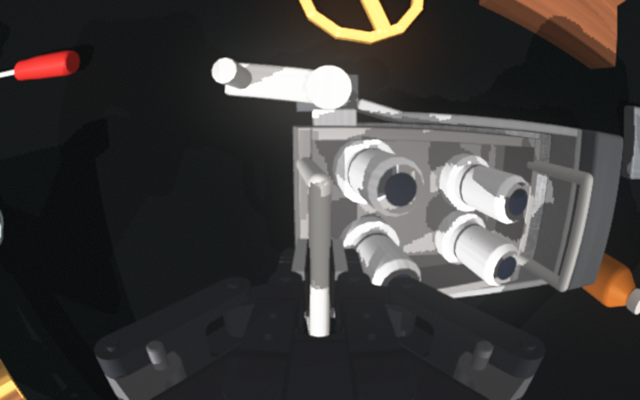

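Request:
carry_out --plan '[[[0.009,0.002,0],[0,0,0],0],[[0.009,0.002,0],[0,0,0],0],[[0.009,0.0015,0],[0,0,0],0],[[0.009,0.001,0],[0,0,0],0],[[0,0,0],[0,0,0],0]]'

```text
time_s: 38.83
position: [0.5857, -0.0333, 0.0881]
tool_rot: [[-0.045, 0.003, 0.999], [-0.999, -0.002, -0.045], [0.002, -1.0, 0.003]]
ft_force: [-0.5, -2.0, -4.8]
grip_width: 0.0085
```

Request:
carry_out --plan '[[[0.005,0,0],[0,0,0],0],[[0.004,0,0],[0,0,0],0],[[0,0,0],[0,0,0],0]]'

```text
time_s: 39.2
position: [0.5855, -0.0412, 0.0885]
tool_rot: [[-0.044, 0.004, 0.999], [-0.999, -0.001, -0.044], [0.001, -1.0, 0.004]]
ft_force: [0.2, 1.6, -2.5]
grip_width: 0.0085
```

```bash
python3 - <<'E'
from mv import *
say();p=wcam();cv2.imwrite("pics/w36.png",p["image"][:,:,::-1])
S=shot("scene","s36"); cv2.imwrite("pics/s36c.png",cv2.resize(S["image"][150:290,220:380,::-1],None,fx=4.2,fy=4.2,interpolation=cv2.INTER_CUBIC))
E
```

```text
39.2 pos [ 0.5855 -0.0412  0.0885] x [-0.044 -0.999  0.001] y [ 0.004 -0.001 -1.   ] F [ 0.2  1.6 -2.5] w 0.0085 q [-16.  32.  79.   0.  69.  77.]
```

View pics/s36c.png

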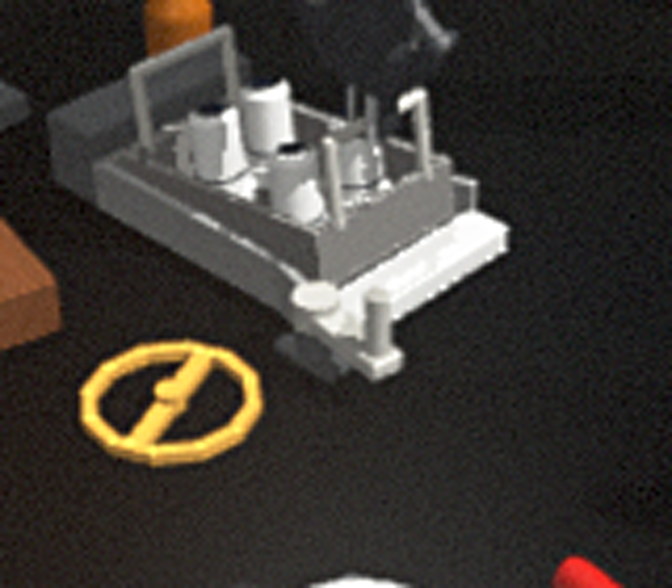

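View pics/w36.png

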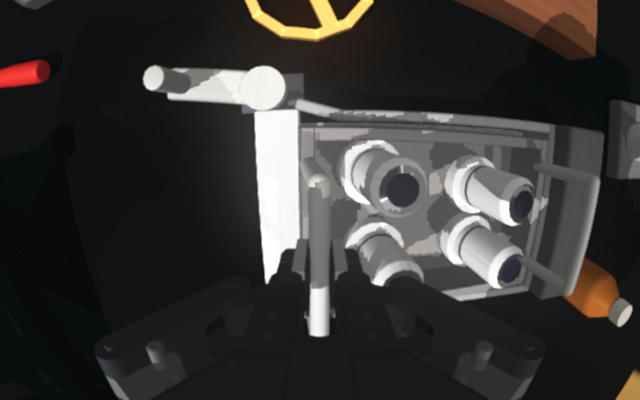

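Request:
carry_out --plan '[[[0.003,0,0],[0,0,0],0],[[0.003,0,0],[0,0,0],0],[[0,0,0],[0,0,0],0]]'

```text
time_s: 39.67
position: [0.5851, -0.0467, 0.0885]
tool_rot: [[-0.044, 0.003, 0.999], [-0.999, 0.0, -0.044], [-0.0, -1.0, 0.003]]
ft_force: [-0.3, 5.1, -1.2]
grip_width: 0.0087
```

Request:
carry_out --plan '[[[-0.001,0.004,0],[0,0,0],0],[[-0.0015,0.004,0],[0,0,0],0],[[-0.0015,0.004,0],[0,0,0],0],[[0,0,0],[0,0,0],0]]'

```text
time_s: 40.17
position: [0.5852, -0.0419, 0.0763]
tool_rot: [[-0.044, 0.003, 0.999], [-0.999, 0.001, -0.044], [-0.001, -1.0, 0.003]]
ft_force: [-1.0, 8.5, 0.3]
grip_width: 0.009
```

Request:
carry_out --plan '[[[-0.002,0.004,0],[0,0,0],0],[[-0.002,0.004,0],[0,0,0],0],[[-0.001,0.003,0],[0,0,0],0],[[0,0,0],[0,0,0],0]]'

```text
time_s: 40.67
position: [0.5856, -0.0378, 0.0653]
tool_rot: [[-0.044, 0.003, 0.999], [-0.999, -0.0, -0.044], [0.0, -1.0, 0.003]]
ft_force: [-0.2, 4.4, -0.8]
grip_width: 0.0084
```

```bash
python3 - <<'E'
from mv import *
say();p=wcam();cv2.imwrite("pics/w37.png",p["image"][:,:,::-1])
S=shot("scene","s37"); cv2.imwrite("pics/s37c.png",cv2.resize(S["image"][150:290,220:380,::-1],None,fx=4.2,fy=4.2,interpolation=cv2.INTER_CUBIC))
E
```

```text
40.67 pos [ 0.5856 -0.0378  0.0653] x [-0.044 -0.999  0.   ] y [ 0.003 -0.    -1.   ] F [-0.2  4.4 -0.8] w 0.0084 q [-15.  33.  80.   0.  66.  77.]
```

View pics/s37c.png

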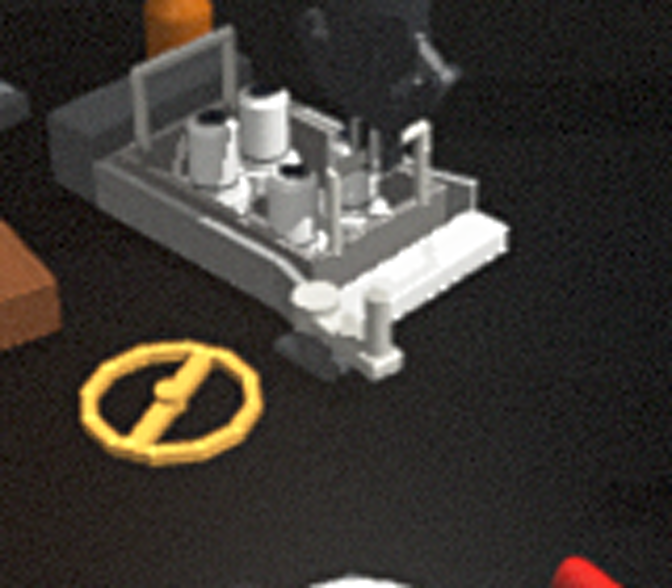

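View pics/w37.png

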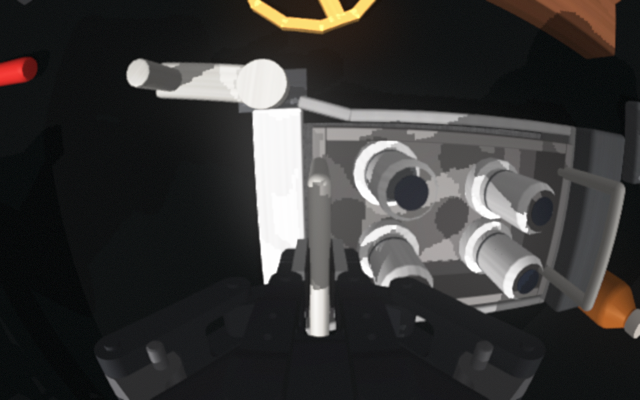

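Request:
carry_out --plan '[[[0,0.001,0],[0,0,0],0],[[0,0,0],[0,0,0],0.024],[[0,0,0],[0,0,0],0.024],[[0,-0.03,0],[0,0,0],0.024],[[0,-0.05,0],[0,0,0],0.024],[[-0.02,-0.05,0],[0,0,0],0.024],[[0,0,0],[0,0,0],0.024]]'

```text
time_s: 41.65
position: [0.5877, -0.0176, 0.1987]
tool_rot: [[-0.043, 0.012, 0.999], [-0.999, -0.003, -0.043], [0.002, -1.0, 0.012]]
ft_force: [-0.2, 0.3, -1.0]
grip_width: 0.024
```

```bash
python3 - <<'E'
from mv import *
say();p=wcam();cv2.imwrite("pics/w38.png",p["image"][:,:,::-1])
S=shot("scene","s38"); cv2.imwrite("pics/s38c.png",cv2.resize(S["image"][150:290,220:380,::-1],None,fx=4.2,fy=4.2,interpolation=cv2.INTER_CUBIC))
E
```

```text
41.65 pos [ 0.5877 -0.0176  0.1987] x [-0.043 -0.999  0.002] y [ 0.012 -0.003 -1.   ] F [-0.2  0.3 -1. ] w 0.024 q [-13.  26.  70.   0.  84.  79.]
```

View pics/s38c.png

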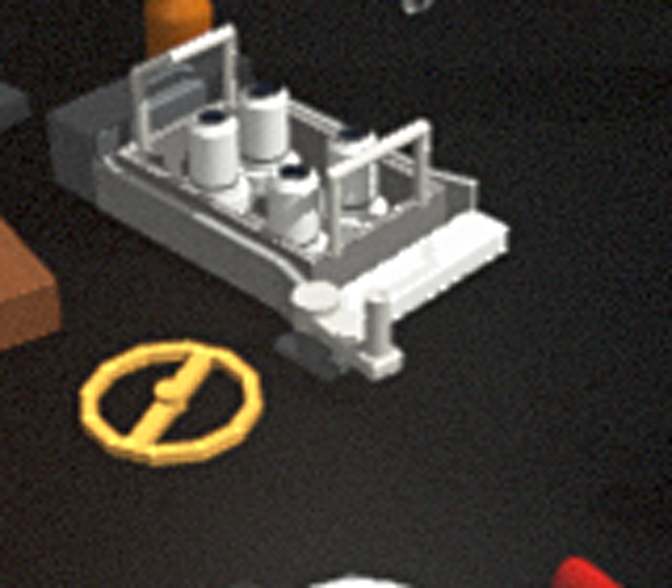

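View pics/w38.png

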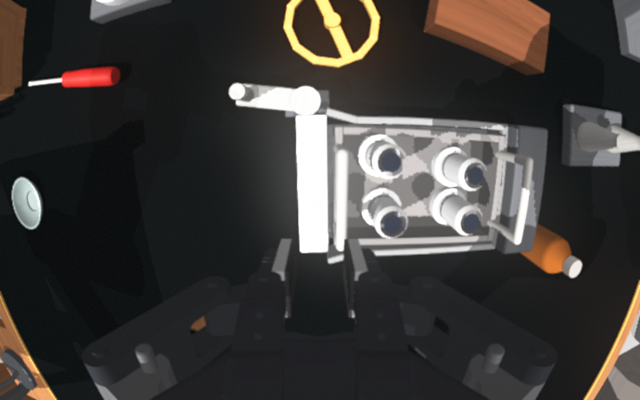

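```bash
python3 - <<'E'
from mv import *
p=wcam()
print(watz(p,(237,92),.084),watz(p,(308,100),.046))
# tray check
for uv,z in (((342,152),.1),((342,248),.1),((523,160),.1),((518,242),.1)): print(watz(p,uv,z))
go([((.60,.06,.19),-48,.045),((.69,.053,.13),-2.6,.045)])
E
```

```text
[0.68425252 0.05248602 0.084     ] [ 0.67436626 -0.00969464  0.046     ]
[ 0.62581377 -0.03792387  0.1       ]
[ 0.53846016 -0.0356337   0.1       ]
[ 0.61690289 -0.21978915  0.1       ]
[ 0.52935873 -0.22627974  0.1       ]
[[[-0.0157, 0.0007, 0.0022], [0.0, -8.9, 0.0], 0.045], [[-0.0153, 0.0007, 0.0045], [0.0, -8.9, 0.0], 0.045], [[-0.0143, 0.0007, 0.0069], [-0.1, -8.9, 0.0], 0.045], [[-0.0131, 0.0006, 0.009], [0.0, -8.9, 0.0], 0.045], [[-0.0115, 0.0007, 0.0109], [0.0, -9.0, 0.1], 0.045], [[0.0131, 0.012, 0.0124], [0.0, -9.1, 0.0], 0.045], [[0.0149, 0.012, 0.0102], [0.0, -9.0, 0.0], 0.045], [[0.0163, 0.012, 0.0078], [0.0, -9.1, 0.0], 0.045]]
[[[0.0174, 0.012, 0.0051], [0.0, -9.1, 0.0], 0.045], [[0.0179, 0.012, 0.0022], [0.0, -9.1, 0.0], 0.045]]
10 rows end [0.69  0.053 0.13 ]
```

Request:
carry_out --plan '[[[-0.0157,0,0.0022],[0,-8.9,0],0.045],[[-0.0153,0,0.0045],[0,-8.9,0],0.045],[[-0.0143,0,0.007],[0,-8.9,0],0.045],[[-0.013,0,0.009],[0,-8.9,0],0.045],[[-0.0115,0,0.011],[0,-9,0],0.045],[[0.013,0.012,0.0124],[0,-9.1,0],0.045],[[0.015,0.012,0.01],[0,-9,0],0.045],[[0.016,0.012,0.008],[0,-9.1,0],0.045]]'

```text
time_s: 42.8
position: [0.6545, 0.0557, 0.1564]
tool_rot: [[0.937, 0.0, 0.35], [-0.35, -0.0, 0.937], [0.001, -1.0, -0.0]]
ft_force: [0.4, 0.4, -0.6]
grip_width: 0.0451
```

Request:
carry_out --plan '[[[0.0165,0.012,0.005],[0,-9.1,0],0.045],[[0.016,0.012,0.002],[0,-9.1,0],0.045],[[0,0,0],[0,0,0],0.045]]'

```text
time_s: 43.18
position: [0.6873, 0.0532, 0.1317]
tool_rot: [[0.999, -0.001, 0.047], [-0.047, -0.0, 0.999], [-0.001, -1.0, -0.0]]
ft_force: [0.2, 0.3, 0.3]
grip_width: 0.0451
```

```bash
python3 - <<'E'
from mv import *
say();p=wcam();cv2.imwrite("pics/w39.png",p["image"][:,:,::-1])
print(wproj(p,[[.687,.053,.084],[.677,-.008,.046]]))
E
```

```text
43.17 pos [0.6873 0.0532 0.1317] x [ 0.999 -0.047 -0.001] y [-0.001 -0.    -1.   ] F [0.2 0.3 0.3] w 0.0451 q [-5. 39. 56. -0. 85. -3.]
[[317.7929879  215.1859545 ]
 [310.37642554 266.62887158]]
```

View pics/w39.png

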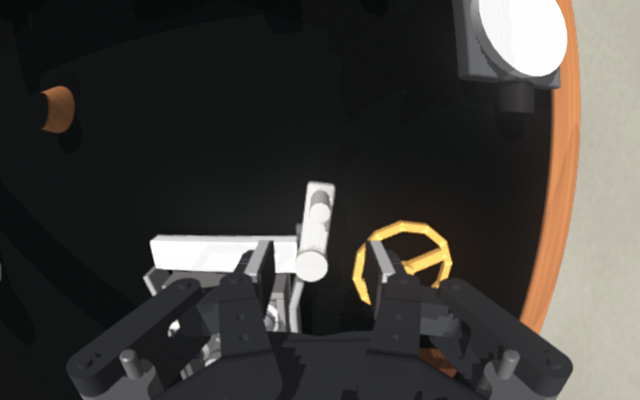

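Request:
carry_out --plan '[[[0,0.04,0],[0,0,0],0.045],[[0,0.039,0],[0,0,0],0.045],[[0,0,0],[0,0,0],0.045],[[0,0,0],[0,0,0],0.0],[[0,0,0],[0,0,0],0.0],[[0,0,0],[0,0,0],0.0]]' --force 25

```text
time_s: 43.98
position: [0.689, 0.0538, 0.0582]
tool_rot: [[0.999, 0.007, 0.045], [-0.045, -0.001, 0.999], [0.007, -1.0, -0.0]]
ft_force: [-1.1, -0.1, 7.4]
grip_width: 0.013
```

```bash
python3 - <<'E'
from mv import *
say()
c=np.array([.677,-.0075]); o=env.observe(); p=o["position"]; r=p[:2]-c; print(np.hypot(*r))
a0=np.arctan2(r[1],r[0]); cl=-1.616-np.pi/2+2*np.pi
print("joint",cl-a0)
a1=cl-0.03
T=[((c[0]+.062*np.cos(a),c[1]+.062*np.sin(a),p[2]),-2.6,0) for a in np.linspace(a0,a1,15)[1:]]
go(T)
E
```

```text
43.98 pos [0.689  0.0538 0.0582] x [ 0.999 -0.045  0.007] y [ 0.007 -0.001 -1.   ] F [-1.1 -0.1  7.4] w 0.013 q [-5. 43. 62. -0. 75. -3.]
0.062425907474976894
joint 1.7188362966298092
[[[-0.0075, -0.0001, 0.0002], [0.0, 0.0, 0.4], 0], [[-0.0075, 0.0, -0.0002], [0.0, 0.0, 0.0], 0], [[-0.0074, 0.0, -0.0011], [0.0, 0.0, 0.0], 0], [[-0.0072, 0.0, -0.0021], [0.0, 0.0, 0.0], 0], [[-0.0069, 0.0, -0.0028], [0.0, 0.0, 0.0], 0], [[-0.0065, 0.0, -0.0037], [0.0, 0.0, 0.0], 0], [[-0.006, 0.0, -0.0045], [0.0, 0.0, 0.0], 0], [[-0.0054, 0.0, -0.0051], [0.0, 0.0, 0.0], 0]]
[[[-0.0048, 0.0, -0.0057], [0.0, 0.0, 0.0], 0], [[-0.0041, 0.0, -0.0063], [0.0, 0.0, 0.0], 0], [[-0.0032, 0.0001, -0.0067], [0.0, 0.0, 0.0], 0], [[-0.0025, 0.0, -0.0071], [0.0, 0.0, 0.0], 0], [[-0.0015, 0.0, -0.0073], [0.0, 0.0, 0.0], 0], [[-0.0007, 0.0, -0.0074], [0.0, 0.0, 0.0], 0]]
14 rows end [ 0.6152 -0.0028  0.0581]
```

Request:
carry_out --plan '[[[-0.0075,0,0],[0,0,0],0],[[-0.0075,0,0],[0,0,0],0],[[-0.0074,0,-0.0011],[0,0,0],0],[[-0.0072,0,-0.0021],[0,0,0],0],[[-0.0069,0,-0.0028],[0,0,0],0],[[-0.0065,0,-0.0037],[0,0,0],0],[[-0.006,0,-0.0045],[0,0,0],0],[[-0.0054,0,-0.0051],[0,0,0],0]]'

```text
time_s: 44.98
position: [0.6344, 0.0371, 0.0579]
tool_rot: [[0.999, 0.009, 0.044], [-0.044, -0.0, 0.999], [0.009, -1.0, 0.0]]
ft_force: [5.2, -6.2, 3.6]
grip_width: 0.0134
```

```bash
python3 - <<'E'
from mv import *
say();p=wcam();cv2.imwrite("pics/w40.png",p["image"][:,:,::-1])
S=shot("scene","s40"); cv2.imwrite("pics/s40c.png",cv2.resize(S["image"][150:290,220:380,::-1],None,fx=4.2,fy=4.2,interpolation=cv2.INTER_CUBIC))
c=np.array([.677,-.0075]); o=env.observe(); q=o["position"]; r=q[:2]-c; print(np.hypot(*r))
a0=np.arctan2(r[1],r[0]); cl=-1.616-np.pi/2+2*np.pi; print("joint",cl-a0)
E
```

```text
44.98 pos [0.6344 0.0371 0.0579] x [ 0.999 -0.044  0.009] y [ 0.009 -0.    -1.   ] F [ 5.2 -6.2  3.6] w 0.0134 q [-7. 38. 73.  0. 69. -5.]
0.06118960368770323
joint 0.7428024505611508
```

View pics/s40c.png

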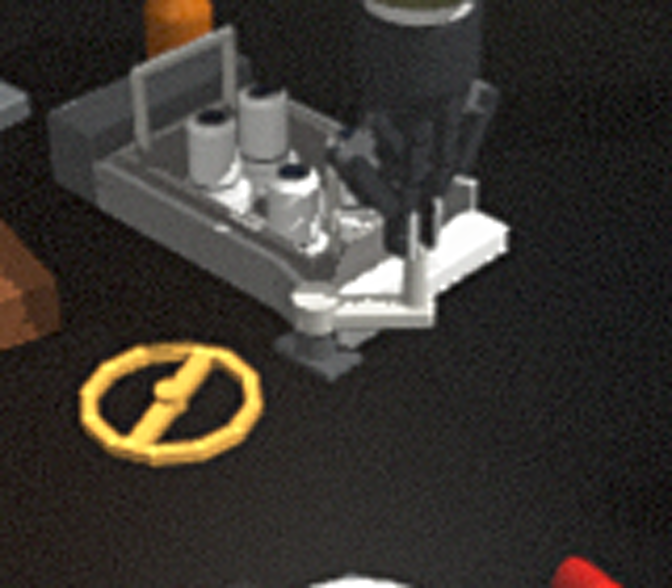

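Request:
carry_out --plan '[[[-0.0048,0,-0.0057],[0,0,0],0],[[-0.0041,0,-0.0063],[0,0,0],0],[[-0.0032,0,-0.0067],[0,0,0],0]]'

```text
time_s: 45.45
position: [0.6218, 0.0183, 0.0578]
tool_rot: [[0.999, 0.01, 0.045], [-0.045, -0.001, 0.999], [0.01, -1.0, -0.001]]
ft_force: [2.4, -0.8, 7.8]
grip_width: 0.0136
```

```bash
python3 - <<'E'
from mv import *
say();p=wcam();cv2.imwrite("pics/w41.png",p["image"][:,:,::-1])
S=shot("scene","s41"); cv2.imwrite("pics/s41c.png",cv2.resize(S["image"][150:290,220:380,::-1],None,fx=4.2,fy=4.2,interpolation=cv2.INTER_CUBIC))
c=np.array([.677,-.0075]); o=env.observe(); q=o["position"]; r=q[:2]-c; print(np.hypot(*r))
a0=np.arctan2(r[1],r[0]); cl=-1.616-np.pi/2+2*np.pi; print("joint",cl-a0)
a1=cl-0.03
T=[((c[0]+.062*np.cos(a),c[1]+.062*np.sin(a),q[2]),-2.6,0) for a in np.linspace(a0,a1,4)[1:]]
go(T)
E
```

```text
45.45 pos [0.6218 0.0183 0.0578] x [ 0.999 -0.045  0.01 ] y [ 0.01  -0.001 -1.   ] F [ 2.4 -0.8  7.8] w 0.0136 q [-9. 36. 75.  0. 68. -7.]
0.06096908162653986
joint 0.3765647516917183
[[[-0.0032, 0.0, -0.0064], [0.1, 0.0, 0.5], 0], [[-0.0014, 0.0, -0.007], [0.0, 0.0, 0.0], 0], [[-0.0007, 0.0, -0.0072], [0.0, 0.0, 0.0], 0]]
3 rows end [ 0.6151 -0.0029  0.0577]
```

View pics/s41c.png

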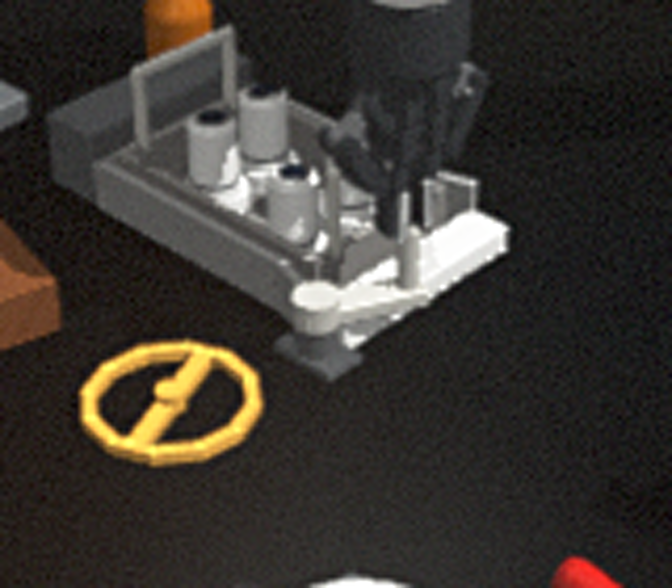

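View pics/w41.png

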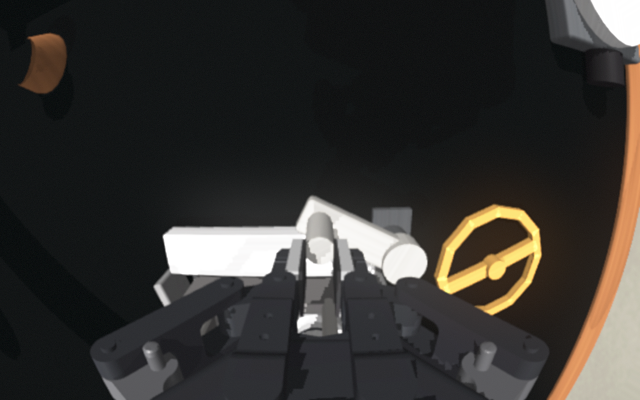

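Request:
carry_out --plan '[[[-0.003,0,-0.0065],[0,0,0],0],[[-0.0015,0,-0.007],[0,0,0],0]]'

```text
time_s: 45.8
position: [0.6167, 0.005, 0.0577]
tool_rot: [[0.999, 0.009, 0.045], [-0.045, -0.001, 0.999], [0.009, -1.0, -0.001]]
ft_force: [3.0, 1.5, 7.9]
grip_width: 0.0135
```

Request:
carry_out --plan '[[[-0.0005,0,-0.004],[0,0,0],0],[[0,0,-0.003],[0,0,0],0],[[0,0,0],[0,0,0],0]]'

```text
time_s: 46.18
position: [0.6152, -0.0022, 0.0576]
tool_rot: [[0.999, 0.007, 0.045], [-0.045, -0.002, 0.999], [0.008, -1.0, -0.001]]
ft_force: [-0.0, -2.3, 8.1]
grip_width: 0.0136
```

```bash
python3 - <<'E'
from mv import *
say();p=wcam();cv2.imwrite("pics/w42.png",p["image"][:,:,::-1])
S=shot("scene","s42"); cv2.imwrite("pics/s42c.png",cv2.resize(S["image"][150:290,220:380,::-1],None,fx=4.2,fy=4.2,interpolation=cv2.INTER_CUBIC))
c=np.array([.677,-.0075]); o=env.observe(); q=o["position"]; r=q[:2]-c; print(np.hypot(*r))
a0=np.arctan2(r[1],r[0]); cl=-1.616-np.pi/2+2*np.pi; print("joint",(cl-a0+np.pi)%(2*np.pi)-np.pi)
E
```

```text
46.17 pos [ 0.6152 -0.0022  0.0576] x [ 0.999 -0.045  0.008] y [ 0.007 -0.002 -1.   ] F [-0.  -2.3  8.1] w 0.0136 q [-11.  36.  76.  -0.  67.  -9.]
0.062047996556380595
joint 0.04068734133133711
```

View pics/w42.png

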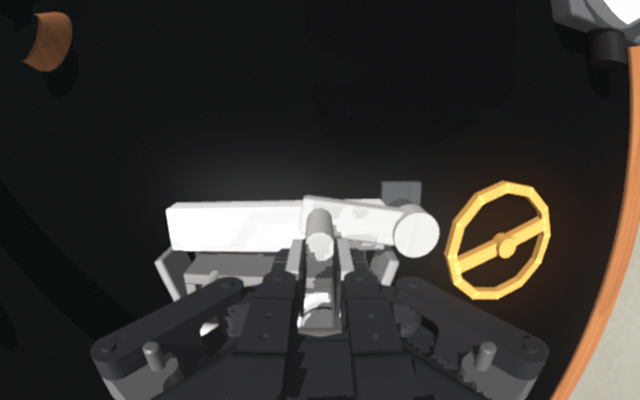

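View pics/s42c.png

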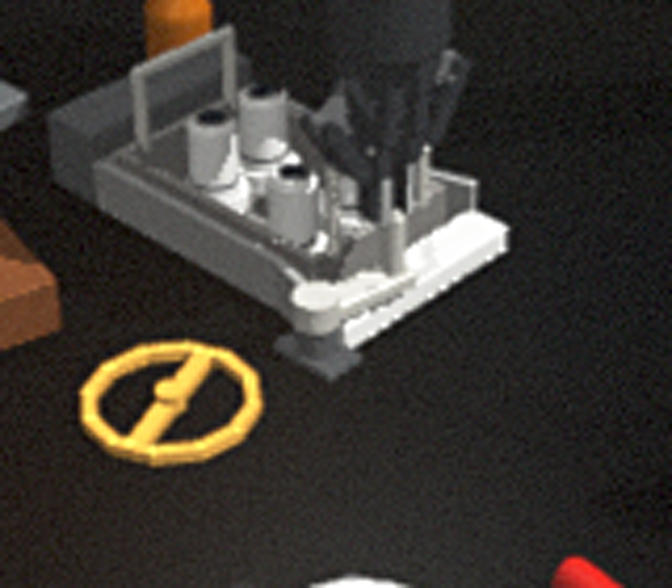

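Request:
carry_out --plan '[[[0,0,0],[0,0,0],0.035],[[0,0,0],[0,0,0],0.035],[[0,-0.03,0],[0,0,0],0.035],[[0,-0.045,0],[0,0,0],0.035],[[0,-0.03,0.015],[0,0,0],0.035],[[0,0,0],[0,0,0],0.035]]'

```text
time_s: 47.02
position: [0.6151, 0.0142, 0.1627]
tool_rot: [[0.999, 0.008, 0.043], [-0.043, -0.001, 0.999], [0.008, -1.0, -0.001]]
ft_force: [0.5, 0.4, -0.7]
grip_width: 0.035
```

```bash
python3 - <<'E'
from mv import *
say();p=wcam();cv2.imwrite("pics/w43.png",p["image"][:,:,::-1]); cv2.imwrite("pics/w43c.png",cv2.resize(p["image"][170:320,140:440,::-1],None,fx=2.6,fy=2.6,interpolation=cv2.INTER_CUBIC))
S=shot("scene","s43"); cv2.imwrite("pics/s43c.png",cv2.resize(S["image"][150:290,220:380,::-1],None,fx=4.2,fy=4.2,interpolation=cv2.INTER_CUBIC))
E
```

```text
47.02 pos [0.6151 0.0142 0.1627] x [ 0.999 -0.043  0.008] y [ 0.008 -0.001 -1.   ] F [ 0.5  0.4 -0.7] w 0.035 q [-10.  30.  68.   0.  81.  -7.]
```

View pics/w43c.png

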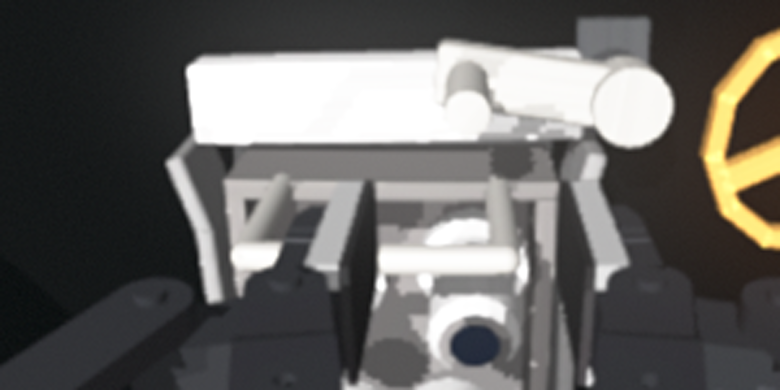

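View pics/s43c.png

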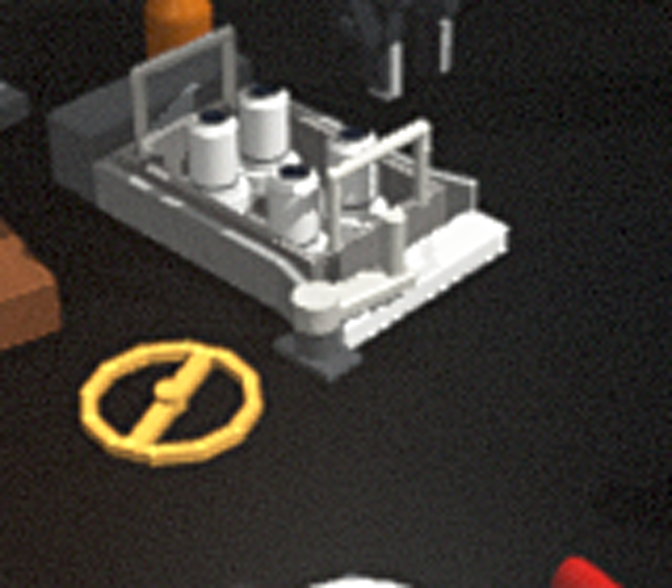

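```bash
python3 - <<'E'
from mv import *
p=wcam()
c=lambda u,v:(140+u/2.6,170+v/2.6)
P=watz(p,c(467,108),.084); B=watz(p,c(633,105),.046); print(P,B)
cl=-1.616-np.pi/2
for X0 in (np.array([.677,-.0075]),B[:2]):
    r=P[:2]-X0; a=np.arctan2(r[1],r[0]); print(np.hypot(*r),"joint",(cl-a+np.pi)%(2*np.pi)-np.pi)
# bar outer edge points at z .042
E1=watz(p,c(443,40),.042);E2=watz(p,c(590,60),.042); r=E1[:2]-E2[:2]; print(E1,E2,"edge joint",(cl-np.arctan2(r[1],r[0])+np.pi)%(2*np.pi)-np.pi)
s=[watz(p,c(u,v),.02) for u,v in((190,62),(430,54))]; r=s[0]-s[1]; print(s,"sill dir vs cl",(cl-np.arctan2(r[1],r[0])+np.pi)%(2*np.pi)-np.pi)
# overlay of predicted bar for joint 0, .1,.2
vis=p["image"][:,:,::-1].copy()
for j,col in((0,(0,255,0)),(.15,(0,0,255))):
    a=cl-j; d=np.array([np.cos(a),np.sin(a)]); n=np.array([-d[1],d[0]])
    q=[[*(np.array([.677,-.0075])+l*d+w*n),.042] for l,w in((0,.012),(.074,.012),(.074,-.012),(0,-.012))]
    cv2.polylines(vis,[np.round(wproj(p,q)).astype(int)],True,col,1)
    u=wproj(p,[[*(np.array([.677,-.0075])+.062*d),.084]])[0]; cv2.circle(vis,tuple(int(round(v)) for v in u),3,col,-1)
cv2.imwrite("pics/w43o.png",cv2.resize(vis[170:320,140:440],None,fx=2.6,fy=2.6,interpolation=cv2.INTER_NEAREST))
E
```

```text
[0.61484358 0.00744025 0.084     ] [ 0.67547632 -0.00606074  0.046     ]
0.06392676658372487 joint 0.19068681786380637
0.0621176782684305 joint 0.1738904069773195
[0.60688325 0.02044414 0.042     ] [0.66004031 0.01066289 0.042     ] edge joint 0.13676725007608148
[array([0.50258115, 0.01194795, 0.02      ]), array([0.60069518, 0.01032915, 0.02      ])] sill dir vs cl -0.028705990887154087
```

View pics/w43o.png

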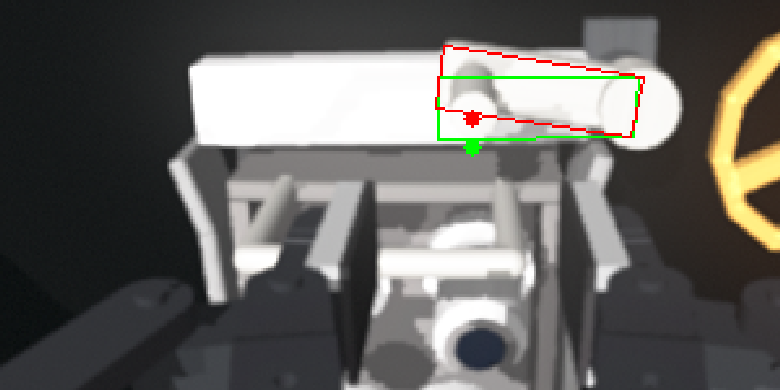

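Request:
carry_out --plan '[[[0,0,0.034],[0,0,0],0.0],[[0,0.055,0],[0,0,0],0.0],[[0,0.054,0],[0,0,0],0.0],[[0,0,0],[0,0,0],0.0],[[0,0,-0.01],[0,0,0],0.0],[[0,0,-0.01],[0,0,0],0.0],[[0,0,0],[0,0,0],0.0]]'

```text
time_s: 48.05
position: [0.616, 0.0262, 0.053]
tool_rot: [[0.999, 0.006, 0.046], [-0.046, -0.001, 0.999], [0.006, -1.0, -0.001]]
ft_force: [-0.5, 0.6, 0.6]
grip_width: -0.0004
```

```bash
python3 - <<'E'
from mv import *
say();p=wcam();cv2.imwrite("pics/w44c.png",cv2.resize(p["image"][170:320,140:440,::-1],None,fx=2.6,fy=2.6,interpolation=cv2.INTER_CUBIC))
E
```

```text
48.05 pos [0.616  0.0262 0.053 ] x [ 0.999 -0.046  0.006] y [ 0.006 -0.001 -1.   ] F [-0.5  0.6  0.6] w -0.0004 q [-9. 36. 76.  0. 67. -6.]
```

View pics/w44c.png

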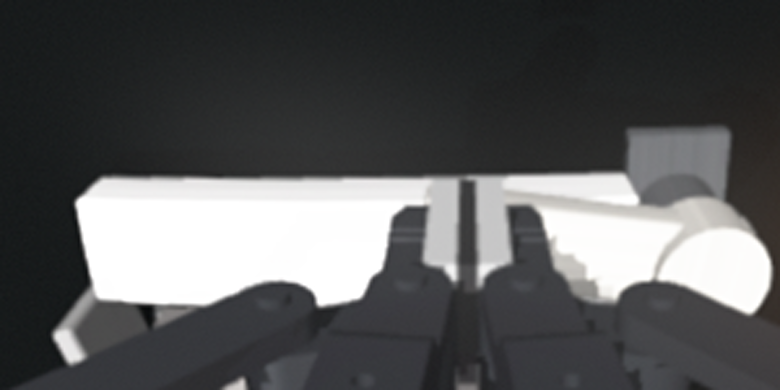

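Request:
carry_out --plan '[[[0,0,-0.004],[0,0,0],0.0],[[0,0,-0.004],[0,0,0],0.0],[[0,0,-0.002],[0,0,0],0.0],[[0,0,0],[0,0,0],0.0]]'

```text
time_s: 48.6
position: [0.6149, 0.0174, 0.0514]
tool_rot: [[0.999, 0.003, 0.044], [-0.044, -0.0, 0.999], [0.003, -1.0, -0.0]]
ft_force: [-0.6, -0.3, -0.3]
grip_width: 0.0001
```

Request:
carry_out --plan '[[[0,0,0.025],[0,0,0],0.0],[[0,-0.055,0],[0,0,0],0.0],[[0,-0.055,0],[0,0,0],0.0],[[0,0,-0.03],[0,0,0],0.0],[[0,0,0],[0,0,0],0.0]]'

```text
time_s: 49.22
position: [0.6145, 0.0111, 0.1619]
tool_rot: [[0.999, 0.004, 0.046], [-0.046, -0.001, 0.999], [0.005, -1.0, -0.001]]
ft_force: [-0.2, -0.2, -0.1]
grip_width: -0.0001
```

```bash
cat > tb.py <<'E'
from mv import *
import sys
say(); p=wcam(); cl=-1.616-np.pi/2
vis=p["image"][:,:,::-1].copy(); cv2.imwrite(f"pics/{sys.argv[1]}r.png",cv2.resize(vis[170:320,140:440],None,fx=2.6,fy=2.6,interpolation=cv2.INTER_CUBIC))
for j,col in((0,(0,255,0)),(.15,(0,0,255))):
    a=cl-j; d=np.array([np.cos(a),np.sin(a)]); n=np.array([-d[1],d[0]])
    q=[[*(np.array([.677,-.0075])+l*d+w*n),.042] for l,w in((0,.012),(.074,.012),(.074,-.012),(0,-.012))]
    cv2.polylines(vis,[np.round(wproj(p,q)).astype(int)],True,col,1)
cv2.imwrite(f"pics/{sys.argv[1]}.png",cv2.resize(vis[170:320,140:440],None,fx=2.6,fy=2.6,interpolation=cv2.INTER_NEAREST))
E
python3 tb.py w45
```

```text
49.23 pos [0.6145 0.0111 0.1619] x [ 0.999 -0.046  0.005] y [ 0.004 -0.001 -1.   ] F [-0.2 -0.2 -0.1] w -0.0001 q [-10.  30.  68.  -0.  81.  -7.]
```

View pics/w45.png

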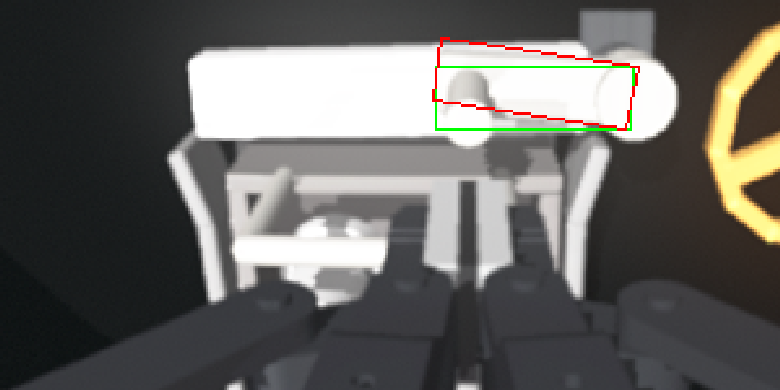

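View pics/w45r.png

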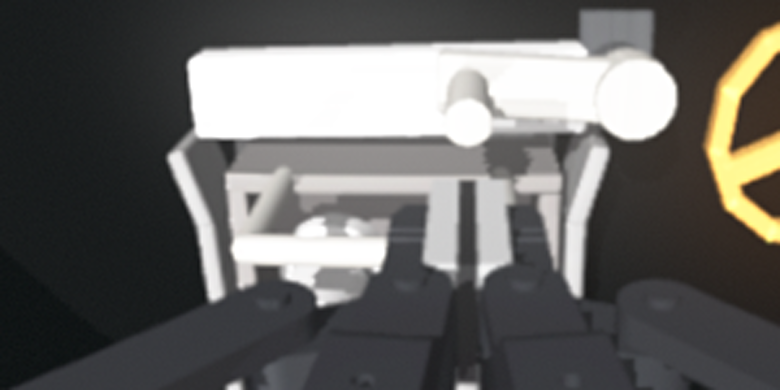

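```bash
python3 - <<'E'
from mv import *
p=wcam(); c=lambda u,v:(140+u/2.6,170+v/2.6); cl=-1.616-np.pi/2
P=watz(p,c(467,124),.084);B=watz(p,c(635,98),.046);print(P,B)
for X0 in (np.array([.677,-.0075]),B[:2]):
    r=P[:2]-X0; a=np.arctan2(r[1],r[0]); print(np.hypot(*r),"joint",(cl-a+np.pi)%(2*np.pi)-np.pi)
E
```

```text
[6.15027534e-01 1.07665464e-04 8.40000000e-02] [ 0.67704686 -0.0055346   0.046     ]
0.062437673930502466 joint 0.07694399438767618
0.06227545416514644 joint 0.045522471648548724
```

Request:
carry_out --plan '[[[0,0,0.03],[0,0,0],0.0],[[0,0.055,0],[0,0,0],0.0],[[0,0.055,0],[0,0,0],0.0],[[0,0,-0.012],[0,0,0],0.0],[[0,0,-0.008],[0,0,0],0.0],[[0,0,-0.0065],[0,0,0],0.0],[[0,0,0],[0,0,0],0.0]]'

```text
time_s: 50.2
position: [0.6156, 0.0153, 0.0531]
tool_rot: [[0.999, 0.006, 0.045], [-0.045, -0.001, 0.999], [0.006, -1.0, -0.001]]
ft_force: [-0.2, -0.1, 0.7]
grip_width: -0.0
```

Request:
carry_out --plan '[[[0,0,0],[0,0,0],0.0],[[0,0,0.025],[0,0,0],0.0],[[0,-0.055,0],[0,0,0],0.0],[[0,-0.055,0],[0,0,0],0.0],[[0,0,-0.03],[0,0,0],0.0],[[0,0,0],[0,0,0],0.0]]'

```text
time_s: 50.95
position: [0.6143, 0.01, 0.1621]
tool_rot: [[0.999, 0.004, 0.046], [-0.046, -0.001, 0.999], [0.004, -1.0, -0.001]]
ft_force: [-0.9, 0.6, -0.9]
grip_width: 0.0003
```

```bash
python3 tb.py w46; python3 - <<'E'
from mv import *
S=shot("scene","s46"); cv2.imwrite("pics/s46c.png",cv2.resize(S["image"][130:270,210:370,::-1],None,fx=4.2,fy=4.2,interpolation=cv2.INTER_CUBIC))
E
```

```text
50.95 pos [0.6143 0.01   0.1621] x [ 0.999 -0.046  0.004] y [ 0.004 -0.001 -1.   ] F [-0.9  0.6 -0.9] w 0.0003 q [-10.  30.  68.   0.  81.  -7.]
```

View pics/w46r.png

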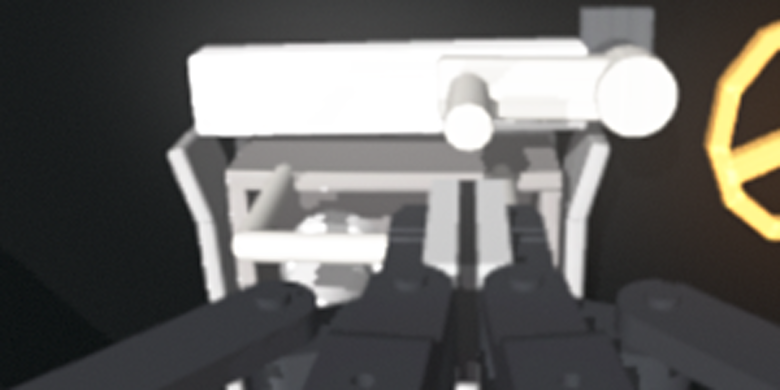

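View pics/w46.png

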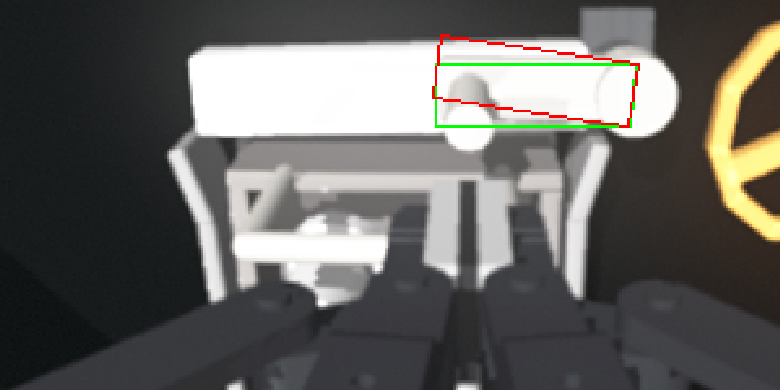

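View pics/s46c.png

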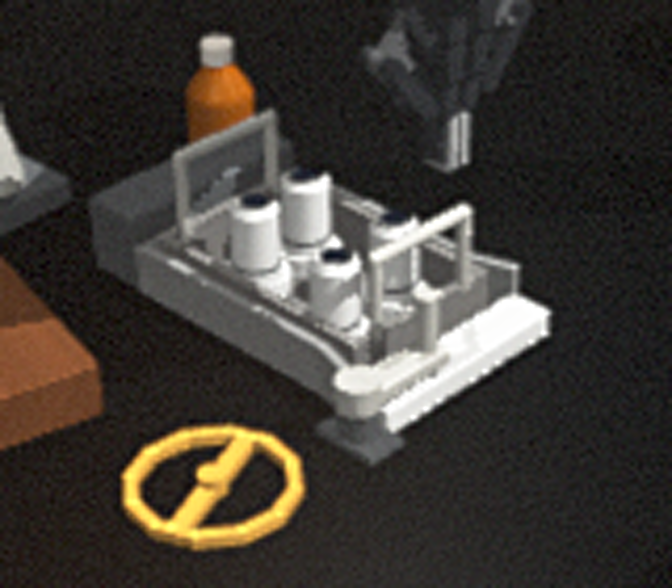

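Request:
carry_out --plan '[[[0,-0.05,0],[0,0,0],0.0],[[-0.05,0,0.02],[0,0,0],0.0],[[-0.06,0,0.02],[0,0,0],0.0],[[-0.06,0,0.02],[0,0,0],0.0],[[0,0,0],[0,0,0],0.0]]'

```text
time_s: 51.68
position: [0.4444, 0.0802, 0.2108]
tool_rot: [[0.999, 0.001, 0.041], [-0.041, 0.0, 0.999], [0.001, -1.0, 0.0]]
ft_force: [1.4, -0.5, 0.8]
grip_width: 0.0001
```

```bash
python3 - <<'E'
from mv import *
say();p=wcam();cv2.imwrite("pics/w47.png",p["image"][:,:,::-1])
T=shot("top","t47"); cv2.imwrite("pics/t47c.png",cv2.resize(T["image"][120:270,190:460,::-1],None,fx=2.9,fy=2.9,interpolation=cv2.INTER_CUBIC))
t=np.array([.5822,-.0263])+.1065*np.array([np.cos(-1.616),np.sin(-1.616)])
vis=T["image"][:,:,::-1].copy()
E
```

```text
51.67 pos [0.4444 0.0802 0.2108] x [ 0.999 -0.041  0.001] y [ 0.001  0.    -1.   ] F [ 1.4 -0.5  0.8] w 0.0001 q [-5. 12. 89.  0. 79. -3.]
```

View pics/t47c.png

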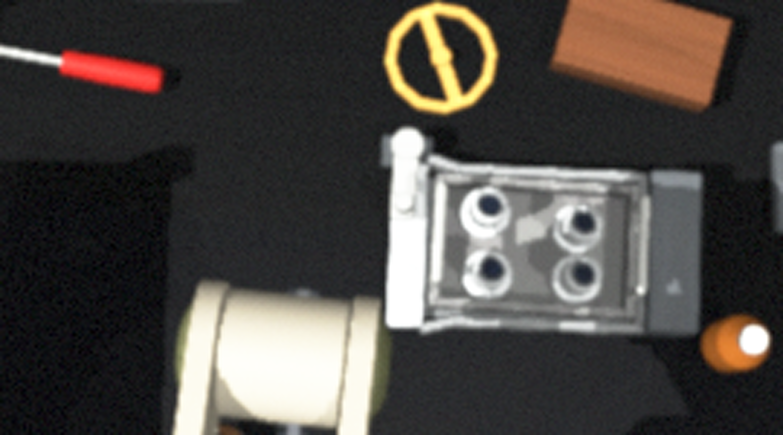

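View pics/w47.png

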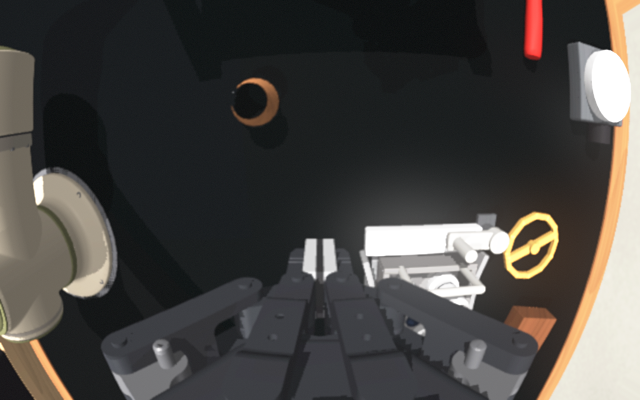

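The top view shows the tray down behind the sill with four objectives upright in it. The turnbutton lies across the sill at crop (405, 145) to (405, 210), and the arm is clear of everything. I'm handing the job in.

```bash
python3 - <<'E'
from rig import env
print(env.close_job())
E
```

```text
the job is handed in; nothing more can be done
None
```

The job is handed in at about 52 s of the 210 s allowed; it reported no verdict, so the results below are from my own checks.

**What I did**
- I swung the turnbutton out to about 1.7 rad and stood all four objectives in the tray.
- I pulled the tray up to the bay by its leading handle and rested its lead edge on the sill. I then took it over by the tail handle until it dropped behind the sill.
- I turned the turnbutton back across the mouth.

**Last checks**
- **Tray:** the pictures show it flat in the bay. Its tail edge measured about 6 mm behind the sill's inner face, and its lead was nearly at the stop.
- **Objectives:** all four stand upright in the tray in the scene and top views.
- **Turnbutton:** I estimate it at 0.02–0.05 rad, by eye from the wrist picture against the 0 and 0.15 rad outlines; the limit is 0.15.
- **Bystanders:** the pictures show no sign that any of them moved. I did not measure them again.
- **Arm:** clear of everything at hand-in.

**What went wrong or disagreed on the way**
- **Tray knocked:** it was pushed aside by about 10 cm while I carried the first objective, so I measured it again before placing anything.
- **First handle grip missed:** the real finger tips sit about 20 mm higher than the reported TCP suggested. I gripped lower after that.
- **Turnbutton short of closed:** the post slipped in the grip, and I had put the angle at 0.04 rad from the gripper's position. The picture showed 0.14–0.19 rad. I pushed it home in two more nudges, checking each one.

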